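Clear the finishing machine's deck and load tumblers into its sprung chucks

TASK

First wipe all the dried clay trimmings along the steel deck with the scraper block, over the deck's right end into the grey trough, without touching them with the fingers. Only then load every tumbler from the ware board upright into a free chuck, twisting it down gently between the sprung jaws until its foot is fully home on the pad: the clay is unfired and cracks if it is rammed straight in, so do not push the sprung chuck down by more than 5 mm. At the end the scraper must stand on its blade in its tool tray again.

Things in the scene. Friction and masses are not known exactly. Their poses are not given: they have to be found in the camera images.
- deck: Machine deck: fixed steel plate, flat top 50 mm above the table. Origin at table level; own x points away from the robot, own y to the left; plate x -135 to +145, y -180 to +180 mm. Trimmings lie on the open strip x -135 to +33 mm. A lip 10 mm high, 4 mm thick runs along the near edge (x -137); the left end (y +180) has no lip; the right end (y -180) opens on the trough.
- trough (a point): Open grey plastic trough that hangs against the deck's right end, fixed to the deck: inside, deck x -140 to +65, y -181 to -295 mm. Point at the centre of its floor, 5 mm above the table. Its three outer walls reach 60 mm above the table; towards the deck it is open, so what is pushed over the deck's edge drops in.
- scraper_mid (a point): Scraper standing on its blade: black rubber blade block 110 mm long (own x), 36 mm thick (own y), 30 mm high, with a wooden handle block on it 80 mm long, 24 mm thick, 68 mm high; 98 mm high in all, about 0.3 kg. Point half-way up (49 mm above its underside), z up. Grip the handle across its 24 mm thickness, near the top.
- tooltray_floor (a point): Shallow steel tool tray, 170 mm (own x) by 90 mm (own y) outside, walls 4 mm thick and 16 mm high; the scraper stands in it lengthwise and belongs there. Point at the centre of its inner floor, 4 mm above the table; fixed.
- jaw1a (a joint): Opening of one jaw of the left chuck, m, 0 as built, up to 0.008; all nine jaws are alike. Each has two round rubber buttons (radius 11 mm) 28 and 38 mm above the pad, tips 28 mm from the axis, pressed inwards by a spring of 15 N + 2.5 N per mm. A tumbler enters freely to 26 mm above the pad and is gripped from there down; fully home it opens the jaws by 2 mm.
- chuck1_seat (a point): Left of three equal chucks on the deck at deck x +83, y +125 mm: aluminium disc 96 mm across with three steel jaws at 120 degrees, tops 46 mm above this point, backs 54 mm from the axis. Point: centre of the rubber pad on which a foot bottoms out (80 mm above the table, sinks with the chuck), z up.
- chuck1 (a joint): How far the left chuck is pushed down, m (0 free, 0.007 at its stop); it rides on a spindle spring: sinks from about 6 N, then 1 mm per 6 N. Pushed straight down, a tumbler sticks until about 40 N, which sinks the chuck 5 mm or more; turned about its axis on the way down, about 1 rad per 5 to 7 mm, to and fro or one way, it needs 10 to 20 N and 1 to 2 N m.
- chuck2_seat (a point): Middle of three equal chucks on the deck at deck x +83, y +0 mm: aluminium disc 96 mm across with three steel jaws at 120 degrees, tops 46 mm above this point, backs 54 mm from the axis. Point: centre of the rubber pad on which a foot bottoms out (80 mm above the table, sinks with the chuck), z up.
- chuck2 (a joint): How far the middle chuck is pushed down, m (0 free, 0.007 at its stop); it rides on a spindle spring: sinks from about 6 N, then 1 mm per 6 N. Pushed straight down, a tumbler sticks until about 40 N, which sinks the chuck 5 mm or more; turned about its axis on the way down, about 1 rad per 5 to 7 mm, to and fro or one way, it needs 10 to 20 N and 1 to 2 N m.
- chuck3_seat (a point): Right of three equal chucks on the deck at deck x +83, y -125 mm: aluminium disc 96 mm across with three steel jaws at 120 degrees, tops 46 mm above this point, backs 54 mm from the axis. Point: centre of the rubber pad on which a foot bottoms out (80 mm above the table, sinks with the chuck), z up.
- chuck3 (a joint): How far the right chuck is pushed down, m (0 free, 0.007 at its stop); it rides on a spindle spring: sinks from about 6 N, then 1 mm per 6 N. Pushed straight down, a tumbler sticks until about 40 N, which sinks the chuck 5 mm or more; turned about its axis on the way down, about 1 rad per 5 to 7 mm, to and fro or one way, it needs 10 to 20 N and 1 to 2 N m.
- cupA_mid (a point): One of two or three equal unfired clay tumblers standing on the ware board (plywood, 12 mm thick) at the left; None if absent. 95 mm high; foot 52 mm across, 61 mm at 24 mm up, 63 mm at the open rim; wall 5 mm; about 0.22 kg. Point on its axis half-way up (47.5 mm above its underside), z up. Grip it firmly across the outside, 70 to 80 mm above the foot, clear of the jaws.
- cupB_mid (a point): One of two or three equal unfired clay tumblers standing on the ware board (plywood, 12 mm thick) at the left; None if absent. 95 mm high; foot 52 mm across, 61 mm at 24 mm up, 63 mm at the open rim; wall 5 mm; about 0.22 kg. Point on its axis half-way up (47.5 mm above its underside), z up. Grip it firmly across the outside, 70 to 80 mm above the foot, clear of the jaws.
- cupC_mid (a point): One of two or three equal unfired clay tumblers standing on the ware board (plywood, 12 mm thick) at the left; None if absent. 95 mm high; foot 52 mm across, 61 mm at 24 mm up, 63 mm at the open rim; wall 5 mm; about 0.22 kg. Point on its axis half-way up (47.5 mm above its underside), z up. Grip it firmly across the outside, 70 to 80 mm above the foot, clear of the jaws.
- chip1_mid (a point): One of three to five equal bits of dried clay trimming, bent flat pieces about 50 by 25 mm and 11 mm thick, 22 g, lying flat on the open strip of the deck; None if this one is absent. Point at its middle, 5.5 mm above its underside.
- chip2_mid (a point): One of three to five equal bits of dried clay trimming, bent flat pieces about 50 by 25 mm and 11 mm thick, 22 g, lying flat on the open strip of the deck; None if this one is absent. Point at its middle, 5.5 mm above its underside.
- chip3_mid (a point): One of three to five equal bits of dried clay trimming, bent flat pieces about 50 by 25 mm and 11 mm thick, 22 g, lying flat on the open strip of the deck; None if this one is absent. Point at its middle, 5.5 mm above its underside.
- chip4_mid (a point): One of three to five equal bits of dried clay trimming, bent flat pieces about 50 by 25 mm and 11 mm thick, 22 g, lying flat on the open strip of the deck; None if this one is absent. Point at its middle, 5.5 mm above its underside.
- chip5_mid (a point): One of three to five equal bits of dried clay trimming, bent flat pieces about 50 by 25 mm and 11 mm thick, 22 g, lying flat on the open strip of the deck; None if this one is absent. Point at its middle, 5.5 mm above its underside.
Not all that is in view belongs to the job. Leave any pink or yellow look-alike of the part that bears cupB_mid alone.

How it is judged (in metres and radians):
On the way, in this order (a step that is already met when the one before it is completed fails the run):
1. all the trimmings lie in the trough (x of chip1_mid in the frame of deck between -0.14 and 0.065 m and y of chip1_mid in the frame of deck between -0.295 and -0.181 m and z of each of chip1_mid, chip2_mid, chip3_mid, chip4_mid, chip5_mid in the frame of deck below 0.042 m and x of chip2_mid in the frame of deck between -0.14 and 0.065 m and y of chip2_mid in the frame of deck between -0.295 and -0.181 m and x of chip3_mid in the frame of deck between -0.14 and 0.065 m and y of chip3_mid in the frame of deck between -0.295 and -0.181 m and x of chip4_mid in the frame of deck between -0.14 and 0.065 m and y of chip4_mid in the frame of deck between -0.295 and -0.181 m and x of chip5_mid in the frame of deck between -0.14 and 0.065 m and y of chip5_mid in the frame of deck between -0.295 and -0.181 m), for 0.2 s.
2. every tumbler is fully home in a chuck (((horizontal distance between cupA_mid and chuck1_seat below 0.006 m and z of cupA_mid in the frame of chuck1_seat below 0.0505 m) or (horizontal distance between cupA_mid and chuck2_seat below 0.006 m and z of cupA_mid in the frame of chuck2_seat below 0.0505 m) or (horizontal distance between cupA_mid and chuck3_seat below 0.006 m and z of cupA_mid in the frame of chuck3_seat below 0.0505 m)) and angle between each of cupA_mid, cupB_mid, cupC_mid's own z axis and vertical below 0.07 rad and ((horizontal distance between cupB_mid and chuck1_seat below 0.006 m and z of cupB_mid in the frame of chuck1_seat below 0.0505 m) or (horizontal distance between cupB_mid and chuck2_seat below 0.006 m and z of cupB_mid in the frame of chuck2_seat below 0.0505 m) or (horizontal distance between cupB_mid and chuck3_seat below 0.006 m and z of cupB_mid in the frame of chuck3_seat below 0.0505 m)) and ((horizontal distance between cupC_mid and chuck1_seat below 0.006 m and z of cupC_mid in the frame of chuck1_seat below 0.0505 m) or (horizontal distance between cupC_mid and chuck2_seat below 0.006 m and z of cupC_mid in the frame of chuck2_seat below 0.0505 m) or (horizontal distance between cupC_mid and chuck3_seat below 0.006 m and z of cupC_mid in the frame of chuck3_seat below 0.0505 m))), for 0.2 s.
At the end, for the whole second after the job is handed in: every trimming in the trough, its middle below 42 mm; every tumbler upright (0.07 rad) in a chuck, foot within 3 mm of the pad, axis within 6 mm of the chuck's; the scraper flat on its blade in its tray (0.12 rad); all at rest (all of step 1 and all of step 2 and x of scraper_mid in the frame of tooltray_floor between -0.035 and 0.035 m and y of scraper_mid in the frame of tooltray_floor between -0.03 and 0.03 m and z of scraper_mid in the frame of tooltray_floor below 0.056 m and angle between scraper_mid's own z axis and vertical below 0.12 rad and linear speed of each of cupA, cupB, cupC, scraper below 0.02 m/s); the robot touches nothing.
It fails at once if a trimming is touched with the fingers (contact force between the fingers and chip1 above 1 N or contact force between the fingers and chip2 above 1 N or contact force between the fingers and chip3 above 1 N or contact force between the fingers and chip4 above 1 N or contact force between the fingers and chip5 above 1 N).
It fails at once if a tumbler is rammed: a chuck is pushed down by more than 5 mm (value of joint any of chuck1, chuck2, chuck3 above 0.005 m).
Of cupA, cupB, cupC only 2 to 3 are there at a start; the rules pass over those that are not, and their reading is None.
Of chip1, chip2, chip3, chip4, chip5 only 3 to 5 are there at a start; the rules pass over those that are not, and their reading is None.
At some moment in a run one of cupA, cupB, cupC may be knocked a few centimetres aside while the robot is not near it.
It also fails if it takes over 210 s, if anything falls off the work surface, if the arm or the gripper's body presses on something with over 40 N, if the wrist force passes 120 N, or if a joint passes its speed limit or range.

ROBOT

A 7-joint arm with a two-finger parallel gripper is mounted at the origin on the work surface. World frame = base frame: x ahead of the robot, y to its left, z up, the work surface at z = 0. Lengths are in mm, angles in rad, forces in N, time in s.
With the tool pointing down it reaches from about 425 to 1025 mm from the base axis. Payload 9.4 kg.
Tool frame: the origin (TCP) lies at the very end of the fingers, on their centre line; the grasp point (between the pads) lies 19 mm behind it; y points along the fingers, x is the direction in which the jaws open and shut, and the axes are right-handed (so a half turn about y gives the same grasp; the last joint's range is limited). The gripper opens to 85 mm and grips with 20 to 120 N. Pads are 22 mm wide; open, the fingers measure 114 mm over their backs; the gripper's body (76 mm by 85 mm) begins 54 mm behind the grasp point. The pads swing forward as they close: fully open they stand 13 mm farther back than shut.
Start: joints at [1.13, 0.599, -0.003, 1.599, 0.002, 0.943, -0.08], TCP at [257.966, -677.553, 231.275] pointing down, gripper open.
Joint ranges: [-2.57, 2.57], [-0.35, 1.97], [-1.29, 1.29], [0.11, 2.56], [-1.05, 4.19], [0.11, 1.86], [-2.63, 2.63]. Speed limits (rad/s): [2.22, 2.22, 3.01, 3.01, 3.14, 3.14, 3.14].

INTERFACE

Orientations are given as [roll, pitch, yaw] about the fixed x, y, z axes, in that order (R = Rz(yaw) Ry(pitch) Rx(roll)).
In Python, from workcell import observe, snapshot, close_job gives the robot as it stands.
- The arm moves only by the shell command python3 -m creep 'ROWS'. ROWS is JSON, a list of rows, each an object with "turn": the turn, a rotation vector about the tool's x, y, z in rad, a list of three; "travel": the shift along the tool's x, y, z in cm, a list of three; "grip": the closure, from 0 (fully open) to 1 (shut). In form: [{"turn": [rx, ry, rz], "travel": [dx, dy, dz], "grip": grip}, ...]. A call has 1 to 12 rows; each row shifts and turns the pose as measured when the row begins, along the tool's axes as they then stand; what a row does not reach is not made up. A row lasts 1/10 s, in which the tool goes at most 50 mm and 8.59 degrees, less where a joint would pass 70% of its speed; a pose out of reach is approached as far as the arm can. A call with a gripper value outside its range is refused whole. The fingers move at their own pace and stop on an object; the grip force is fixed at half the most. Time passes only in rows, so rows that do not move let the fingers close. It gives the time, the measured TCP pose, the force and the opening at its end, in the units of the state.
- observe(): the state, without advancing time (a new reading comes with each control period).
- snapshot(name): name is "scene" or "top" or "wrist"; returns a dict with "frame" (480x640x3 uint8, blue, green, red), "fx", "fy", "cx", "cy" (pixels), "rvec" (rotation vector, rad) and "tvec" (3), from world to camera coordinates, as OpenCV has them; the wrist camera has in their place "T_tool_cam" (4x4, takes a point from camera to tool coordinates, whose origin is the TCP and whose axes are the tool frame's). Camera axes: x right, y down, z forward; pixel columns grow to the right and rows downward; lengths in mm; the calibration is good to about 2 mm. A picture is of the moment at which its call begins: read the wrist's pose just before it. There is no depth.
- close_job(): hands the job in, once; it reports no verdict.
The state is a dict: "time": time; "joints": joint angles; "qd": joint speeds; "joint_efforts": joint torques, N m; "position": TCP position; "tcp_rot": TCP orientation; "force": force on the tool from outside, world axes, zero at the start; "ft_torque": the same for the moment, N m; "opening": opening from 0.0 (shut) to 1.0 (fully open).
Only numpy, scipy, OpenCV 4.12 (cv2) and the standard library are available. Lean on these libraries where they do the work, as an engineer would, in place of code of your own. Each camera call takes 0.05 s, during which the arm holds its last target.

## Working session

There is one attempt and no reset: what is moved stays moved. The work goes in short steps, Python scripts to look and compute and a shell command to move; the robot and the scene stay as the last step left them, time stands still between calls to the robot, and variables do not carry over. Pictures are saved under pics/ and viewed, and the job is handed in when it is done.

```bash
ls; mkdir -p pics; python3 - <<'E'
from workcell import observe, snapshot
import cv2
print(observe())
for n in ("scene","top","wrist"):
    s=snapshot(n); cv2.imwrite(f"pics/{n}0.png",s["frame"]); print(n,{k:v for k,v in s.items() if k!="frame"})
E
```

```text
pics
{'time': 0.0, 'joints': array([ 1.13027147,  0.60012388, -0.00256659,  1.60014649,  0.00179557,
        0.94290247, -0.07978035]), 'qd': array([ 5.17708648e-04, -4.81583399e-04,  2.30755535e-05,  3.57216085e-04,
        8.01942756e-04, -7.88942874e-04,  7.52739327e-05]), 'joint_efforts': array([-2.20851662e-04, -7.76450944e+01,  1.56418238e+00, -2.57999110e+01,
        1.21963859e-02,  9.07467620e-03, -9.83163545e-06]), 'position': array([ 257.81859282, -677.09232638,  230.41158948]), 'tcp_rot': array([-1.57092403,  0.00157271, -1.20687671]), 'force': array([-0.83524434, -0.00844623,  0.69568057]), 'ft_torque': array([ 0.01040683, -0.03480948,  0.01596181]), 'opening': 1.0026294482683988}
scene {'fx': 434.46542497251437, 'fy': 434.46542497251437, 'cx': 323.1480659073835, 'cy': 240.75429710668104, 'rvec': array([ 1.81499861,  1.95316791, -0.59833399]), 'tvec': array([ -66.18353761, -345.40760183, 1308.64393558])}
top {'fx': 482.68714261587826, 'fy': 482.68714261587826, 'cx': 321.7525052998663, 'cy': 249.84987711948153, 'rvec': array([ 2.21400956, -2.15314665,  0.05528027]), 'tvec': array([  90.53203244,  472.62873691, 1127.30305326])}
wrist {'fx': 378.36434436722215, 'fy': 378.36434436722215, 'cx': 324.9865096222451, 'cy': 235.01764744345982, 'T_tool_cam': array([[ 9.99999270e-01,  7.49233638e-04, -9.47490443e-04,
        -5.99497183e-01],
       [ 1.13360951e-03, -3.11212614e-01,  9.50339636e-01,
        -1.42177096e+02],
       [ 4.17155446e-04, -9.50340017e-01, -3.11213236e-01,
         7.93538147e+01],
       [ 0.00000000e+00,  0.00000000e+00,  0.00000000e+00,
         1.00000000e+00]])}
```

View pics/scene0.png

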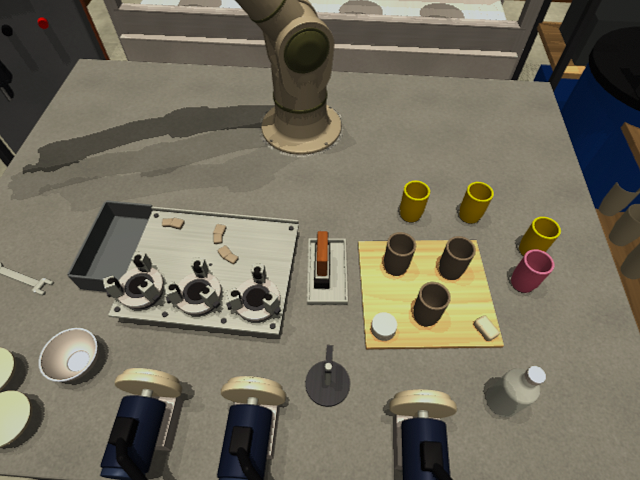

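View pics/top0.png

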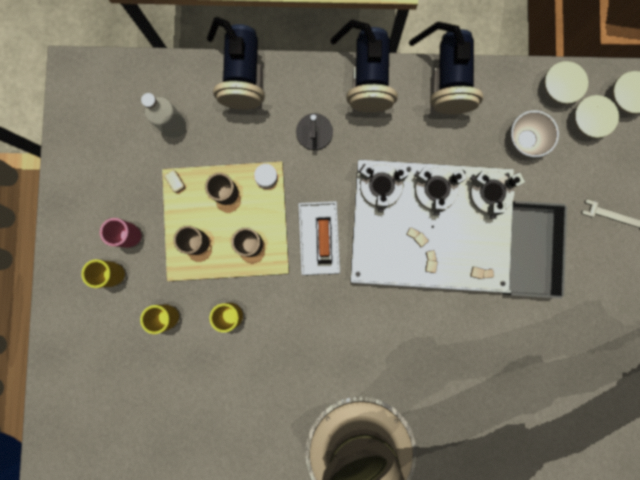

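View pics/wrist0.png

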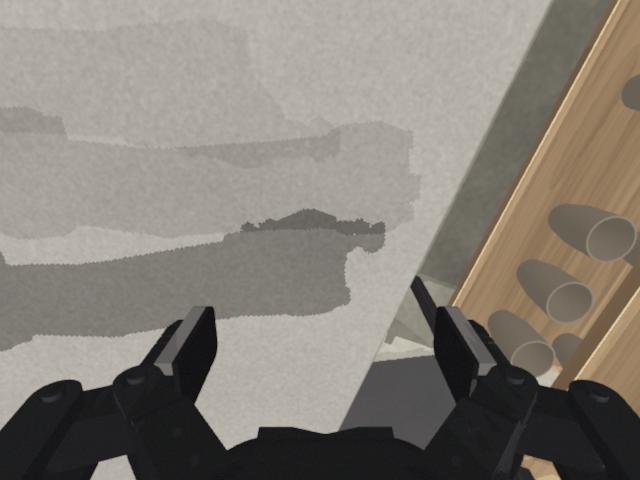

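```bash
cat > h.py <<'E'
import numpy as np, cv2
from workcell import observe, snapshot
from scipy.spatial.transform import Rotation as Ro
C={'scene':dict(f=434.46542497251437,c=(323.1480659073835,240.75429710668104),r=[1.81499861,1.95316791,-0.59833399],t=[-66.18353761,-345.40760183,1308.64393558]),
'top':dict(f=482.68714261587826,c=(321.7525052998663,249.84987711948153),r=[2.21400956,-2.15314665,0.05528027],t=[90.53203244,472.62873691,1127.30305326])}
def proj(n,P):
    k=C[n];R=Ro.from_rotvec(k['r']).as_matrix();q=np.atleast_2d(P)@R.T+k['t']
    return k['f']*q[:,:2]/q[:,2:]+np.array(k['c'])
def ray(n,uv):
    k=C[n];R=Ro.from_rotvec(k['r']).as_matrix()
    d=R.T@np.array([(uv[0]-k['c'][0])/k['f'],(uv[1]-k['c'][1])/k['f'],1]);o=-R.T@np.array(k['t'])
    return o,d
def world(n,uv,z):
    o,d=ray(n,uv);return o+d*(z-o[2])/d[2]
def tri(a,b):
    o1,d1=ray('top',a);o2,d2=ray('scene',b)
    A=np.stack([d1,-d2],1);s=np.linalg.lstsq(A,o2-o1,rcond=None)[0]
    p,q=o1+d1*s[0],o2+d2*s[1];return (p+q)/2,np.linalg.norm(p-q)
def wproj(s,o,P):
    T=np.array(s['T_tool_cam']);Rt=Ro.from_euler('xyz',o['tcp_rot']).as_matrix()
    pt=(np.atleast_2d(P)-o['position'])@Rt
    pc=(pt-T[:3,3])@T[:3,:3]
    return np.stack([s['fx']*pc[:,0]/pc[:,2]+s['cx'],s['fy']*pc[:,1]/pc[:,2]+s['cy']],1)
def wworld(s,o,uv,z):
    T=np.array(s['T_tool_cam']);Rt=Ro.from_euler('xyz',o['tcp_rot']).as_matrix()
    d=Rt@T[:3,:3]@np.array([(uv[0]-s['cx'])/s['fx'],(uv[1]-s['cy'])/s['fy'],1]);p=Rt@T[:3,3]+o['position']
    return p+d*(z-p[2])/d[2]
def crop(img,x0,y0,w,h,k,name):
    cv2.imwrite('pics/'+name,cv2.resize(img[y0:y0+h,x0:x0+w],None,fx=k,fy=k,interpolation=cv2.INTER_CUBIC))
def st():
    o=observe();print(round(o['time'],2),np.round(o['position'],1),np.round(o['tcp_rot'],3),'F',np.round(o['force'],1),'T',np.round(o['ft_torque'],2),'op',round(float(o['opening']),3),'q',np.round(o['joints'],2));return o
E
python3 - <<'E'
from h import *
t=cv2.imread('pics/top0.png');s=cv2.imread('pics/scene0.png')
crop(t,340,150,200,150,4,'tA.png');crop(t,150,150,200,150,4,'tB.png')
crop(s,60,190,260,195,3,'sA.png');crop(s,300,200,220,165,3,'sB.png')
E
```

```text
(no output)
```

View pics/tA.png

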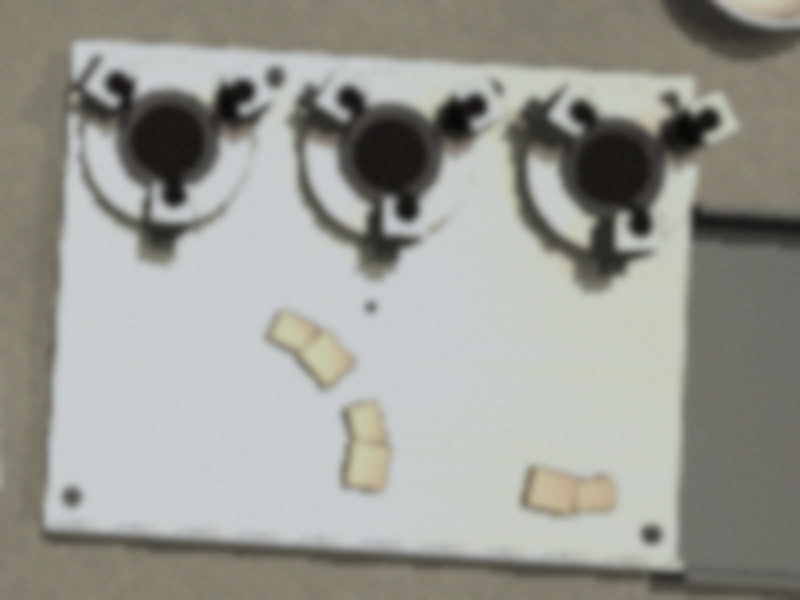

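View pics/tB.png

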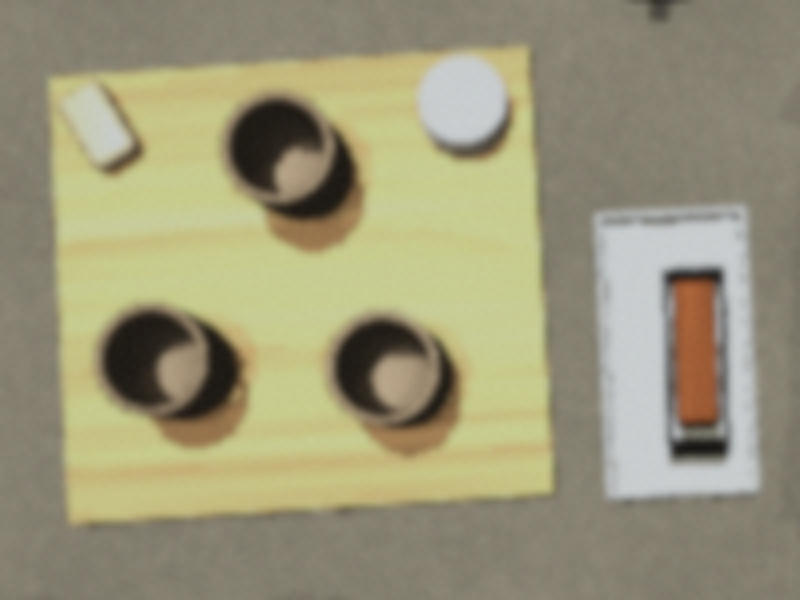

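View pics/sA.png

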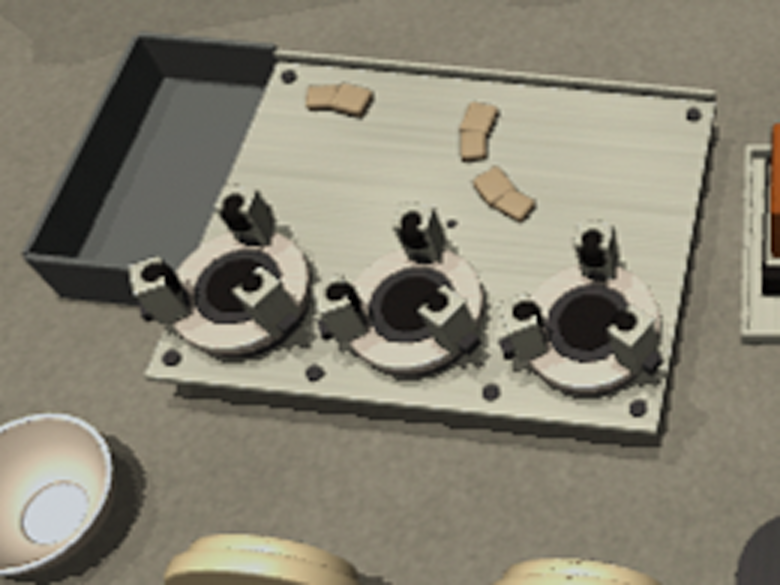

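View pics/sB.png

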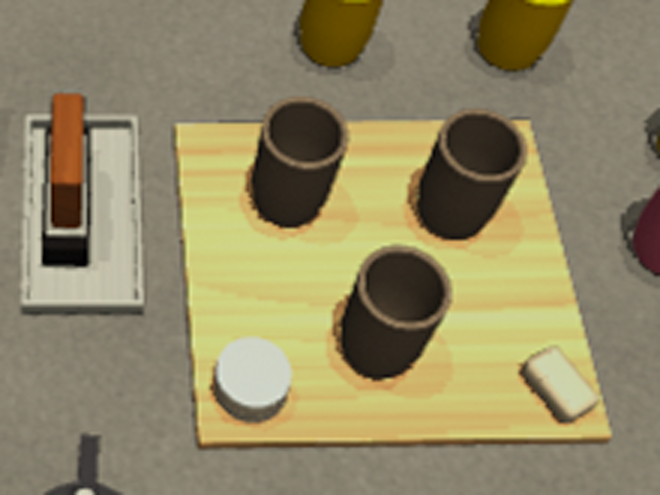

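```bash
python3 - <<'E'
from h import *
from scipy.optimize import least_squares
def tA(p,k=4,x0=340,y0=150): return (np.array(p)+.5)/k-.5+np.array([x0,y0])
def tB(p): return tA(p,4,150,150)
def sA(p): return tA(p,3,60,190)
def sB(p): return tA(p,3,300,200)
obs=[('top',tA(p),q) for p,q in [((72,42),(145,180,50)),((695,77),(145,-180,50)),((168,138),(83,125,80)),((390,153),(83,0,80)),((612,163),(83,-125,80))]]
obs+=[('scene',sA(p),q) for p,q in [((657,430),(145,180,50)),((148,377),(145,-180,50)),((238,286),(83,-125,80)),((413,303),(83,0,80)),((588,322),(83,125,80))]]
def T(x,q): 
    c,s=np.cos(x[2]),np.sin(x[2]);return [x[0]+c*q[0]-s*q[1],x[1]+s*q[0]+c*q[1],q[2]]
f=lambda x:np.concatenate([proj(n,T(x,q))[0]-u for n,u,q in obs])
r=least_squares(f,[600,-200,0],x_scale=[100,100,.1]);print(r.x,np.round(f(r.x).reshape(-1,2),1))
D=r.x
for i,y in enumerate((125,0,-125)): print('chuck',i+1,np.round(T(D,(83,y,80)),1))
c,s=np.cos(D[2]),np.sin(D[2])
for n,a in (('chipA',(310,348)),('chipB',(366,446)),('chipC',(568,492))):
    w=world('top',tA(a),58);d=w[:2]-D[:2];print(n,np.round(w,1),'deck',np.round([c*d[0]+s*d[1],-s*d[0]+c*d[1]],1))
# cups: rim centre triangulate
for a,b in (((280,150),(403,287)),((154,362),(475,145)),((388,367),(303,133))):
    print('cup',tri(tB(a),sB(b)),world('top',tB(a),107))
# scraper handle top ends, z=102
for a in ((692,280),(698,424),(674,280),(714,278),(680,424),(717,422)): print('handle',world('top',tB(a),102))
for a in ((596,212),(745,207),(608,498),(758,490)): print('tray',world('top',tB(a),16))
for a in ((53,96),(83,96),(52,226),(80,226)): print('handle sc',world('scene',sB(a),102))
for a in ((24,116),(139,116),(22,310),(144,310)): print('tray sc',world('scene',sB(a),16 if a[1]<200 else 10))
E
```

```text
[ 5.29277271e+02 -1.49466537e+02 -3.42912146e-02] [[ 0.2 -0.8]
 [ 0.2 -0.3]
 [-0.1  0.5]
 [ 0.1  0.1]
 [ 0.4  0.9]
 [ 0.6  0.3]
 [-1.   0.3]
 [ 0.   0. ]
 [ 0.   0.1]
 [ 1.  -0.4]]
chuck 1 [616.5 -27.4  80. ]
chuck 2 [ 612.2 -152.3   80. ]
chuck 3 [ 607.9 -277.2   80. ]
chipA [ 503.4 -113.2   58. ] deck [-27.1  35.4]
chipB [ 448.5 -145.8   58. ] deck [-80.9   0.9]
chipC [ 425.6 -260.1   58. ] deck [ -99.8 -114.1]
cup (array([597.40686205, 332.72427628, 100.86020966]), np.float64(0.5759053685514987)) [596.22890759 331.01178378 107.        ]
cup (array([477.792701  , 395.14074414, 100.79966482]), np.float64(3.5377524827768294)) [477.44805823 395.1709815  107.        ]
cup (array([478.52136673, 268.36671776, 103.03354377]), np.float64(1.4177572350109933)) [478.20938409 266.9744317  107.        ]
handle [531.03424498 102.51229345 102.        ]
handle [452.00512792  97.01061884 102.        ]
handle [530.76920878 112.39200956 102.        ]
handle [532.46211316  90.470131   102.        ]
handle [451.73314087 106.84313972 102.        ]
handle [453.38584049  86.66391935 102.        ]
tray [581.0230578  161.90741535  16.        ]
tray [586.36490534  73.31849716  16.        ]
tray [411.20611834 149.51647354  16.        ]
tray [418.39868379  61.22113098  16.        ]
handle sc [458.52368175  85.78566673 102.        ]
handle sc [456.85177789 107.8928645  102.        ]
handle sc [568.63778833  93.83070479 102.        ]
handle sc [567.19293056 113.13018253 102.        ]
tray sc [418.94918397  58.55695388  16.        ]
tray sc [411.9224646  151.62226048  16.        ]
tray sc [589.0569018   72.57369506  10.        ]
tray sc [582.34337258 162.78128038  10.        ]
```

```bash
cat >> h.py <<'E'
def go(x,y,z,yaw):
    "remaining move in tool axes: cm, rad"
    o=st();R=Ro.from_euler('xyz',o['tcp_rot']);G=Ro.from_euler('xyz',[-np.pi/2,0,yaw])
    d=np.array([x,y,z])-o['position']
    print('travel now cm',np.round(R.inv().apply(d)/10,2),'after turn',np.round(G.inv().apply(d)/10,2),'turn',np.round((R.inv()*G).as_rotvec(),3))
DK=np.array([529.28,-149.47,-0.0343])
def deck(x,y):
    c,s=np.cos(DK[2]),np.sin(DK[2]);return DK[0]+c*x-s*y,DK[1]+s*x+c*y
E
python3 -m creep '[{"turn":[0,0.1,0],"travel":[0,0,0],"grip":0},{"turn":[0,0.1,0],"travel":[0,0,0],"grip":0},{"turn":[0,0.09,0],"travel":[0,0,0],"grip":0}]'
python3 -c "
from h import *
go(492,99,230,-1.5)"
```

```text
time: 0.45
position: [257.2, -676.8, 229.4]
tcp_rot: [-1.572, 0.003, -1.506]
force: [0.0, 0.2, 0.8]
opening: 1.001
0.45 [ 257.2 -676.8  229.4] [-1.572  0.003 -1.506] F [0.  0.2 0.8] T [-0.02 -0.04 -0.01] op 1.001 q [ 1.08  0.6   0.08  1.6  -0.06  0.94 -0.33]
travel now cm [-75.9    0.16  28.44] after turn [-7.572e+01 -6.000e-02  2.890e+01] turn [ 0.001 -0.006 -0.003]
```

```bash

python3 -m creep '[{"turn":[0,0,0],"travel":[-3,0,1.6],"grip":0},{"turn":[0,0,0],"travel":[-4,0,1.6],"grip":0},{"turn":[0,0,0],"travel":[-4,0,1.6],"grip":0},{"turn":[0,0,0],"travel":[-4,0,1.6],"grip":0},{"turn":[0,0,0],"travel":[-4,0,1.6],"grip":0},{"turn":[0,0,0],"travel":[-4,0,1.6],"grip":0},{"turn":[0,0,0],"travel":[-4,0,1.6],"grip":0},{"turn":[0,0,0],"travel":[-4,0,1.6],"grip":0},{"turn":[0,0,0],"travel":[-4,0,1.6],"grip":0},{"turn":[0,0,0],"travel":[-4,0,1.6],"grip":0},{"turn":[0,0,0],"travel":[-4,0,1.6],"grip":0}]'
python3 -c "
from h import *
go(492,99,230,-1.5)"
```

```text
time: 1.55
position: [408.2, -226.0, 226.9]
tcp_rot: [-1.575, 0.002, -1.519]
force: [0.9, -0.9, -0.7]
opening: 1.0
1.55 [ 408.2 -226.   226.9] [-1.575  0.002 -1.519] F [ 0.9 -0.9 -0.7] T [-0.02 -0.02  0.01] op 1.0 q [ 0.35  0.3   0.04  2.18 -0.02  0.67 -1.11]
travel now cm [-32.03  -0.27  10.03] after turn [-31.83  -0.31  10.65] turn [ 0.004 -0.019 -0.002]
```

```bash

python3 -m creep '[{"turn":[0,-0.02,0],"travel":[-4,0,1.8],"grip":0},{"turn":[0,0,0],"travel":[-4,0,1.8],"grip":0},{"turn":[0,0,0],"travel":[-4,0,1.8],"grip":0},{"turn":[0,0,0],"travel":[-4,0,1.6],"grip":0},{"turn":[0,0,0],"travel":[-4,0,1.2],"grip":0},{"turn":[0,0,0],"travel":[-4,0,1],"grip":0},{"turn":[0,0,0],"travel":[-4,0,1],"grip":0},{"turn":[0,0,0],"travel":[-2.5,0,0.5],"grip":0},{"turn":[0,0,0],"travel":[0,0,0],"grip":0}]'
python3 - <<'E'
from h import *
go(492,99,230,-1.5)
o=observe();s=snapshot('wrist');cv2.imwrite('pics/w1.png',s['frame'])
c,sn=np.cos(.07),np.sin(.07)
P=[[491.7+c*a-sn*b,99+sn*a+c*b,102] for a in(-40,40) for b in(-12,12)]
print(np.round(wproj(s,o,P)))
E
```

```text
time: 2.45
position: [496.9, 106.0, 227.6]
tcp_rot: [-1.572, 0.004, -1.491]
force: [-0.9, -0.8, -0.1]
opening: 1.002
2.45 [496.9 106.  227.6] [-1.572  0.004 -1.491] F [-0.9 -0.8 -0.1] T [0.01 0.01 0.03] op 1.002 q [-0.29  0.35 -0.04  2.09  0.02  0.7  -1.83]
travel now cm [ 0.65 -0.24 -0.54] after turn [ 0.66 -0.24 -0.54] turn [ 0.001  0.009 -0.004]
[[350. 281.]
 [319. 280.]
 [353. 178.]
 [320. 177.]]
```

View pics/w1.png

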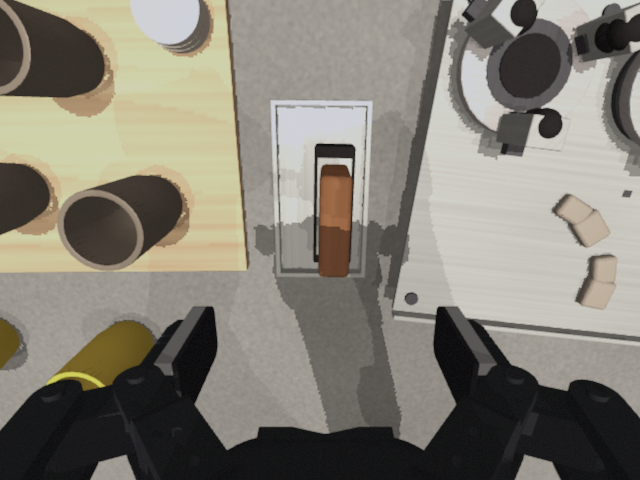

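```bash

python3 -m creep '[{"turn":[0,0,0],"travel":[0.65,0,-0.25],"grip":0},{"turn":[0,0,0],"travel":[0,3,0],"grip":0},{"turn":[0,0,0],"travel":[0,3,0],"grip":0},{"turn":[0,0,0],"travel":[0,3,0],"grip":0},{"turn":[0,0,0],"travel":[0,3,0],"grip":0},{"turn":[0,0,0],"travel":[0,2,0],"grip":0},{"turn":[0,0,0],"travel":[0,0,0],"grip":0}]'
python3 - <<'E'
from h import *
go(494,99,72,-1.5)
o=observe();s=snapshot('wrist');cv2.imwrite('pics/w2.png',s['frame'])
E
```

```text
time: 3.2
position: [494.4, 84.3, 85.1]
tcp_rot: [-1.569, -0.001, -1.506]
force: [-0.8, -0.3, 0.1]
opening: 1.0
3.2 [494.4  84.3  85.1] [-1.569e+00 -1.000e-03 -1.506e+00] F [-0.8 -0.3  0.1] T [ 0.02  0.04 -0.  ] op 1.0 q [-0.27  0.57 -0.02  2.23  0.04  0.34 -1.83]
travel now cm [-1.47  1.31  0.06] after turn [-1.47  1.31  0.07] turn [-0.002 -0.006  0.001]
```

View pics/w2.png

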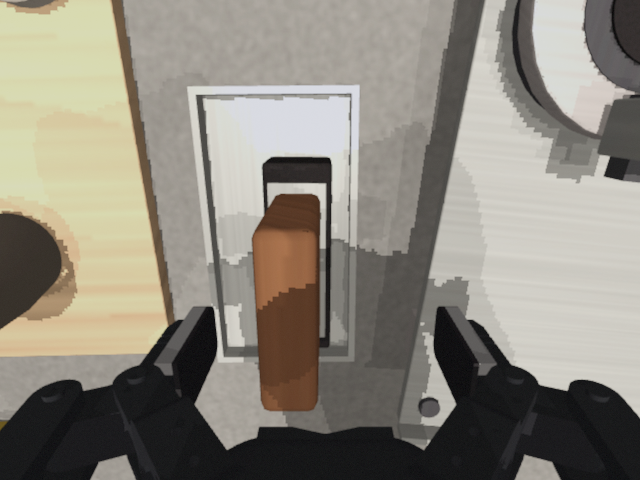

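```bash

python3 -m creep '[{"turn":[0,0,0],"travel":[-0.8,0.2,0],"grip":0},{"turn":[0,0,0],"travel":[-0.65,0.5,0],"grip":0},{"turn":[0,0,0],"travel":[0,0.5,0],"grip":0},{"turn":[0,0,0],"travel":[0,0,0],"grip":0}]'
python3 - <<'E'
from h import *
go(494,99,72,-1.5)
E
```

```text
time: 3.65
position: [495.6, 98.7, 76.9]
tcp_rot: [-1.562, 0.0, -1.509]
force: [-0.2, -0.2, -0.7]
opening: 0.997
3.65 [495.6  98.7  76.9] [-1.562  0.    -1.509] F [-0.2 -0.2 -0.7] T [ 0.01 -0.01  0.01] op 0.997 q [-0.3   0.59 -0.02  2.23  0.04  0.32 -1.86]
travel now cm [-0.04  0.49 -0.16] after turn [-0.04  0.49 -0.16] turn [-0.008 -0.009 -0.   ]
```

```bash

python3 -m creep '[{"turn":[-0.008,-0.009,0],"travel":[0,0.4,-0.1],"grip":0},{"turn":[0,0,0],"travel":[0,0,0],"grip":0},{"turn":[0,0,0],"travel":[0,0,0],"grip":1},{"turn":[0,0,0],"travel":[0,0,0],"grip":1},{"turn":[0,0,0],"travel":[0,0,0],"grip":1},{"turn":[0,0,0],"travel":[0,0,0],"grip":1},{"turn":[0,0,0],"travel":[0,0,0],"grip":1},{"turn":[0,0,0],"travel":[0,0,0],"grip":1},{"turn":[0,0,0],"travel":[0,0,0],"grip":1},{"turn":[0,0,0],"travel":[0,0,0],"grip":1}]'
python3 - <<'E'
from h import *
go(494,99,72,-1.5)
E
```

```text
time: 4.65
position: [494.9, 98.8, 73.5]
tcp_rot: [-1.57, 0.001, -1.499]
force: [-1.0, 0.4, 0.9]
opening: 0.268
4.65 [494.9  98.8  73.5] [-1.570e+00  1.000e-03 -1.499e+00] F [-1.   0.4  0.9] T [ 0.05  0.02 -0.  ] op 0.268 q [-0.29  0.59 -0.02  2.23  0.04  0.32 -1.85]
travel now cm [-0.03  0.15 -0.09] after turn [-0.03  0.15 -0.09] turn [-0.001  0.001 -0.001]
```

```bash

python3 -m creep '[{"turn":[0,0,0],"travel":[0,-1,0],"grip":1},{"turn":[0,0,0],"travel":[0,-2,0],"grip":1},{"turn":[0,0,0],"travel":[0,-2,0],"grip":1},{"turn":[0,0,0],"travel":[0,-2,0],"grip":1},{"turn":[0,0,0],"travel":[0,-1,0],"grip":1},{"turn":[0,0,0],"travel":[0,0,0],"grip":1}]'
python3 - <<'E'
from h import *
print(deck(-33,110))
go(*deck(-33,110),142,-1.605)
o=observe();s=snapshot('wrist');cv2.imwrite('pics/w3.png',s['frame'])
E
```

```text
time: 5.25
position: [493.2, 98.0, 157.5]
tcp_rot: [-1.574, -0.0, -1.499]
force: [0.4, 0.3, -3.9]
opening: 0.273
(np.float64(500.0716704092874), np.float64(-38.403022538108544))
5.25 [493.2  98.  157.5] [-1.574 -0.    -1.499] F [ 0.4  0.3 -3.9] T [ 0.03 -0.04 -0.03] op 0.273 q [-0.29  0.45 -0.03  2.17  0.03  0.53 -1.84]
travel now cm [13.66  1.55 -0.3 ] after turn [13.61  1.55  1.15] turn [0.003 0.106 0.001]
```

View pics/w3.png

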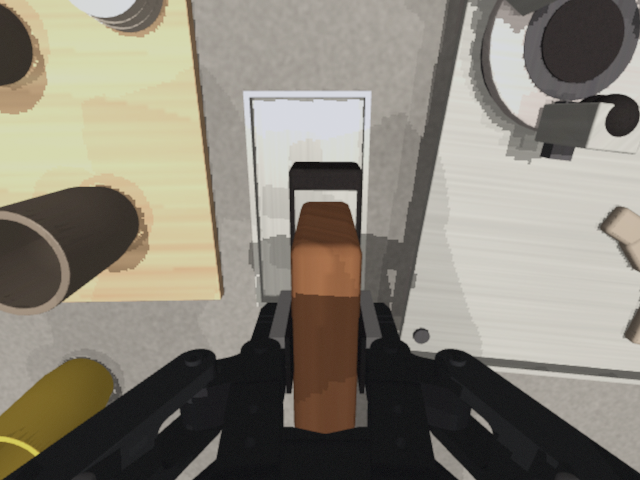

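```bash
python3 - <<'E'
from h import *
o=st();s=snapshot('wrist')
for uv,z in (((325,204),157.5+28.5),((326,246),0),((326,165),118.5)):
  if z: print(wworld(s,o,uv,z))
E
python3 -m creep '[{"turn":[0,0.05,0],"travel":[2,0,0.1],"grip":1},{"turn":[0,0.05,0],"travel":[3,0,0.2],"grip":1},{"turn":[0,0,0],"travel":[3,0,0.3],"grip":1},{"turn":[0,0,0],"travel":[3,0,0.2],"grip":1},{"turn":[0,0,0],"travel":[2,0.5,0.2],"grip":1},{"turn":[0,0,0],"travel":[0,0,0],"grip":1}]'
python3 - <<'E'
from h import *
go(*deck(-33,110),142,-1.605)
E
```

```text
5.3 [493.   98.  156.8] [-1.574e+00 -1.000e-03 -1.499e+00] F [ 0.3 -0.1 -2.7] T [ 0.01 -0.02  0.04] op 0.27 q [-0.29  0.45 -0.03  2.17  0.03  0.53 -1.84]
[545.10669084 102.29762385 186.        ]
[547.6394891  102.03026147 118.5       ]
time: 5.95
position: [500.1, -35.3, 144.8]
tcp_rot: [-1.584, -0.002, -1.598]
force: [-0.6, 0.3, -2.7]
opening: 0.277
5.95 [500.1 -35.3 144.8] [-1.584 -0.002 -1.598] F [-0.6  0.3 -2.7] T [ 0.02  0.06 -0.03] op 0.277 q [-0.03  0.47 -0.02  2.18  0.02  0.51 -1.66]
travel now cm [0.31 0.28 0.01] after turn [0.31 0.28 0.01] turn [0.014 0.007 0.002]
```

```bash

python3 -m creep '[{"turn":[0.014,0.007,0],"travel":[0.3,0.8,-0.3],"grip":1},{"turn":[0,0,0],"travel":[0,0.8,0],"grip":1},{"turn":[0,0,0],"travel":[0,0.4,0],"grip":1},{"turn":[0,0,0],"travel":[0,0,0],"grip":1}]'
python3 - <<'E'
from h import *
go(*deck(-36,110),121,-1.605)
E
```

```text
time: 6.35
position: [495.7, -37.1, 121.2]
tcp_rot: [-1.575, -0.002, -1.605]
force: [0.2, 0.3, -2.5]
opening: 0.272
6.35 [495.7 -37.1 121.2] [-1.575 -0.002 -1.605] F [ 0.2  0.3 -2.5] T [-0.    0.01 -0.01] op 0.272 q [-0.03  0.5  -0.02  2.21  0.02  0.43 -1.67]
travel now cm [0.12 0.02 0.14] after turn [0.12 0.02 0.14] turn [ 0.004 -0.     0.002]
```

```bash

python3 -m creep '[{"turn":[0,0,0],"travel":[1,0,0],"grip":1},{"turn":[0,0,0],"travel":[1,0,0],"grip":1},{"turn":[0,0,0],"travel":[1,0,0],"grip":1},{"turn":[0,0,0],"travel":[1,0,0],"grip":1},{"turn":[0,0,0],"travel":[1,0,0],"grip":1},{"turn":[0,0,0],"travel":[1,0,0],"grip":1},{"turn":[0,0,0],"travel":[1,0,0],"grip":1},{"turn":[0,0,0],"travel":[1,0,0],"grip":1}]'
python3 - <<'E'
from h import *
go(*deck(-36,-185),121,-1.605)
o=observe();s=snapshot('wrist');cv2.imwrite('pics/w4.png',s['frame'])
E
```

```text
time: 7.15
position: [493.9, -122.8, 122.1]
tcp_rot: [-1.574, -0.002, -1.603]
force: [-0.7, 0.0, -2.8]
opening: 0.272
7.15 [ 493.9 -122.8  122.1] [-1.574 -0.002 -1.603] F [-0.7  0.  -2.8] T [ 0.12 -0.03 -0.01] op 0.272 q [ 0.16  0.51 -0.03  2.18  0.04  0.45 -1.52]
travel now cm [ 2.105e+01  1.500e-01 -2.000e-02] after turn [2.105e+01 1.100e-01 2.000e-02] turn [0.003 0.002 0.002]
```

View pics/w4.png

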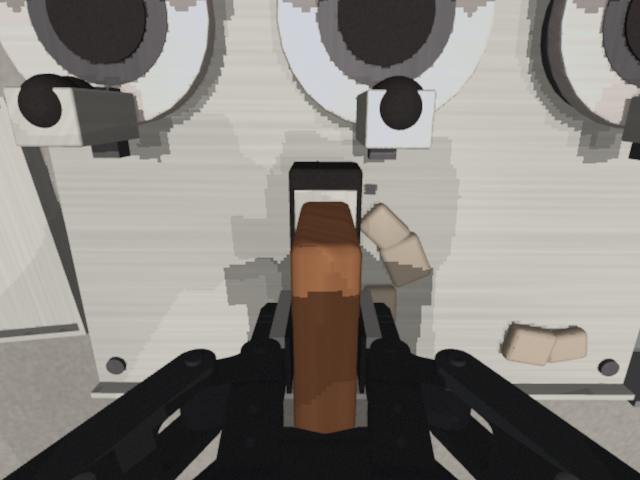

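```bash

python3 -m creep '[{"turn":[0,0,0],"travel":[1,0.1,0],"grip":1},{"turn":[0,0,0],"travel":[1,0,0],"grip":1},{"turn":[0,0,0],"travel":[1,0,0],"grip":1},{"turn":[0,0,0],"travel":[1,0,0],"grip":1},{"turn":[0,0,0],"travel":[1,0,0],"grip":1},{"turn":[0,0,0],"travel":[1,0,0],"grip":1},{"turn":[0,0,0],"travel":[1,0,0],"grip":1},{"turn":[0,0,0],"travel":[1,0,0],"grip":1},{"turn":[0,0,0],"travel":[1,0,0],"grip":1},{"turn":[0,0,0],"travel":[1,0,0],"grip":1}]'
python3 - <<'E'
from h import *
go(*deck(-36,-185),121,-1.605)
o=observe();s=snapshot('wrist');cv2.imwrite('pics/w5.png',s['frame'])
E
```

```text
time: 8.2
position: [489.9, -232.5, 121.1]
tcp_rot: [-1.574, -0.002, -1.604]
force: [1.2, -0.3, -3.0]
opening: 0.267
8.2 [ 489.9 -232.5  121.1] [-1.574 -0.002 -1.604] F [ 1.2 -0.3 -3. ] T [ 0.09 -0.    0.01] op 0.267 q [ 0.38  0.54 -0.06  2.11  0.07  0.49 -1.33]
travel now cm [10.07  0.03  0.04] after turn [1.007e+01 1.000e-02 5.000e-02] turn [0.004 0.001 0.002]
```

View pics/w5.png

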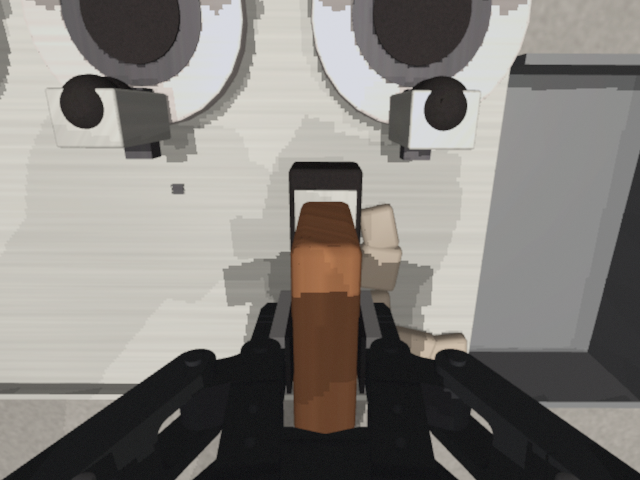

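```bash

python3 -m creep '[{"turn":[0,0,0],"travel":[1,0,0],"grip":1},{"turn":[0,0,0],"travel":[1,0,0],"grip":1},{"turn":[0,0,0],"travel":[1,0,0],"grip":1},{"turn":[0,0,0],"travel":[1,0,0],"grip":1},{"turn":[0,0,0],"travel":[1,0,0],"grip":1},{"turn":[0,0,0],"travel":[1,0,0],"grip":1},{"turn":[0,0,0],"travel":[1,0,0],"grip":1},{"turn":[0,0,0],"travel":[1,0,0],"grip":1},{"turn":[0,0,0],"travel":[1,0,0],"grip":1},{"turn":[0,0,0],"travel":[0.4,0,0],"grip":1},{"turn":[0,0,0],"travel":[0,0,0],"grip":1}]'
python3 - <<'E'
from h import *
go(*deck(-36,-185),121,-1.605)
o=observe();s=snapshot('wrist');cv2.imwrite('pics/w6.png',s['frame'])
s=snapshot('scene');crop(s['frame'],60,190,260,195,3,'s6.png')
E
```

```text
time: 9.35
position: [485.7, -338.1, 121.2]
tcp_rot: [-1.574, -0.004, -1.607]
force: [0.3, -0.3, -2.7]
opening: 0.268
9.35 [ 485.7 -338.1  121.2] [-1.574 -0.004 -1.607] F [ 0.3 -0.3 -2.7] T [ 0.01 -0.05 -0.04] op 0.268 q [ 0.56  0.58 -0.07  2.    0.08  0.56 -1.18]
travel now cm [-0.5   0.02  0.1 ] after turn [-0.5   0.02  0.11] turn [ 0.004 -0.002  0.004]
```

View pics/w6.png

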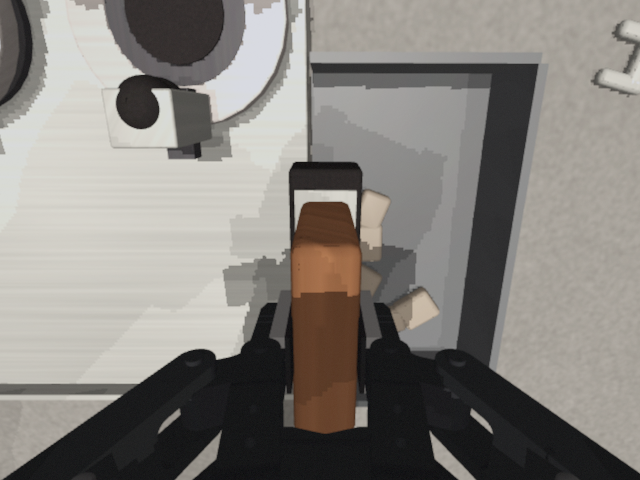

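View pics/s6.png

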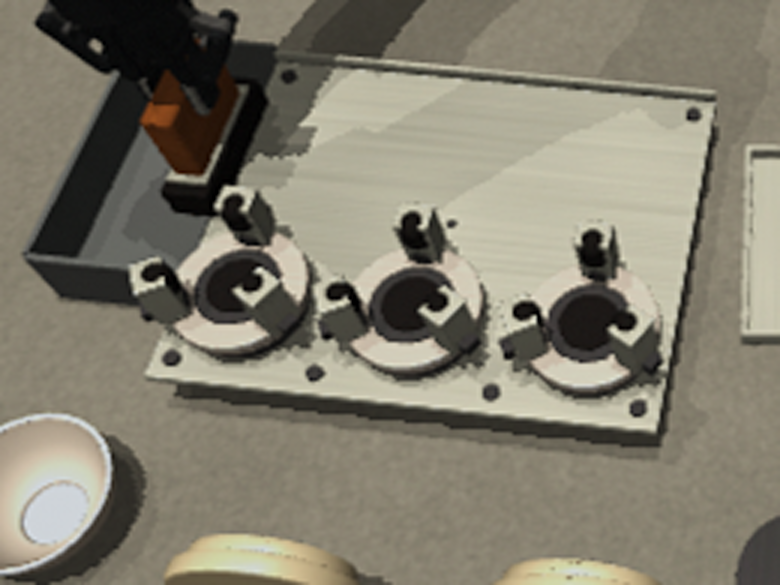

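```bash

python3 -m creep '[{"turn":[0,0,0],"travel":[0.8,0,0],"grip":1},{"turn":[0,0,0],"travel":[0,-1,0],"grip":1},{"turn":[0,0,0],"travel":[0,-2,0],"grip":1},{"turn":[0,0,0],"travel":[-2,-1,0],"grip":1},{"turn":[0,0,0],"travel":[-3,0,0],"grip":1},{"turn":[0,0,0],"travel":[-3,0,0],"grip":1},{"turn":[0,0,0],"travel":[-3,0,0],"grip":1},{"turn":[0,0,0],"travel":[-3,0,0],"grip":1},{"turn":[0,0,0],"travel":[-3,0,0],"grip":1},{"turn":[0,0,0],"travel":[0,0,0],"grip":1}]'
python3 - <<'E'
from h import *
go(494.9,98.8,160,-1.5)
s=snapshot('scene');crop(s['frame'],60,190,260,195,3,'s7.png')
s=snapshot('top');crop(s['frame'],340,150,240,180,3,'t7.png')
E
```

```text
time: 10.45
position: [492.3, -164.6, 167.7]
tcp_rot: [-1.57, -0.002, -1.603]
force: [0.4, 0.1, -2.2]
opening: 0.267
10.45 [ 492.3 -164.6  167.7] [-1.57  -0.002 -1.603] F [ 0.4  0.1 -2.2] T [ 0.04 -0.04 -0.  ] op 0.267 q [ 0.26  0.45 -0.07  2.13  0.06  0.57 -1.45]
travel now cm [-26.34   0.72  -0.59] after turn [-26.26   0.77   2.12] turn [-0.001 -0.103  0.002]
```

View pics/t7.png

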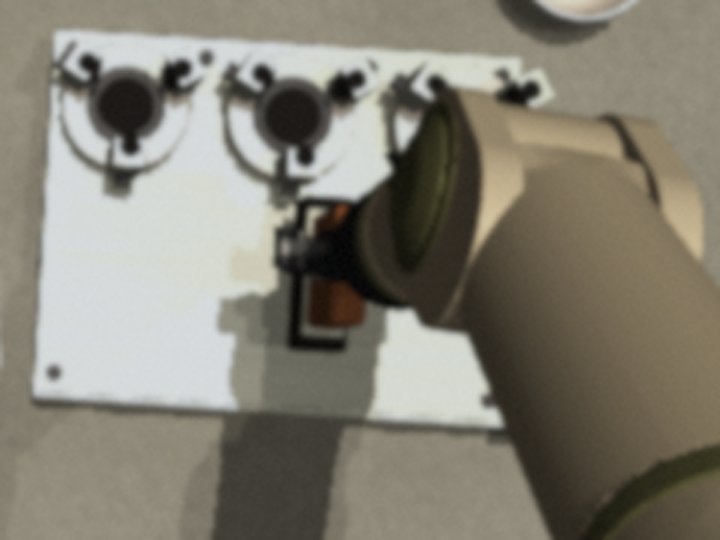

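View pics/s7.png

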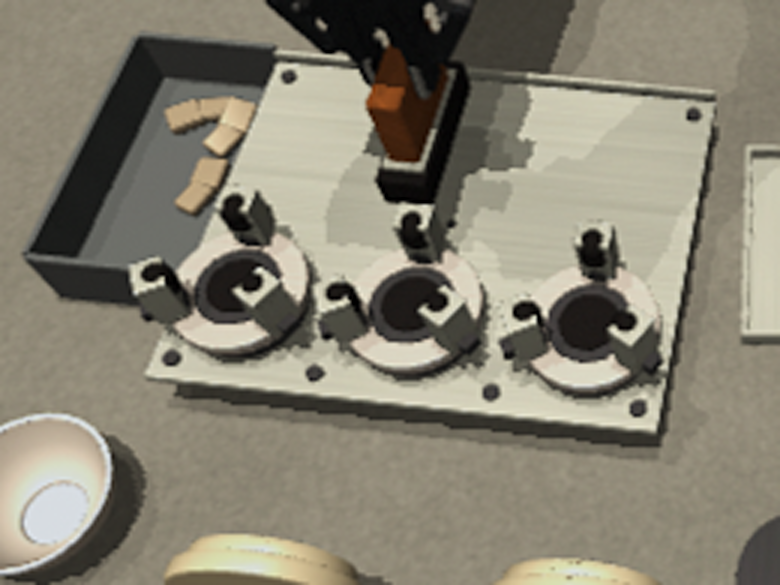

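```bash

python3 -m creep '[{"turn":[0,-0.05,0],"travel":[-3,0,0.1],"grip":1},{"turn":[0,-0.05,0],"travel":[-3,0,0.1],"grip":1},{"turn":[0,0,0],"travel":[-3,0,0.2],"grip":1},{"turn":[0,0,0],"travel":[-3,0,0.2],"grip":1},{"turn":[0,0,0],"travel":[-3,0,0.2],"grip":1},{"turn":[0,0,0],"travel":[-3,0,0.2],"grip":1},{"turn":[0,0,0],"travel":[-3,0,0.2],"grip":1},{"turn":[0,0,0],"travel":[-2.2,0,0.2],"grip":1},{"turn":[0,0,0],"travel":[-1,0,0],"grip":1},{"turn":[0,0,0],"travel":[0,0,0],"grip":1}]'
python3 - <<'E'
from h import *
go(494.9,100,74,-1.5)
s=snapshot('top');crop(s['frame'],340,150,240,180,3,'t8.png')
E
```

```text
time: 11.55
position: [499.4, 70.8, 169.0]
tcp_rot: [-1.564, -0.009, -1.521]
force: [-0.4, -0.2, -2.6]
opening: 0.273
11.55 [499.4  70.8 169. ] [-1.564 -0.009 -1.521] F [-0.4 -0.2 -2.6] T [-0.    0.04 -0.02] op 0.273 q [-0.21  0.43 -0.07  2.16  0.08  0.55 -1.86]
travel now cm [-3.02  9.48 -0.37] after turn [-2.94  9.5  -0.25] turn [-0.007 -0.021  0.009]
```

View pics/t8.png

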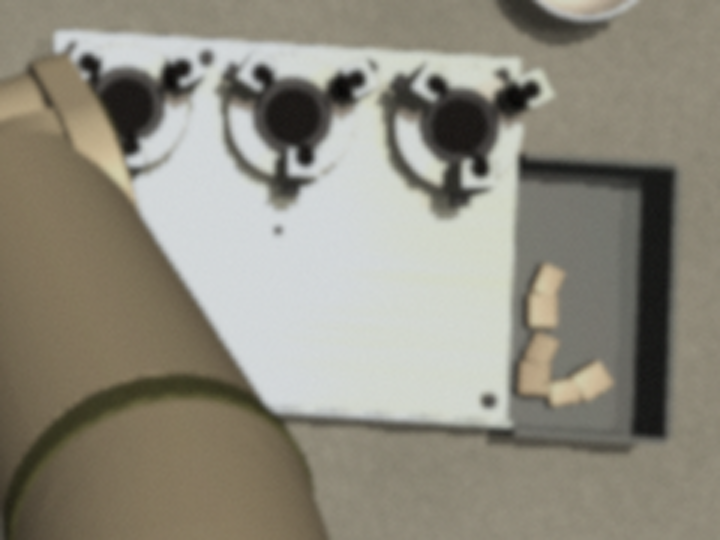

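```bash

python3 -m creep '[{"turn":[-0.007,-0.021,0.009],"travel":[-1.8,0,-0.2],"grip":1},{"turn":[0,0,0],"travel":[-1.2,1,0],"grip":1},{"turn":[0,0,0],"travel":[0,2,0],"grip":1},{"turn":[0,0,0],"travel":[0,2,0],"grip":1},{"turn":[0,0,0],"travel":[0,0.5,0],"grip":1},{"turn":[0,0,0],"travel":[0,0,0],"grip":1}]'
python3 - <<'E'
from h import *
go(494.9,103,74,-1.5)
s=snapshot('wrist');cv2.imwrite('pics/w9.png',s['frame'])
E
```

```text
time: 12.2
position: [496.3, 97.4, 110.9]
tcp_rot: [-1.571, -0.001, -1.507]
force: [0.8, -0.8, -2.2]
opening: 0.272
12.2 [496.3  97.4 110.9] [-1.571e+00 -1.000e-03 -1.507e+00] F [ 0.8 -0.8 -2.2] T [-0.   -0.05 -0.04] op 0.272 q [-0.26  0.53 -0.07  2.2   0.09  0.42 -1.9 ]
travel now cm [-0.57  3.69 -0.1 ] after turn [-0.57  3.69 -0.1 ] turn [ 0.    -0.007  0.001]
```

View pics/w9.png

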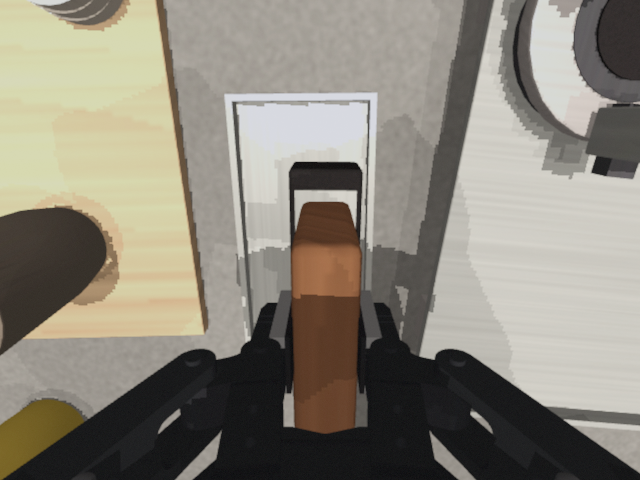

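```bash

python3 -m creep '[{"turn":[0,-0.007,0],"travel":[-0.8,0.6,0],"grip":1},{"turn":[0,0,0],"travel":[0,1,0],"grip":1},{"turn":[0,0,0],"travel":[0,0.9,0],"grip":1},{"turn":[0,0,0],"travel":[0,0.4,0],"grip":1},{"turn":[0,0,0],"travel":[0,0,0],"grip":1}]'
python3 - <<'E'
from h import *
go(494.9,104,74,-1.5)
E
```

```text
time: 12.75
position: [497.0, 106.4, 81.4]
tcp_rot: [-1.567, -0.0, -1.5]
force: [-0.6, -0.8, -2.2]
opening: 0.272
12.75 [497.  106.4  81.4] [-1.567 -0.    -1.5  ] F [-0.6 -0.8 -2.2] T [0.02 0.03 0.01] op 0.272 q [-0.28  0.58 -0.06  2.21  0.1   0.35 -1.92]
travel now cm [ 0.23  0.74 -0.23] after turn [ 0.23  0.74 -0.23] turn [-0.003 -0.     0.   ]
```

```bash

python3 -m creep '[{"turn":[-0.003,0,0],"travel":[0,0.4,0],"grip":1},{"turn":[0,0,0],"travel":[0,0.2,0],"grip":1},{"turn":[0,0,0],"travel":[0,0.1,0],"grip":1},{"turn":[0,0,0],"travel":[0,0,0],"grip":1}]'
python3 - <<'E'
from h import *
go(494.9,104,74,-1.5)
E
```

```text
time: 13.15
position: [497.3, 106.2, 74.0]
tcp_rot: [-1.57, -0.001, -1.501]
force: [0.0, -0.2, -2.1]
opening: 0.272
13.15 [497.3 106.2  74. ] [-1.570e+00 -1.000e-03 -1.501e+00] F [ 0.  -0.2 -2.1] T [ 0.02 -0.02  0.  ] op 0.272 q [-0.28  0.59 -0.06  2.22  0.1   0.33 -1.92]
travel now cm [ 0.2   0.   -0.25] after turn [ 0.2   0.   -0.25] turn [-0.    -0.001  0.001]
```

```bash

python3 -m creep '[{"turn":[0,0,0],"travel":[0,0.1,0],"grip":1},{"turn":[0,0,0],"travel":[0,0,0],"grip":1}]'
python3 -m creep '[{"turn":[0,0,0],"travel":[0,0,0],"grip":0},{"turn":[0,0,0],"travel":[0,0,0],"grip":0},{"turn":[0,0,0],"travel":[0,0,0],"grip":0},{"turn":[0,0,0],"travel":[0,0,0],"grip":0},{"turn":[0,0,0],"travel":[0,0,0],"grip":0},{"turn":[0,0,0],"travel":[0,0,0],"grip":0},{"turn":[0,0,0],"travel":[0,0,0],"grip":0}]'
python3 -m creep '[{"turn":[0,0,0],"travel":[0,-2,0],"grip":0},{"turn":[0,0,0],"travel":[0,-2,0],"grip":0},{"turn":[0,0,0],"travel":[0,-3,0],"grip":0},{"turn":[0,0,0],"travel":[0,-4,0],"grip":0},{"turn":[0,0,0],"travel":[0,-4,0],"grip":0},{"turn":[0,0,0],"travel":[0,-2,0],"grip":0},{"turn":[0,0,0],"travel":[0,0,0],"grip":0}]'
python3 - <<'E'
from h import *
st()
s=snapshot('wrist');cv2.imwrite('pics/w10.png',s['frame'])
s=snapshot('top');cv2.imwrite('pics/t10.png',s['frame']);
s=snapshot('scene');crop(s['frame'],300,180,240,180,3,'s10.png')
E
```

```text
time: 13.35
position: [497.6, 106.3, 73.7]
tcp_rot: [-1.569, -0.0, -1.501]
force: [0.9, -0.1, -2.3]
opening: 0.272
time: 14.05
position: [498.4, 106.5, 74.4]
tcp_rot: [-1.567, 0.0, -1.501]
force: [1.1, 0.0, -0.2]
opening: 1.0
time: 14.75
position: [497.0, 106.3, 249.8]
tcp_rot: [-1.571, -0.0, -1.5]
force: [0.5, -0.3, -0.5]
opening: 1.002
14.75 [497.  106.3 249.8] [-1.571 -0.    -1.5  ] F [ 0.5 -0.3 -0.5] T [-0.01  0.01 -0.01] op 1.002 q [-0.25  0.32 -0.1   2.06  0.04  0.76 -1.87]
```

View pics/w10.png

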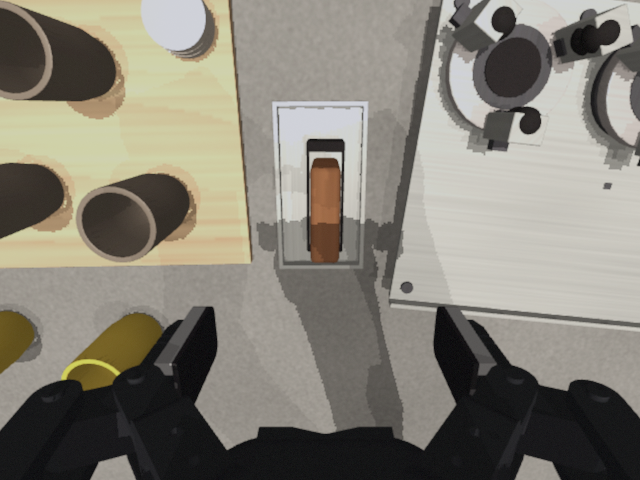

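View pics/t10.png

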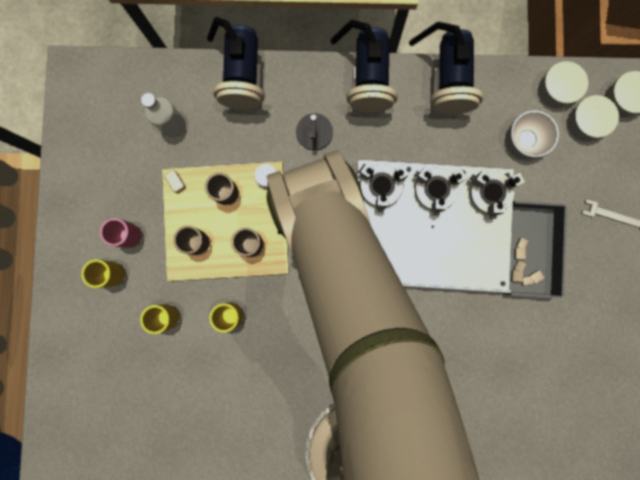

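View pics/s10.png

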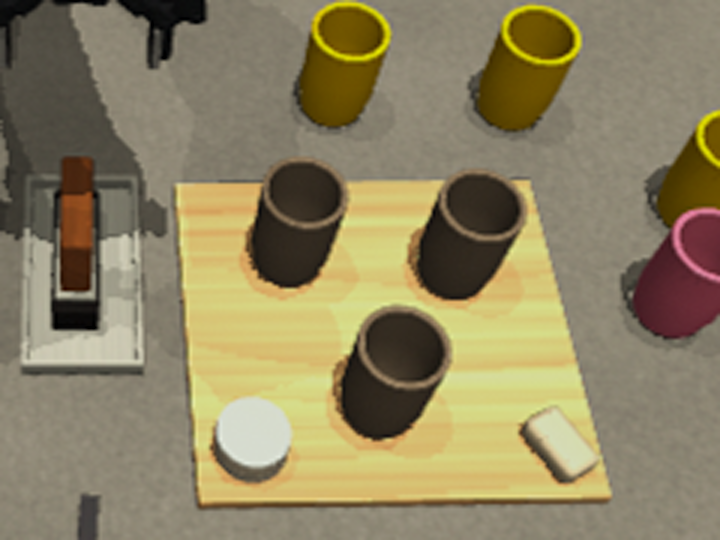

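```bash

python3 -m creep '[{"turn":[0,-0.12,0],"travel":[0,0,0],"grip":0},{"turn":[0,-0.13,0],"travel":[0,0,0],"grip":0},{"turn":[0,-0.13,0],"travel":[0,0,0],"grip":0},{"turn":[0,-0.13,0],"travel":[0,0,0],"grip":0},{"turn":[0,-0.13,0],"travel":[0,0,0],"grip":0},{"turn":[0,-0.13,0],"travel":[0,0,0],"grip":0},{"turn":[0,-0.13,0],"travel":[0,0,0],"grip":0},{"turn":[0,-0.13,0],"travel":[0,0,0],"grip":0},{"turn":[0,-0.13,0],"travel":[0,0,0],"grip":0},{"turn":[0,-0.13,0],"travel":[0,0,0],"grip":0},{"turn":[0,-0.1,0],"travel":[0,0,0],"grip":0},{"turn":[0,0,0],"travel":[0,0,0],"grip":0}]'
python3 - <<'E'
from h import *
go(478,267,230,0)
E
```

```text
time: 16.1
position: [485.5, 104.0, 225.5]
tcp_rot: [-1.58, 0.042, -0.05]
force: [-0.0, -0.4, -0.3]
opening: 1.0
16.1 [485.5 104.  225.5] [-1.58   0.042 -0.05 ] F [-0.  -0.4 -0.3] T [-0.   -0.02  0.02] op 1.0 q [ 0.03  0.38 -0.46  2.07  0.23  0.78 -0.63]
travel now cm [-1.58 -0.54 16.24] after turn [-0.75 -0.45 16.3 ] turn [ 0.008 -0.05  -0.042]
```

```bash

python3 -m creep '[{"turn":[0.008,-0.05,-0.042],"travel":[0,-0.3,1.5],"grip":0},{"turn":[0,0,0],"travel":[-0.1,0,2],"grip":0},{"turn":[0,0,0],"travel":[-0.1,0,3],"grip":0},{"turn":[0,0,0],"travel":[-0.1,0,3],"grip":0},{"turn":[0,0,0],"travel":[-0.2,0,3],"grip":0},{"turn":[0,0,0],"travel":[-0.2,0,2],"grip":0},{"turn":[0,0,0],"travel":[0,0,1],"grip":0},{"turn":[0,0,0],"travel":[0,0,0],"grip":0}]'
python3 - <<'E'
from h import *
go(478,267,230,0)
o=observe();s=snapshot('wrist');cv2.imwrite('pics/w11.png',s['frame'])
E
```

```text
time: 16.9
position: [477.0, 261.7, 218.5]
tcp_rot: [-1.575, 0.015, -0.026]
force: [0.1, -0.4, -0.2]
opening: 1.001
16.9 [477.  261.7 218.5] [-1.575  0.015 -0.026] F [ 0.1 -0.4 -0.2] T [-0.03 -0.01  0.03] op 1.001 q [-0.27  0.44 -0.46  2.    0.27  0.78 -0.91]
travel now cm [ 0.07 -1.15  0.53] after turn [ 0.1  -1.15  0.53] turn [ 0.004 -0.026 -0.015]
```

View pics/w11.png

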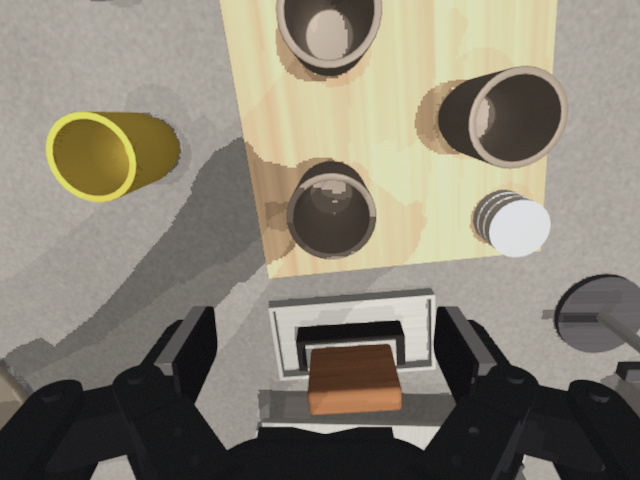

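```bash
cat >> h.py <<'E'
from scipy.optimize import least_squares
def rim(s,o,box,g,z=107.,r=31.5):
    "box u0,u1,v0,v1 of outer rim ellipse"
    a=np.linspace(0,2*np.pi,181)
    def f(p):
        uv=wproj(s,o,np.stack([p[0]+r*np.cos(a),p[1]+r*np.sin(a),np.full(181,z)],1))
        return np.array([uv[:,0].min(),uv[:,0].max(),uv[:,1].min(),uv[:,1].max()])-box
    q=least_squares(f,g);return np.round(q.x,1),np.round(q.fun,1)
E
python3 - <<'E'
from h import *
o=observe();s=snapshot('wrist')
print(rim(s,o,[287,376,173,258],[478,267]))
print(rim(s,o,[467,567,67,166],[597,332]))
E
```

```text
(array([479.2, 270.5]), array([-0.9,  0.9, -1.2,  1.4]))
(array([598.1, 332.8]), array([-0.6,  0.6, -2.2,  2.7]))
```

```bash

python3 -m creep '[{"turn":[0.004,-0.026,-0.015],"travel":[0.2,0.5,0.7],"grip":0},{"turn":[0,0,0],"travel":[0,2,0],"grip":0},{"turn":[0,0,0],"travel":[0,2,0],"grip":0},{"turn":[0,0,0],"travel":[0,2,0],"grip":0},{"turn":[0,0,0],"travel":[0,1,0],"grip":0},{"turn":[0,0,0],"travel":[0,0,0],"grip":0}]'
python3 - <<'E'
from h import *
go(479,269.5,66,0)
E
```

```text
time: 17.6
position: [481.9, 261.4, 140.5]
tcp_rot: [-1.572, -0.006, -0.004]
force: [0.5, 0.0, -0.4]
opening: 1.001
17.6 [481.9 261.4 140.5] [-1.572 -0.006 -0.004] F [ 0.5  0.  -0.4] T [ 0.03  0.01 -0.01] op 1.001 q [-0.32  0.54 -0.4   2.07  0.37  0.59 -0.99]
travel now cm [-0.34  7.45  0.82] after turn [-0.29  7.45  0.81] turn [ 0.001 -0.004  0.006]
```

```bash

python3 -m creep '[{"turn":[0,0,0.006],"travel":[-0.3,0,0.8],"grip":0},{"turn":[0,0,0],"travel":[0,1.5,0],"grip":0},{"turn":[0,0,0],"travel":[0,1.5,0],"grip":0},{"turn":[0,0,0],"travel":[0,0,0],"grip":0}]'
python3 - <<'E'
from h import *
go(479,269.5,66,0)
s=snapshot('wrist');cv2.imwrite('pics/w12.png',s['frame'])
E
```

```text
time: 18.0
position: [480.4, 271.9, 112.9]
tcp_rot: [-1.569, -0.003, -0.005]
force: [-0.7, 0.8, 0.1]
opening: 1.0
18.0 [480.4 271.9 112.9] [-1.569 -0.003 -0.005] F [-0.7  0.8  0.1] T [-0.04  0.05 -0.02] op 1.0 q [-0.36  0.58 -0.37  2.08  0.4   0.54 -1.03]
travel now cm [-0.15  4.69 -0.25] after turn [-0.14  4.69 -0.24] turn [-0.002 -0.005  0.003]
```

View pics/w12.png

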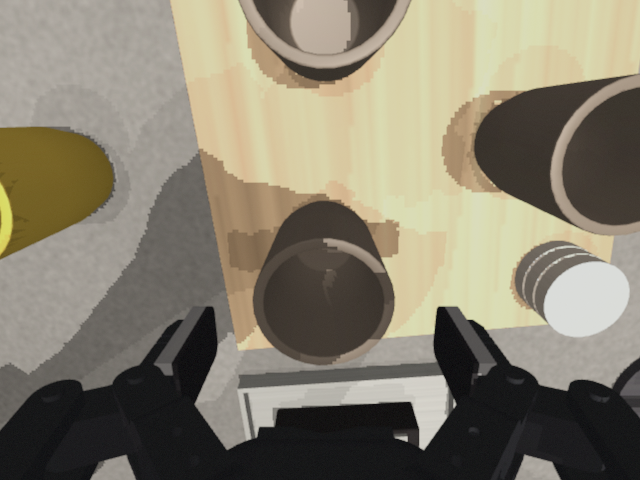

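```bash

python3 - <<'E'
from h import *
o=observe();s=snapshot('wrist')
print(rim(s,o,[254,394,237,363],[478,267]))
E
python3 -m creep '[{"turn":[0,0,0],"travel":[-0.1,1.5,-0.2],"grip":0},{"turn":[0,0,0],"travel":[0,1.5,0],"grip":0},{"turn":[0,0,0],"travel":[0,1,0],"grip":0},{"turn":[0,0,0],"travel":[0,0.3,0],"grip":0},{"turn":[0,0,0],"travel":[0,0,0],"grip":0}]'
python3 - <<'E'
from h import *
go(479,270,66,0)
E
```

```text
(array([479.6, 271.8]), array([-1.7,  1.7, -1. ,  1.5]))
time: 18.6
position: [482.8, 272.6, 75.0]
tcp_rot: [-1.564, -0.012, -0.005]
force: [-0.0, 0.2, 0.1]
opening: 1.002
18.6 [482.8 272.6  75. ] [-1.564 -0.012 -0.005] F [-0.   0.2  0.1] T [ 0.01  0.03 -0.02] op 1.002 q [-0.4   0.64 -0.32  2.11  0.45  0.44 -1.07]
travel now cm [-0.39  0.89 -0.27] after turn [-0.38  0.9  -0.26] turn [-0.007 -0.005  0.012]
```

```bash

python3 -m creep '[{"turn":[-0.007,-0.005,0.012],"travel":[-0.35,0.6,-0.1],"grip":0},{"turn":[0,0,0],"travel":[0,0.3,0],"grip":0},{"turn":[0,0,0],"travel":[0,0,0],"grip":0}]'
python3 - <<'E'
from h import *
go(479.5,271.5,66,0)
E
```

```text
time: 18.9
position: [479.7, 272.0, 66.6]
tcp_rot: [-1.57, -0.0, -0.0]
force: [0.4, -0.1, -0.6]
opening: 1.0
18.9 [479.7 272.   66.6] [-1.57 -0.   -0.  ] F [ 0.4 -0.1 -0.6] T [-0.01  0.02 -0.  ] op 1.0 q [-0.4   0.65 -0.32  2.11  0.46  0.44 -1.07]
travel now cm [-0.02  0.06 -0.05] after turn [-0.02  0.06 -0.05] turn [-0. -0.  0.]
```

```bash

python3 -m creep '[{"turn":[0,0,0],"travel":[0,0,0],"grip":1},{"turn":[0,0,0],"travel":[0,0,0],"grip":1},{"turn":[0,0,0],"travel":[0,0,0],"grip":1},{"turn":[0,0,0],"travel":[0,0,0],"grip":1},{"turn":[0,0,0],"travel":[0,0,0],"grip":1},{"turn":[0,0,0],"travel":[0,0,0],"grip":1},{"turn":[0,0,0],"travel":[0,0,0],"grip":1}]'
python3 - <<'E'
from h import *
go(479.5,271.5,66,0)
E
python3 -m creep '[{"turn":[0,0,0],"travel":[0,-1,0],"grip":1},{"turn":[0,0,0],"travel":[0,-2,0],"grip":1},{"turn":[0,0,0],"travel":[0,-3,0],"grip":1},{"turn":[0,0,0],"travel":[0,-4,0],"grip":1},{"turn":[0,0,0],"travel":[0,-4,0],"grip":1},{"turn":[0,0,0],"travel":[0,-1.5,0],"grip":1},{"turn":[0,0,0],"travel":[0,0,0],"grip":1}]'
python3 - <<'E'
from h import *
print(deck(83,-125))
go(*deck(83,-125),225,0)
s=snapshot('wrist');cv2.imwrite('pics/w13.png',s['frame'])
E
```

```text
time: 19.6
position: [479.6, 271.8, 67.2]
tcp_rot: [-1.571, -0.0, -0.0]
force: [-0.7, 0.9, 0.1]
opening: 0.728
19.6 [479.6 271.8  67.2] [-1.571 -0.    -0.   ] F [-0.7  0.9  0.1] T [ 0.03  0.12 -0.02] op 0.728 q [-0.4   0.65 -0.32  2.11  0.46  0.44 -1.07]
travel now cm [-0.01  0.12 -0.03] after turn [-0.01  0.12 -0.03] turn [-0. -0.  0.]
time: 20.3
position: [477.9, 271.3, 230.1]
tcp_rot: [-1.572, 0.003, 0.001]
force: [0.3, 0.2, -3.6]
opening: 0.724
(np.float64(607.9445211022842), np.float64(-277.2428183916606))
20.3 [477.9 271.3 230.1] [-1.572e+00  3.000e-03  1.000e-03] F [ 0.3  0.2 -3.6] T [-0.03 -0.07  0.01] op 0.724 q [-0.27  0.43 -0.48  1.98  0.27  0.8  -0.91]
travel now cm [ 12.94   0.56 -54.87] after turn [ 13.     0.51 -54.86] turn [ 0.002  0.001 -0.003]
```

View pics/w13.png

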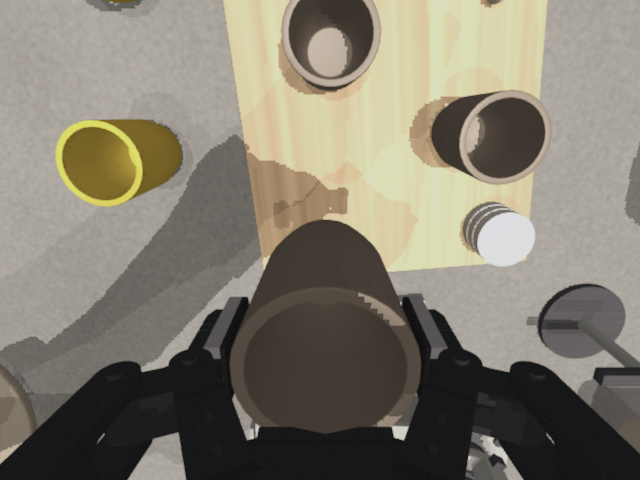

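```bash
python3 - <<'E'
from h import *
o=observe();s=snapshot('wrist')
for dy in (-4,-2,0,2,4):
  a=np.linspace(0,2*np.pi,181);p=o['position'];uv=wproj(s,o,np.stack([p[0]+31.5*np.cos(a),p[1]+dy+31.5*np.sin(a),np.full(181,p[2]+40.1)],1))
  print(dy,uv.min(0).round(1),uv.max(0).round(1))
E
python3 -m creep '[{"turn":[0,0,0],"travel":[0.5,0,-2],"grip":1},{"turn":[0,0,0],"travel":[1,0,-4],"grip":1},{"turn":[0,0,0],"travel":[1,0,-4],"grip":1},{"turn":[0,0,0],"travel":[1,0,-4],"grip":1},{"turn":[0,0,0],"travel":[1,0,-4],"grip":1},{"turn":[0,0,0],"travel":[1,0,-4],"grip":1},{"turn":[0,0,0],"travel":[1,0,-4],"grip":1},{"turn":[0,0,0],"travel":[1,0,-4],"grip":1},{"turn":[0,0,0],"travel":[1,0,-4],"grip":1},{"turn":[0,0,0],"travel":[1,0,-4],"grip":1},{"turn":[0,0,0],"travel":[1,0,-4],"grip":1},{"turn":[0,0,0],"travel":[0,0,-2],"grip":1}]'
python3 - <<'E'
from h import *
go(*deck(83,-125),215,0)
E
```

```text
-4 [229.6 297. ] [423.7 458.1]
-2 [229.1 290.9] [424.2 453.7]
0 [228.6 284.8] [424.7 449.3]
2 [228.1 278.7] [425.2 444.8]
4 [227.6 272.4] [425.8 440.3]
time: 21.6
position: [579.0, -181.9, 206.4]
tcp_rot: [-1.572, 0.037, 0.014]
force: [0.1, -0.1, -3.6]
opening: 0.724
21.6 [ 579.  -181.9  206.4] [-1.572  0.037  0.014] F [ 0.1 -0.1 -3.6] T [ 0.03 -0.05  0.  ] op 0.724 q [ 0.49  0.53 -0.43  1.86  0.29  0.85 -0.07]
travel now cm [ 2.72 -0.95 -9.57] after turn [ 2.9  -0.86 -9.53] turn [ 0.001  0.015 -0.037]
```

```bash

python3 -m creep '[{"turn":[0,0.015,-0.037],"travel":[0.8,-0.5,-2.5],"grip":1},{"turn":[0,0,0],"travel":[0.8,-0.4,-3],"grip":1},{"turn":[0,0,0],"travel":[0.7,0,-2.5],"grip":1},{"turn":[0,0,0],"travel":[0.4,0,-1.2],"grip":1},{"turn":[0,0,0],"travel":[0,0,0],"grip":1}]'
python3 - <<'E'
from h import *
go(*deck(83,-125),205,0)
s=snapshot('wrist');cv2.imwrite('pics/w14.png',s['frame'])
s=snapshot('scene');crop(s['frame'],60,140,260,195,3,'s14.png')
E
```

```text
time: 22.1
position: [601.8, -280.5, 203.8]
tcp_rot: [-1.568, 0.015, -0.006]
force: [-0.2, 0.7, -2.2]
opening: 0.722
22.1 [ 601.8 -280.5  203.8] [-1.568  0.015 -0.006] F [-0.2  0.7 -2.2] T [0.03 0.03 0.01] op 0.722 q [ 0.62  0.59 -0.41  1.74  0.29  0.89  0.07]
travel now cm [ 0.61 -0.13  0.33] after turn [ 0.62 -0.12  0.33] turn [-0.003 -0.006 -0.015]
```

View pics/w14.png

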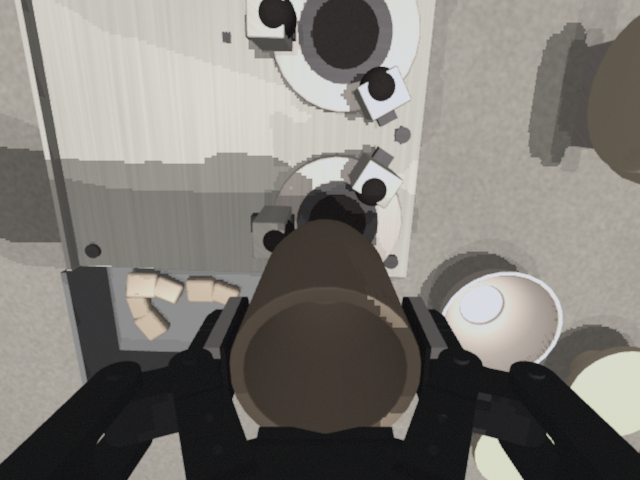

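View pics/s14.png

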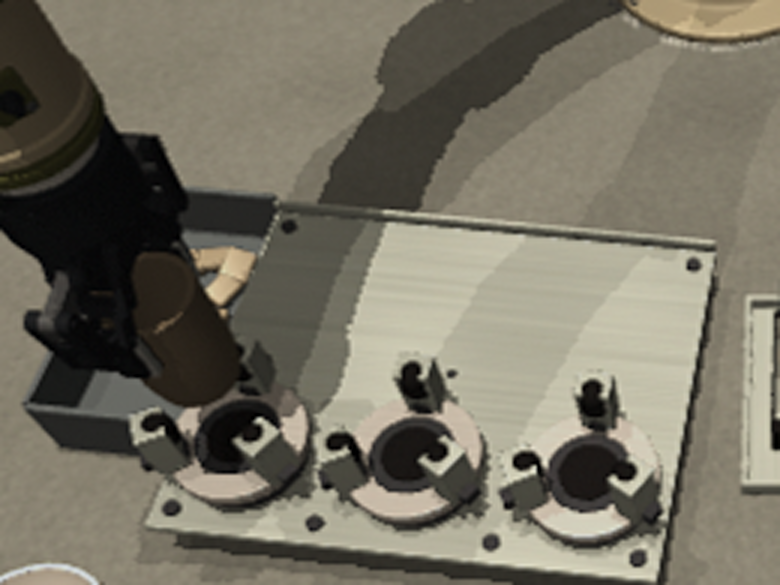

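```bash
python3 - <<'E'
from h import *
o=observe();s=snapshot('wrist')
print(wproj(s,o,[[*deck(83,0),80],[*deck(-130,-172),50]]))
for uv in((346,32),): print(wworld(s,o,uv,80),deck(83,0))
crop(s['frame'],240,0,200,240,3,'w14c.png')
E
```

```text
[[345.41203563  36.92144431]
 [ 84.25620808 260.27719907]]
[ 612.563147   -149.52492033   80.        ] (np.float64(612.2311804515907), np.float64(-152.31634180793955))
```

View pics/w14c.png

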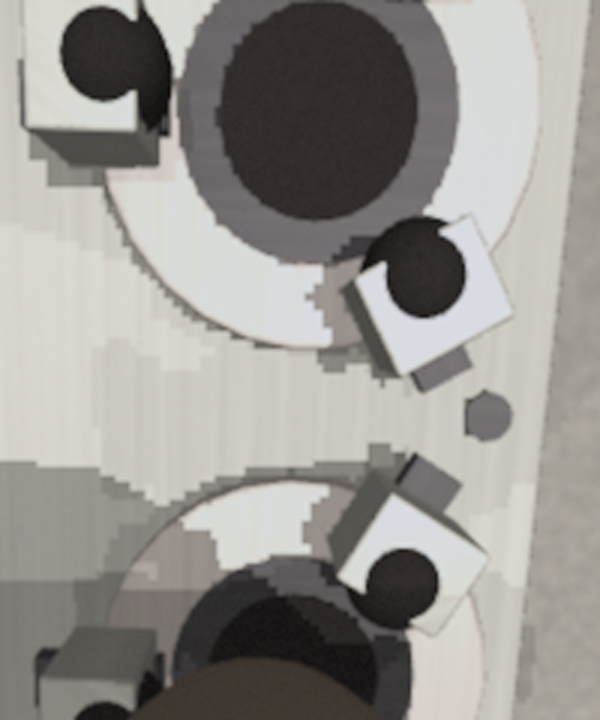

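```bash

python3 -m creep '[{"turn":[-0.003,-0.006,-0.015],"travel":[0.6,0.5,0.4],"grip":1},{"turn":[0,0,0],"travel":[0,1,0],"grip":1},{"turn":[0,0,0],"travel":[0,0.6,0],"grip":1},{"turn":[0,0,0],"travel":[0,0,0],"grip":1}]'
python3 - <<'E'
from h import *
go(607.9,-276.4,162,0)
E
```

```text
time: 22.65
position: [608.8, -267.5, 182.4]
tcp_rot: [-1.568, -0.003, 0.011]
force: [-0.4, -0.3, -2.7]
opening: 0.727
22.65 [ 608.8 -267.5  182.4] [-1.568 -0.003  0.011] F [-0.4 -0.3 -2.7] T [-0.09  0.01 -0.  ] op 0.727 q [ 0.59  0.61 -0.41  1.77  0.31  0.82  0.05]
travel now cm [-0.1   2.04 -0.89] after turn [-0.09  2.04 -0.89] turn [-0.002  0.011  0.003]
```

```bash

python3 -m creep '[{"turn":[-0.002,0.011,0.003],"travel":[-0.1,0,-0.8],"grip":1},{"turn":[0,0,0],"travel":[0,0,0],"grip":1},{"turn":[0,0,0],"travel":[0,0,0],"grip":1}]'
python3 - <<'E'
from h import *
go(607.9,-276.4,162,0)
E
```

```text
time: 22.95
position: [607.8, -276.0, 182.3]
tcp_rot: [-1.571, 0.001, -0.001]
force: [-0.1, 1.1, -2.3]
opening: 0.726
22.95 [ 607.8 -276.   182.3] [-1.571e+00  1.000e-03 -1.000e-03] F [-0.1  1.1 -2.3] T [0.04 0.02 0.02] op 0.726 q [ 0.6   0.61 -0.4   1.76  0.31  0.83  0.05]
travel now cm [ 0.02  2.03 -0.04] after turn [ 0.01  2.03 -0.04] turn [-0.    -0.001 -0.001]
```

```bash

python3 -m creep '[{"turn":[0,0,0],"travel":[0,0.4,0],"grip":1},{"turn":[0,0,0],"travel":[0,0.4,0],"grip":1},{"turn":[0,0,0],"travel":[0,0.4,0],"grip":1},{"turn":[0,0,0],"travel":[0,0,0],"grip":1}]'
python3 - <<'E'
from h import *
go(607.9,-276.4,162,0)
s=snapshot('wrist');cv2.imwrite('pics/w15.png',s['frame'])
s=snapshot('scene');crop(s['frame'],60,140,260,195,3,'s15.png')
E
```

```text
time: 23.35
position: [607.7, -276.6, 169.7]
tcp_rot: [-1.571, 0.001, -0.002]
force: [-0.1, 0.3, -2.9]
opening: 0.724
23.35 [ 607.7 -276.6  169.7] [-1.571e+00  1.000e-03 -2.000e-03] F [-0.1  0.3 -2.9] T [-0.    0.06  0.02] op 0.724 q [ 0.6   0.62 -0.4   1.78  0.32  0.81  0.04]
travel now cm [0.02 0.77 0.02] after turn [0.02 0.77 0.02] turn [ 0.    -0.002 -0.001]
```

View pics/w15.png

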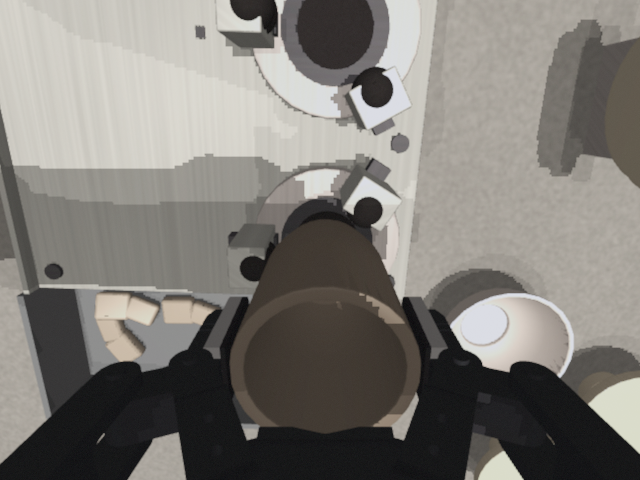

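View pics/s15.png

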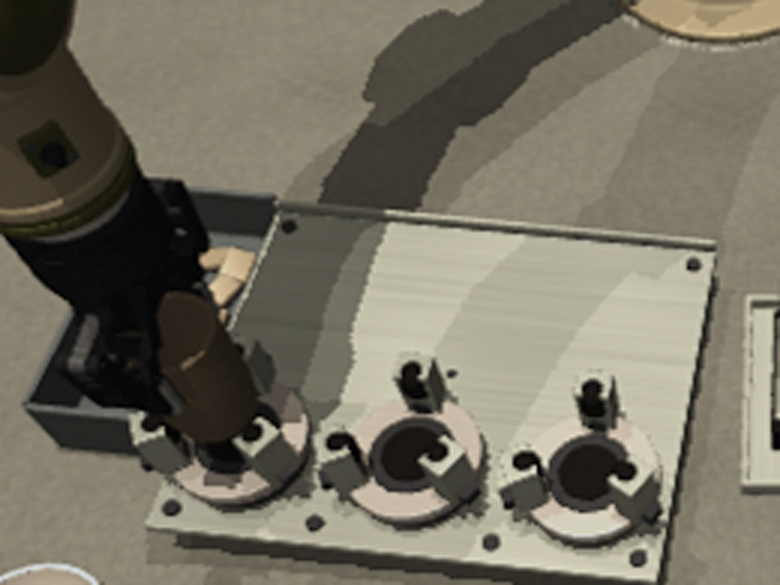

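```bash

python3 -m creep '[{"turn":[0,0,0],"travel":[0,0.3,0],"grip":1},{"turn":[0,0,0],"travel":[0,0.3,0],"grip":1},{"turn":[0,0,0],"travel":[0,0,0],"grip":1}]'
python3 - <<'E'
from h import *
go(607.9,-276.4,135,0)
E
```

```text
time: 23.75
position: [608.3, -276.6, 164.0]
tcp_rot: [-1.571, -0.001, -0.001]
force: [0.1, -0.6, -2.8]
opening: 0.725
23.75 [ 608.3 -276.6  164. ] [-1.571e+00 -1.000e-03 -1.000e-03] F [ 0.1 -0.6 -2.8] T [-0.    0.02  0.02] op 0.725 q [ 0.6   0.63 -0.4   1.78  0.32  0.8   0.04]
travel now cm [-0.04  2.9   0.02] after turn [-0.04  2.9   0.02] turn [ 0.001 -0.001  0.001]
```

```bash

python3 -m creep '[{"turn":[0,0.12,0],"travel":[0,0.04,0],"grip":1},{"turn":[0,0.12,0],"travel":[0,0.06,0],"grip":1},{"turn":[0,0.12,0],"travel":[0,0.06,0],"grip":1},{"turn":[0,0.12,0],"travel":[0,0.06,0],"grip":1},{"turn":[0,0.12,0],"travel":[0,0.06,0],"grip":1}]'
python3 - <<'E'
from h import *
go(607.9,-276.4,135,-0.6)
E
```

```text
time: 24.25
position: [609.4, -276.7, 161.5]
tcp_rot: [-1.569, -0.003, -0.622]
force: [-0.3, -0.0, -2.4]
opening: 0.726
24.25 [ 609.4 -276.7  161.5] [-1.569 -0.003 -0.622] F [-0.3 -0.  -2.4] T [0.06 0.06 0.07] op 0.726 q [ 0.49  0.61 -0.22  1.79  0.18  0.76 -0.45]
travel now cm [-0.15  2.65 -0.07] after turn [-0.14  2.65 -0.06] turn [-0.002 -0.022  0.003]
```

```bash

python3 -m creep '[{"turn":[0,0.12,0],"travel":[-0.07,0.06,-0.05],"grip":1},{"turn":[0,0.12,0],"travel":[-0.04,0.06,-0.05],"grip":1},{"turn":[0,0.12,0],"travel":[0,0.06,0],"grip":1},{"turn":[0,0.12,0],"travel":[0,0.06,0],"grip":1},{"turn":[0,0.12,0],"travel":[0,0.06,0],"grip":1},{"turn":[0,0.12,0],"travel":[0,0.06,0],"grip":1}]'
python3 - <<'E'
from h import *
go(607.9,-276.4,135,-1.3)
E
```

```text
time: 24.85
position: [610.0, -277.4, 160.0]
tcp_rot: [-1.563, -0.004, -1.37]
force: [-0.2, -0.4, -0.3]
opening: 0.727
24.85 [ 610.  -277.4  160. ] [-1.563 -0.004 -1.37 ] F [-0.2 -0.4 -0.3] T [-0.14  0.26  0.25] op 0.727 q [ 0.35  0.61 -0.01  1.8   0.01  0.73 -1.03]
travel now cm [-0.15  2.5  -0.2 ] after turn [-0.15  2.5  -0.17] turn [-0.008 -0.07   0.004]
```

```bash

python3 -m creep '[{"turn":[0,0.12,0],"travel":[0,0.08,-0.15],"grip":1},{"turn":[0,0.12,0],"travel":[0,0.08,-0.08],"grip":1},{"turn":[0,0.12,0],"travel":[0,0.08,-0.05],"grip":1},{"turn":[0,0.12,0],"travel":[0,0.08,-0.03],"grip":1},{"turn":[0,0.12,0],"travel":[0,0.08,-0.03],"grip":1}]'
python3 - <<'E'
from h import *
go(607.9,-276.4,135,-2)
E
```

```text
time: 25.35
position: [609.6, -278.1, 158.5]
tcp_rot: [-1.555, 0.002, -1.992]
force: [-1.9, 0.1, 1.5]
opening: 0.727
25.35 [ 609.6 -278.1  158.5] [-1.555  0.002 -1.992] F [-1.9  0.1  1.5] T [-0.08  0.38  0.03] op 0.727 q [ 0.23  0.61  0.17  1.82 -0.15  0.71 -1.51]
travel now cm [-0.09  2.35 -0.26] after turn [-0.09  2.35 -0.22] turn [-0.016  0.008 -0.002]
```

```bash

python3 -m creep '[{"turn":[-0.01,0.12,0],"travel":[0,0.12,-0.15],"grip":1},{"turn":[-0.006,0.12,0],"travel":[0,0.12,-0.1],"grip":1},{"turn":[0,0.12,0],"travel":[0,0.12,-0.05],"grip":1},{"turn":[0,0.12,0],"travel":[0,0.12,-0.03],"grip":1},{"turn":[0,0.12,0],"travel":[0,0.12,-0.03],"grip":1}]'
python3 - <<'E'
from h import *
go(607.9,-276.4,135,-2.6)
E
```

```text
time: 25.85
position: [609.0, -278.5, 155.4]
tcp_rot: [-1.566, 0.006, -2.616]
force: [0.5, 0.5, 2.5]
opening: 0.724
25.85 [ 609.  -278.5  155.4] [-1.566  0.006 -2.616] F [0.5 0.5 2.5] T [ 0.26 -0.    0.3 ] op 0.724 q [ 0.12  0.64  0.35  1.82 -0.31  0.73 -1.97]
travel now cm [ 0.    2.04 -0.24] after turn [-0.02  2.04 -0.23] turn [-0.005 -0.016 -0.006]
```

```bash

python3 -m creep '[{"turn":[-0.005,-0.06,-0.006],"travel":[0,0,-0.1],"grip":1},{"turn":[0,-0.12,0],"travel":[0,0.06,-0.1],"grip":1},{"turn":[0,-0.12,0],"travel":[0,0.12,0],"grip":1},{"turn":[0,-0.12,0],"travel":[0,0.12,0],"grip":1},{"turn":[0,-0.12,0],"travel":[0,0.12,0],"grip":1},{"turn":[0,-0.12,0],"travel":[0,0.12,0],"grip":1}]'
python3 - <<'E'
from h import *
go(607.9,-276.8,135,-2)
E
```

```text
time: 26.45
position: [610.3, -278.6, 154.0]
tcp_rot: [-1.564, -0.002, -1.94]
force: [-5.1, 1.0, 4.4]
opening: 0.72
26.45 [ 610.3 -278.6  154. ] [-1.564 -0.002 -1.94 ] F [-5.1  1.   4.4] T [-0.11  0.96 -0.42] op 0.72 q [ 0.24  0.62  0.16  1.81 -0.14  0.72 -1.47]
travel now cm [-0.08  1.9  -0.31] after turn [-0.06  1.9  -0.3 ] turn [-0.007  0.061  0.002]
```

```bash

python3 -m creep '[{"turn":[-0.007,-0.12,0],"travel":[-0.04,0.05,-0.15],"grip":1},{"turn":[0,-0.12,0],"travel":[-0.04,0.12,-0.1],"grip":1},{"turn":[0,-0.12,0],"travel":[0,0.12,-0.05],"grip":1},{"turn":[0,-0.12,0],"travel":[0,0.12,-0.04],"grip":1},{"turn":[0,-0.12,0],"travel":[0,0.12,-0.04],"grip":1},{"turn":[0,-0.12,0],"travel":[0,0.12,-0.04],"grip":1}]'
python3 - <<'E'
from h import *
go(607.9,-276.8,135,-1.2)
E
```

```text
time: 27.05
position: [610.3, -277.6, 153.6]
tcp_rot: [-1.564, -0.007, -1.193]
force: [0.0, 0.9, 5.1]
opening: 0.723
27.05 [ 610.3 -277.6  153.6] [-1.564 -0.007 -1.193] F [0.  0.9 5.1] T [ 0.14  0.05 -0.8 ] op 0.723 q [ 0.38  0.61 -0.06  1.8   0.05  0.72 -0.9 ]
travel now cm [-0.18  1.86 -0.21] after turn [-0.16  1.86 -0.19] turn [-0.007  0.007  0.007]
```

```bash

python3 -m creep '[{"turn":[-0.007,-0.12,0.007],"travel":[-0.1,0.15,-0.1],"grip":1},{"turn":[0,-0.12,0],"travel":[0,0.2,-0.08],"grip":1},{"turn":[0,-0.12,0],"travel":[0,0.2,-0.04],"grip":1},{"turn":[0,-0.12,0],"travel":[0,0.2,-0.03],"grip":1},{"turn":[0,-0.12,0],"travel":[0,0.2,-0.03],"grip":1}]'
python3 - <<'E'
from h import *
go(608.5,-276.5,135,-0.6)
E
```

```text
time: 27.55
position: [610.0, -277.4, 151.5]
tcp_rot: [-1.568, -0.007, -0.573]
force: [-4.0, 1.9, 10.0]
opening: 0.723
27.55 [ 610.  -277.4  151.5] [-1.568 -0.007 -0.573] F [-4.   1.9 10. ] T [ 0.48  0.88 -0.85] op 0.723 q [ 0.5   0.63 -0.24  1.8   0.21  0.74 -0.42]
travel now cm [-0.19  1.65 -0.01] after turn [-0.18  1.65 -0.01] turn [-0.003  0.027  0.007]
```

```bash

python3 -m creep '[{"turn":[-0.003,-0.12,0.007],"travel":[-0.15,0.2,0],"grip":1},{"turn":[0,-0.12,0],"travel":[-0.08,0.22,0],"grip":1},{"turn":[0,-0.12,0],"travel":[-0.05,0.22,0],"grip":1},{"turn":[0,-0.12,0],"travel":[-0.03,0.22,0],"grip":1},{"turn":[0,-0.12,0],"travel":[-0.03,0.22,0],"grip":1}]'
python3 - <<'E'
from h import *
go(608.5,-276.5,135,0)
E
```

```text
time: 28.05
position: [609.2, -277.4, 149.2]
tcp_rot: [-1.575, -0.007, 0.043]
force: [-3.7, 1.0, 8.6]
opening: 0.724
28.05 [ 609.2 -277.4  149.2] [-1.575 -0.007  0.043] F [-3.7  1.   8.6] T [ 0.25  0.8  -1.13] op 0.724 q [ 0.6   0.65 -0.41  1.79  0.36  0.77  0.05]
travel now cm [-0.08  1.42  0.1 ] after turn [-0.07  1.42  0.09] turn [0.004 0.043 0.007]
```

```bash

python3 -m creep '[{"turn":[0.004,-0.12,0.007],"travel":[-0.15,0.22,0.08],"grip":1},{"turn":[0,-0.12,0],"travel":[-0.08,0.24,0],"grip":1},{"turn":[0,-0.12,0],"travel":[-0.03,0.24,0],"grip":1},{"turn":[0,-0.12,0],"travel":[-0.03,0.24,0],"grip":1},{"turn":[0,-0.12,0],"travel":[-0.03,0.24,0],"grip":1},{"turn":[0,-0.12,0],"travel":[-0.03,0.24,0],"grip":1}]'
python3 - <<'E'
from h import *
go(608.2,-276.5,135,0.8)
E
```

```text
time: 28.65
position: [608.3, -278.3, 144.9]
tcp_rot: [-1.578, -0.003, 0.776]
force: [-4.0, 2.1, 11.4]
opening: 0.725
28.65 [ 608.3 -278.3  144.9] [-1.578 -0.003  0.776] F [-4.   2.1 11.4] T [ 0.56  1.07 -0.92] op 0.725 q [ 0.73  0.69 -0.61  1.79  0.52  0.82  0.64]
travel now cm [0.12 0.99 0.15] after turn [0.13 0.99 0.13] turn [ 0.008 -0.025  0.003]
```

```bash

python3 -m creep '[{"turn":[0.008,-0.12,0.003],"travel":[0.1,0.22,0.12],"grip":1},{"turn":[0,-0.12,0],"travel":[0.03,0.24,0.04],"grip":1},{"turn":[0,-0.12,0],"travel":[0,0.24,0.03],"grip":1},{"turn":[0,-0.12,0],"travel":[0,0.24,0.03],"grip":1},{"turn":[0,-0.12,0],"travel":[0,0.24,0.03],"grip":1}]'
python3 - <<'E'
from h import *
go(608,-277,135,1.4)
E
```

```text
time: 29.15
position: [608.4, -278.6, 141.2]
tcp_rot: [-1.576, 0.004, 1.386]
force: [-3.5, 1.5, 10.5]
opening: 0.721
29.15 [ 608.4 -278.6  141.2] [-1.576  0.004  1.386] F [-3.5  1.5 10.5] T [ 0.41  0.96 -1.02] op 0.721 q [ 0.81  0.74 -0.76  1.78  0.65  0.88  1.13]
travel now cm [0.16 0.62 0.07] after turn [0.15 0.62 0.06] turn [ 0.005 -0.014 -0.004]
```

```bash

python3 -m creep '[{"turn":[0.005,-0.12,-0.004],"travel":[0.12,0.22,0.06],"grip":1},{"turn":[0,-0.12,0],"travel":[0.04,0.22,0.04],"grip":1},{"turn":[0,-0.12,0],"travel":[0.02,0.22,0.03],"grip":1},{"turn":[0,-0.12,0],"travel":[0,0.2,0.03],"grip":1}]'
python3 - <<'E'
from h import *
go(608,-277,135,1.9)
E
```

```text
time: 29.55
position: [608.3, -279.2, 138.9]
tcp_rot: [-1.572, 0.006, 1.873]
force: [-3.2, 0.3, 8.8]
opening: 0.726
29.55 [ 608.3 -279.2  138.9] [-1.572  0.006  1.873] F [-3.2  0.3  8.8] T [ 0.32  0.76 -1.11] op 0.726 q [ 0.87  0.79 -0.88  1.78  0.75  0.94  1.54]
travel now cm [ 0.22  0.39 -0.03] after turn [ 0.22  0.39 -0.04] turn [ 0.001 -0.027 -0.006]
```

```bash

python3 -m creep '[{"turn":[0.001,-0.12,-0.006],"travel":[0.15,0.22,0.0],"grip":1},{"turn":[0,-0.12,0],"travel":[0.08,0.22,0.02],"grip":1},{"turn":[0,-0.12,0],"travel":[0.03,0.2,0.02],"grip":1},{"turn":[0,-0.12,0],"travel":[0.03,0.2,0.02],"grip":1}]'
python3 - <<'E'
from h import *
go(608,-277,135,2.2)
E
```

```text
time: 29.95
position: [608.2, -279.6, 136.3]
tcp_rot: [-1.571, 0.005, 2.36]
force: [-3.5, 1.2, 8.4]
opening: 0.721
29.95 [ 608.2 -279.6  136.3] [-1.571  0.005  2.36 ] F [-3.5  1.2  8.4] T [ 0.38  0.8  -1.04] op 0.721 q [ 0.93  0.84 -0.99  1.78  0.83  1.    1.96]
travel now cm [ 0.2   0.13 -0.17] after turn [ 0.23  0.13 -0.14] turn [ 0.001  0.16  -0.005]
```

```bash

python3 -m creep '[{"turn":[0.001,-0.12,-0.005],"travel":[0.1,0.2,-0.1],"grip":1},{"turn":[0,-0.12,0],"travel":[0.05,0.2,-0.04],"grip":1},{"turn":[0,-0.12,0],"travel":[0.03,0.2,-0.03],"grip":1}]'
python3 - <<'E'
from h import *
go(608,-277,135,2.36)
s=snapshot('scene');crop(s['frame'],60,140,260,195,3,'s16.png')
E
```

```text
time: 30.25
position: [608.9, -279.6, 134.4]
tcp_rot: [-1.567, 0.003, 2.724]
force: [-1.9, -0.6, 9.6]
opening: 0.724
30.25 [ 608.9 -279.6  134.4] [-1.567  0.003  2.724] F [-1.9 -0.6  9.6] T [ 0.15  0.52 -1.21] op 0.724 q [ 0.96  0.88 -1.07  1.77  0.89  1.06  2.28]
travel now cm [ 0.19 -0.06 -0.2 ] after turn [ 0.25 -0.06 -0.12] turn [-0.003  0.364 -0.004]
```

View pics/s16.png

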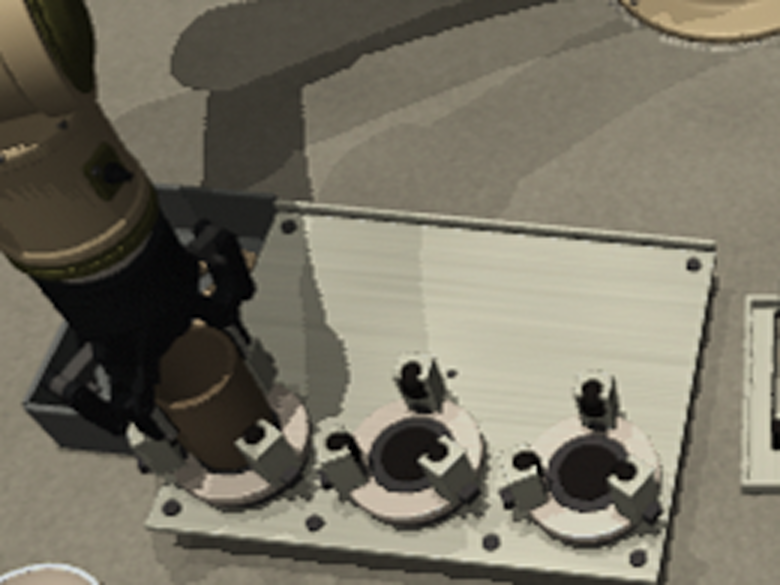

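```bash

python3 -m creep '[{"turn":[-0.003,0.06,-0.004],"travel":[0.1,0,-0.1],"grip":1},{"turn":[0,0.12,0],"travel":[0.05,0.1,-0.05],"grip":1},{"turn":[0,0.12,0],"travel":[0,0.2,0],"grip":1},{"turn":[0,0.12,0],"travel":[0,0.2,0],"grip":1}]'
python3 - <<'E'
from h import *
go(608,-277,135,2.36)
E
```

```text
time: 30.7
position: [608.3, -278.3, 133.7]
tcp_rot: [-1.568, 0.003, 2.308]
force: [-6.8, 0.7, 14.3]
opening: 0.722
30.7 [ 608.3 -278.3  133.7] [-1.568  0.003  2.308] F [-6.8  0.7 14.3] T [0.42 1.54 1.24] op 0.722 q [ 0.92  0.84 -0.98  1.78  0.83  1.    1.91]
travel now cm [ 0.12 -0.13 -0.07] after turn [ 0.12 -0.13 -0.07] turn [-0.003 -0.052 -0.003]
```

```bash

python3 -m creep '[{"turn":[-0.003,0.12,-0.003],"travel":[0.05,0.2,-0.03],"grip":1},{"turn":[0,0.12,0],"travel":[0,0.2,0],"grip":1},{"turn":[0,0.12,0],"travel":[0,0.2,0],"grip":1}]'
python3 - <<'E'
from h import *
go(608,-277,135,2.36)
E
```

```text
time: 31.0
position: [608.3, -277.4, 133.5]
tcp_rot: [-1.571, 0.006, 1.939]
force: [-5.9, 0.6, 14.4]
opening: 0.72
31.0 [ 608.3 -277.4  133.5] [-1.571  0.006  1.939] F [-5.9  0.6 14.4] T [0.39 1.55 1.15] op 0.72 q [ 0.88  0.8  -0.89  1.78  0.77  0.94  1.59]
travel now cm [ 0.05 -0.15  0.01] after turn [ 0.05 -0.15 -0.01] turn [-0.002 -0.421 -0.006]
```

```bash

python3 -m creep '[{"turn":[0,0,0],"travel":[-0.05,-0.02,0],"grip":1},{"turn":[0,0,0],"travel":[0,0,0],"grip":1}]'
python3 -m creep '[{"turn":[0,0,0],"travel":[0,0,0],"grip":0},{"turn":[0,0,0],"travel":[0,0,0],"grip":0},{"turn":[0,0,0],"travel":[0,0,0],"grip":0},{"turn":[0,0,0],"travel":[0,0,0],"grip":0},{"turn":[0,0,0],"travel":[0,0,0],"grip":0},{"turn":[0,0,0],"travel":[0,0,0],"grip":0}]'
python3 - <<'E'
from h import *
go(608,-277,135,1.94)
E
```

```text
time: 31.2
position: [608.0, -277.6, 135.5]
tcp_rot: [-1.57, 0.007, 1.933]
force: [2.8, 0.7, -10.7]
opening: 0.72
time: 31.8
position: [609.3, -278.5, 135.9]
tcp_rot: [-1.572, 0.009, 1.934]
force: [-0.4, 0.3, 0.6]
opening: 1.003
31.8 [ 609.3 -278.5  135.9] [-1.572  0.009  1.934] F [-0.4  0.3  0.6] T [-0.01 -0.05 -0.06] op 1.003 q [ 0.88  0.8  -0.89  1.78  0.77  0.95  1.58]
travel now cm [0.19 0.09 0.07] after turn [0.19 0.09 0.07] turn [ 0.001 -0.006 -0.009]
```

```bash

python3 -m creep '[{"turn":[0,0,0],"travel":[0,-1,0],"grip":0},{"turn":[0,0,0],"travel":[0,-2,0],"grip":0},{"turn":[0,0,0],"travel":[0,-3,0],"grip":0},{"turn":[0,0,0],"travel":[0,-4,0],"grip":0},{"turn":[0,0,0],"travel":[0,-2,0],"grip":0},{"turn":[0,0,0],"travel":[0,0,0],"grip":0}]'
python3 - <<'E'
from h import *
o=st()
s=snapshot('wrist');cv2.imwrite('pics/w17.png',s['frame'])
print(wproj(s,o,[[607.9,-277.2,175]]))
s=snapshot('scene');crop(s['frame'],60,140,260,195,3,'s17.png')
E
```

```text
time: 32.4
position: [609.4, -276.1, 267.0]
tcp_rot: [-1.574, 0.009, 1.936]
force: [-0.4, 0.3, -0.7]
opening: 1.001
32.4 [ 609.4 -276.1  267. ] [-1.574  0.009  1.936] F [-0.4  0.3 -0.7] T [ 0.06  0.02 -0.06] op 1.001 q [ 0.93  0.67 -0.99  1.67  0.62  1.14  1.71]
[[324.03530912 237.38783086]]
```

View pics/w17.png

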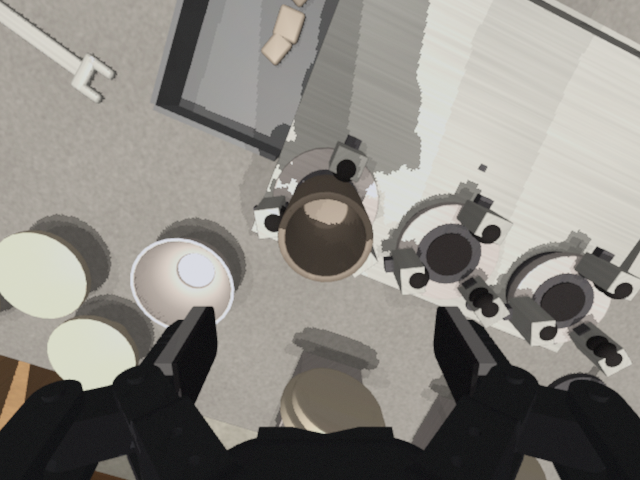

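View pics/s17.png

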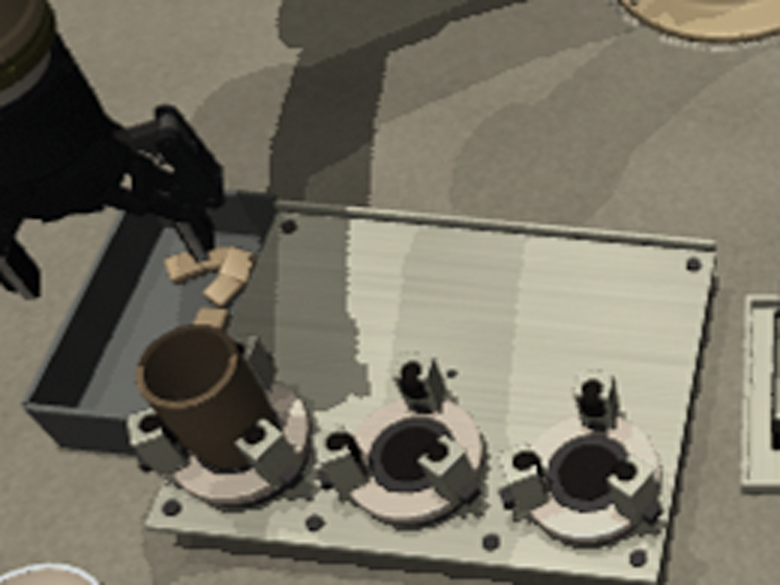

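```bash
cat >> h.py <<'E'
def rims(box,g,n='scene',r=31.5):
    "fit x,y for z 172..184 from scene crop box (full pixel coords)"
    a=np.linspace(0,2*np.pi,181)
    for z in (172,175,178,181,184):
        def f(p):
            uv=proj(n,np.stack([p[0]+r*np.cos(a),p[1]+r*np.sin(a),np.full(181,z)],1))
            return np.array([uv[:,0].min(),uv[:,0].max(),uv[:,1].min(),uv[:,1].max()])-box
        q=least_squares(f,g);print(z,np.round(q.x,1),np.round(q.fun,1))
E
python3 - <<'E'
from h import *
o=observe();s=snapshot('wrist')
for z in (172,175,178,181): print(z,rim(s,o,[278,373,192,281],[608,-277],z))
b=np.array([137,238,324,410])/3+np.array([60,60,140,140])-.33
rims(b,[608,-277])
crop(s['frame'],250,130,150,160,5,'w17c.png')
E
```

```text
172 (array([ 606.9, -276.2]), array([-0.8,  0.8, -1.1,  1.4]))
175 (array([ 606.1, -276.5]), array([-1.4,  1.4, -1.7,  2.1]))
178 (array([ 605.2, -276.9]), array([-2. ,  2. , -2.2,  2.7]))
181 (array([ 604.3, -277.2]), array([-2.7,  2.7, -2.7,  3.4]))
172 [ 607.3 -277.9] [-0.1  0.1  0.4 -0.3]
175 [ 609.  -276.2] [-0.2  0.2  0.3 -0.3]
178 [ 610.7 -274.4] [-0.3  0.3  0.2 -0.2]
181 [ 612.4 -272.7] [-0.4  0.4  0.2 -0.2]
184 [ 614.1 -271. ] [-0.4  0.4  0.1 -0.1]
```

View pics/w17c.png

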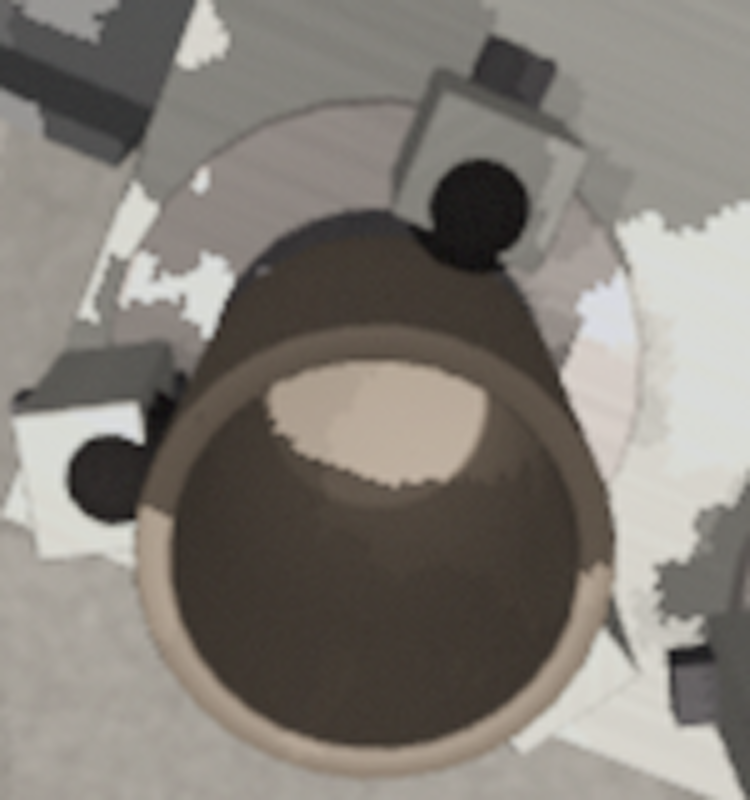

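```bash

python3 -m creep '[{"turn":[0,0.13,0],"travel":[0,0,0],"grip":0},{"turn":[0,0.14,0],"travel":[0,0,0],"grip":0},{"turn":[0,0.14,0],"travel":[0,0,0],"grip":0},{"turn":[0,0.14,0],"travel":[0,0,0],"grip":0},{"turn":[0,0.14,0],"travel":[0,0,0],"grip":0},{"turn":[0,0.14,0],"travel":[0,0,0],"grip":0},{"turn":[0,0.14,0],"travel":[0,0,0],"grip":0},{"turn":[0,0.14,0],"travel":[0,0,0],"grip":0},{"turn":[0,0.14,0],"travel":[0,0,0],"grip":0},{"turn":[0,0.14,0],"travel":[0,0,0],"grip":0},{"turn":[0,0.14,0],"travel":[0,0,0],"grip":0},{"turn":[0,0.14,0],"travel":[0,0,0],"grip":0}]'
python3 - <<'E'
from h import *
go(598,300,260,0)
s=snapshot('top');cv2.imwrite('pics/t18.png',s['frame'])
E
```

```text
time: 33.75
position: [597.8, -276.6, 243.3]
tcp_rot: [-1.559, 0.026, 0.2]
force: [0.6, 1.2, 0.1]
opening: 0.999
33.75 [ 597.8 -276.6  243.3] [-1.559  0.026  0.2  ] F [0.6 1.2 0.1] T [ 0.05 -0.05 -0.03] op 0.999 q [ 0.69  0.57 -0.53  1.7   0.33  0.99  0.23]
travel now cm [11.45 -1.32 56.52] after turn [ 2.000e-02 -1.670e+00  5.766e+01] turn [-0.009  0.2   -0.027]
```

View pics/t18.png

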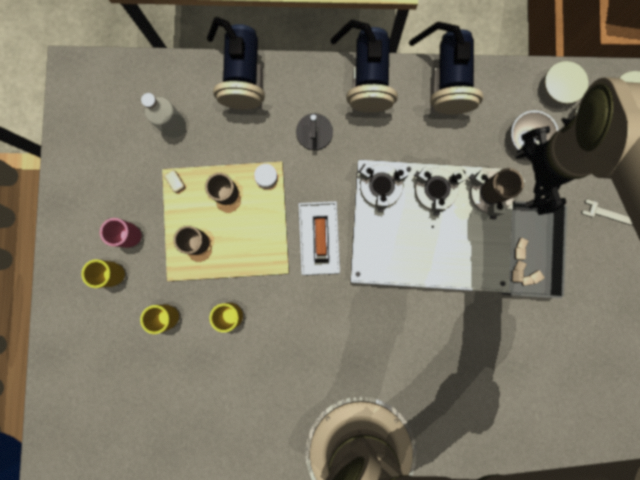

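```bash

python3 -m creep '[{"turn":[-0.009,0.1,-0.027],"travel":[0.3,-0.7,1.5],"grip":0},{"turn":[0,0.1,0],"travel":[0.3,-0.7,3],"grip":0},{"turn":[0,0,0],"travel":[0,-0.3,4],"grip":0},{"turn":[0,0,0],"travel":[0,0,4.5],"grip":0},{"turn":[0,0,0],"travel":[0,0,4.5],"grip":0},{"turn":[0,0,0],"travel":[0,0,4.5],"grip":0},{"turn":[0,0,0],"travel":[0,0,4.5],"grip":0},{"turn":[0,0,0],"travel":[0,0,4.5],"grip":0},{"turn":[0,0,0],"travel":[0,0,4.5],"grip":0},{"turn":[0,0,0],"travel":[0,0,4.5],"grip":0},{"turn":[0,0,0],"travel":[0,0,4.5],"grip":0},{"turn":[0,0,0],"travel":[0,0,4.5],"grip":0}]'
python3 - <<'E'
from h import *
go(598,330,230,0)
E
```

```text
time: 35.0
position: [593.1, 220.3, 246.1]
tcp_rot: [-1.575, 0.023, 0.005]
force: [1.1, -0.3, 0.1]
opening: 0.999
35.0 [593.1 220.3 246.1] [-1.575  0.023  0.005] F [ 1.1 -0.3  0.1] T [-0.02 -0.08  0.05] op 0.999 q [-0.1   0.53 -0.52  1.77  0.3   0.95 -0.74]
travel now cm [ 0.58  1.56 10.97] after turn [ 0.49  1.61 10.97] turn [ 0.004  0.005 -0.023]
```

```bash

python3 -m creep '[{"turn":[0.004,0,-0.023],"travel":[0.4,0.4,3],"grip":0},{"turn":[0,0,0],"travel":[0,0.4,3],"grip":0},{"turn":[0,0,0],"travel":[0,0.4,2.5],"grip":0},{"turn":[0,0,0],"travel":[0,0,0.5],"grip":0},{"turn":[0,0,0],"travel":[0,0,0],"grip":0}]'
python3 - <<'E'
from h import *
go(598,330,230,0)
s=snapshot('wrist');cv2.imwrite('pics/w19.png',s['frame'])
E
```

```text
time: 35.5
position: [591.1, 321.3, 227.7]
tcp_rot: [-1.571, 0.008, 0.03]
force: [0.1, -0.9, -0.2]
opening: 0.998
35.5 [591.1 321.3 227.7] [-1.571  0.008  0.03 ] F [ 0.1 -0.9 -0.2] T [-0.03 -0.   -0.01] op 0.998 q [-0.26  0.59 -0.51  1.7   0.33  0.95 -0.86]
travel now cm [ 0.72 -0.23  0.84] after turn [ 0.69 -0.23  0.87] turn [ 0.     0.03  -0.008]
```

View pics/w19.png

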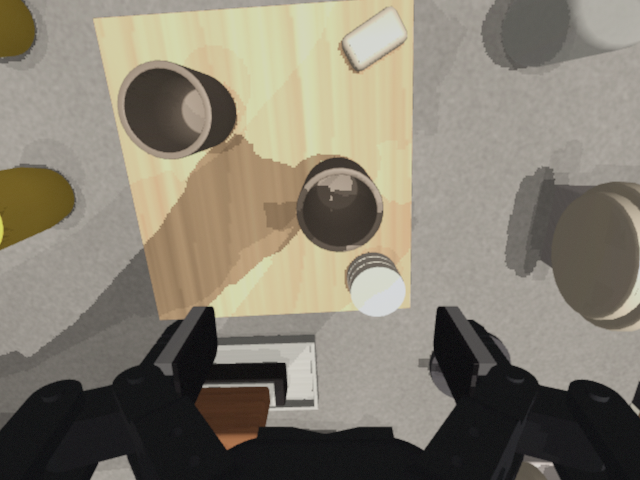

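```bash

python3 - <<'E'
from h import *
o=observe();s=snapshot('wrist')
print(rim(s,o,[297,383,166,251],[598,330]))
print(rim(s,o,[119,211,62,159],[478,395]))
E
python3 -m creep '[{"turn":[0,0.03,-0.008],"travel":[0.7,0.5,1],"grip":0},{"turn":[0,0,0],"travel":[0,2,0],"grip":0},{"turn":[0,0,0],"travel":[0,3,0],"grip":0},{"turn":[0,0,0],"travel":[0,2.5,0],"grip":0},{"turn":[0,0,0],"travel":[0,0.5,0],"grip":0},{"turn":[0,0,0],"travel":[0,0,0],"grip":0}]'
python3 - <<'E'
from h import *
go(598,332.5,66,0)
s=snapshot('wrist');cv2.imwrite('pics/w20.png',s['frame'])
E
```

```text
(array([599.6, 334.3]), array([-1.1,  1.1, -0.3,  0.4]))
(array([481. , 397.1]), array([-1.8,  1.8, -1.3,  1.7]))
time: 36.2
position: [603.5, 318.6, 142.7]
tcp_rot: [-1.576, -0.005, -0.013]
force: [0.7, 1.5, -0.3]
opening: 1.002
36.2 [603.5 318.6 142.7] [-1.576 -0.005 -0.013] F [ 0.7  1.5 -0.3] T [-0.    0.03 -0.  ] op 1.002 q [-0.29  0.68 -0.45  1.76  0.4   0.79 -0.95]
travel now cm [-0.61  7.66  1.43] after turn [-0.55  7.67  1.39] turn [ 0.005 -0.013  0.005]
```

View pics/w20.png

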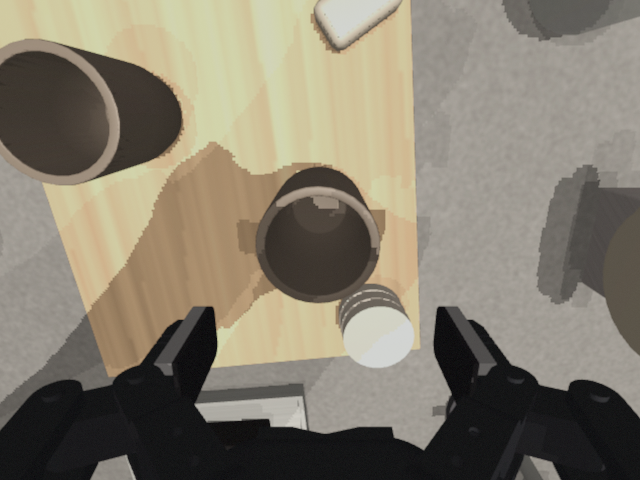

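```bash

python3 - <<'E'
from h import *
o=observe();s=snapshot('wrist')
print(rim(s,o,[256,380,187,303],[598,330]))
E
python3 -m creep '[{"turn":[0.005,-0.013,0.005],"travel":[-0.45,0,1.5],"grip":0},{"turn":[0,0,0],"travel":[0,1.0,0],"grip":0},{"turn":[0,0,0],"travel":[0,1.0,0],"grip":0},{"turn":[0,0,0],"travel":[0,0,0],"grip":0}]'
python3 - <<'E'
from h import *
go(599,334,66,0)
E
```

```text
(array([599.9, 333.5]), array([-1. ,  1. , -1. ,  1.3]))
time: 36.7
position: [600.5, 337.1, 126.0]
tcp_rot: [-1.566, -0.006, 0.002]
force: [-1.0, 0.4, -0.1]
opening: 0.994
36.7 [600.5 337.1 126. ] [-1.566 -0.006  0.002] F [-1.   0.4 -0.1] T [-0.01  0.01 -0.02] op 0.994 q [-0.32  0.7  -0.45  1.76  0.41  0.77 -0.97]
travel now cm [-0.19  6.   -0.34] after turn [-0.15  6.   -0.31] turn [-0.005  0.002  0.006]
```

```bash

python3 -m creep '[{"turn":[-0.005,0.002,0.006],"travel":[-0.1,1,-0.3],"grip":0},{"turn":[0,0,0],"travel":[-0.05,1.5,0],"grip":0},{"turn":[0,0,0],"travel":[-0.05,1.5,0],"grip":0},{"turn":[0,0,0],"travel":[-0.05,1,0],"grip":0},{"turn":[0,0,0],"travel":[0,0,0],"grip":0}]'
python3 - <<'E'
from h import *
go(599.5,334,67,0)
E
```

```text
time: 37.2
position: [597.2, 333.0, 70.1]
tcp_rot: [-1.573, 0.002, -0.0]
force: [0.7, -0.2, 0.1]
opening: 0.998
37.2 [597.2 333.   70.1] [-1.573  0.002 -0.   ] F [ 0.7 -0.2  0.1] T [ 0.02  0.02 -0.01] op 0.998 q [-0.34  0.77 -0.41  1.79  0.46  0.68 -1.  ]
travel now cm [0.23 0.31 0.1 ] after turn [0.23 0.31 0.1 ] turn [ 0.002 -0.    -0.002]
```

```bash

python3 -m creep '[{"turn":[0.002,0,-0.002],"travel":[0.2,0.3,0.1],"grip":0},{"turn":[0,0,0],"travel":[0,0,0],"grip":0},{"turn":[0,0,0],"travel":[0,0,0],"grip":1},{"turn":[0,0,0],"travel":[0,0,0],"grip":1},{"turn":[0,0,0],"travel":[0,0,0],"grip":1},{"turn":[0,0,0],"travel":[0,0,0],"grip":1},{"turn":[0,0,0],"travel":[0,0,0],"grip":1},{"turn":[0,0,0],"travel":[0,0,0],"grip":1},{"turn":[0,0,0],"travel":[0,0,0],"grip":1}]'
python3 - <<'E'
from h import *
st()
E
python3 -m creep '[{"turn":[0,0,0],"travel":[0,-1,0],"grip":1},{"turn":[0,0,0],"travel":[0,-2,0],"grip":1},{"turn":[0,0,0],"travel":[0,-3,0],"grip":1},{"turn":[0,0,0],"travel":[0,-4,0],"grip":1},{"turn":[0,0,0],"travel":[0,-4,0],"grip":1},{"turn":[0,0,0],"travel":[0,-2.5,0],"grip":1},{"turn":[0,0,0],"travel":[0,0,0],"grip":1}]'
python3 - <<'E'
from h import *
go(*deck(83,0),225,0)
o=observe();s=snapshot('wrist');cv2.imwrite('pics/w21.png',s['frame'])
for dy in (-4,-2,0,2,4):
  a=np.linspace(0,2*np.pi,181);p=o['position'];uv=wproj(s,o,np.stack([p[0]+31.5*np.cos(a),p[1]+dy+31.5*np.sin(a),np.full(181,p[2]+40.1)],1))
  print(dy,uv.min(0).round(1),uv.max(0).round(1))
E
```

```text
time: 38.1
position: [600.0, 334.3, 68.0]
tcp_rot: [-1.57, -0.001, -0.001]
force: [-0.2, 0.6, -2.1]
opening: 0.725
38.1 [600.  334.3  68. ] [-1.57e+00 -1.00e-03 -1.00e-03] F [-0.2  0.6 -2.1] T [-0.01  0.03 -0.02] op 0.725 q [-0.34  0.77 -0.41  1.79  0.46  0.67 -1.01]
time: 38.8
position: [598.7, 334.3, 241.7]
tcp_rot: [-1.571, 0.001, 0.001]
force: [-0.5, -1.1, -2.3]
opening: 0.726
38.8 [598.7 334.3 241.7] [-1.571e+00  1.000e-03  1.000e-03] F [-0.5 -1.1 -2.3] T [ 0.04 -0.01  0.05] op 0.726 q [-0.27  0.59 -0.51  1.66  0.33  0.98 -0.89]
travel now cm [  1.33   1.66 -48.66] after turn [  1.36   1.67 -48.66] turn [-0.     0.001 -0.001]
-4 [229.8 296.6] [424.  458.1]
-2 [229.3 290.6] [424.5 453.7]
0 [228.9 284.4] [425.  449.2]
2 [228.4 278.3] [425.5 444.7]
4 [227.9 272. ] [426.1 440.2]
```

View pics/w21.png

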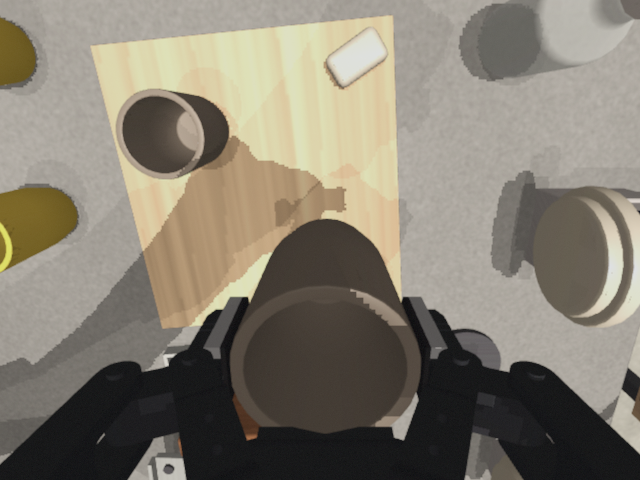

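```bash

python3 -m creep '[{"turn":[0,0,0],"travel":[0.1,0,-2],"grip":1},{"turn":[0,0,0],"travel":[0.2,0,-4],"grip":1},{"turn":[0,0,0],"travel":[0.2,0,-4],"grip":1},{"turn":[0,0,0],"travel":[0.2,0,-4],"grip":1},{"turn":[0,0,0],"travel":[0.2,0,-4],"grip":1},{"turn":[0,0,0],"travel":[0.2,0,-4],"grip":1},{"turn":[0,0,0],"travel":[0.2,0,-4],"grip":1},{"turn":[0,0,0],"travel":[0.2,0,-4],"grip":1},{"turn":[0,0,0],"travel":[0.2,0,-4],"grip":1},{"turn":[0,0,0],"travel":[0.2,0,-4],"grip":1},{"turn":[0,0,0],"travel":[0.2,0,-4],"grip":1},{"turn":[0,0,0],"travel":[0,0,-2],"grip":1}]'
python3 - <<'E'
from h import *
go(*deck(83,0),225,0)
E
```

```text
time: 40.05
position: [610.9, -120.7, 220.8]
tcp_rot: [-1.572, 0.03, 0.011]
force: [-0.9, 0.3, -2.4]
opening: 0.725
40.05 [ 610.9 -120.7  220.8] [-1.572  0.03   0.011] F [-0.9  0.3 -2.4] T [-0.03 -0.09 -0.02] op 0.725 q [ 0.44  0.54 -0.5   1.81  0.32  0.9  -0.21]
travel now cm [ 0.09 -0.42 -3.16] after turn [ 0.13 -0.42 -3.16] turn [ 0.001  0.011 -0.03 ]
```

Now move the rest and rotate to about yaw −2.4.

```bash

python3 -m creep '[{"turn":[0.001,0.011,-0.03],"travel":[0.1,-0.4,-2],"grip":1},{"turn":[0,0.05,0],"travel":[0,0,-0.8],"grip":1},{"turn":[0,0.13,0],"travel":[0,0,0],"grip":1},{"turn":[0,0.14,0],"travel":[0,0,0],"grip":1},{"turn":[0,0.14,0],"travel":[0,0,0],"grip":1},{"turn":[0,0.14,0],"travel":[0,0,0],"grip":1},{"turn":[0,0.14,0],"travel":[0,0,0],"grip":1},{"turn":[0,0.14,0],"travel":[0,0,0],"grip":1},{"turn":[0,0.14,0],"travel":[0,0,0],"grip":1},{"turn":[0,0.14,0],"travel":[0,0,0],"grip":1},{"turn":[0,0.14,0],"travel":[0,0,0],"grip":1}]'
python3 - <<'E'
from h import *
go(*deck(83,0),225,-1.3)
E
```

```text
time: 41.15
position: [603.9, -146.1, 209.6]
tcp_rot: [-1.596, 0.013, -1.371]
force: [0.3, 0.7, -2.3]
opening: 0.72
41.15 [ 603.9 -146.1  209.6] [-1.596  0.013 -1.371] F [ 0.3  0.7 -2.3] T [ 0.01 -0.05  0.01] op 0.72 q [ 0.23  0.51 -0.12  1.84  0.08  0.82 -1.3 ]
travel now cm [ 0.75 -1.56  0.66] after turn [ 0.82 -1.54  0.64] turn [ 0.025 -0.071 -0.014]
```

```bash

python3 -m creep '[{"turn":[0.025,0.1,-0.014],"travel":[0.7,-1,0.6],"grip":1},{"turn":[0,0.13,0],"travel":[0,-0.5,0],"grip":1},{"turn":[0,0.13,0],"travel":[0,0,0],"grip":1},{"turn":[0,0.13,0],"travel":[0,0,0],"grip":1},{"turn":[0,0.13,0],"travel":[0,0,0],"grip":1},{"turn":[0,0.13,0],"travel":[0,0,0],"grip":1},{"turn":[0,0.1,0],"travel":[0,0,0],"grip":1},{"turn":[0,0,0],"travel":[0,0,0],"grip":1}]'
python3 - <<'E'
from h import *
go(*deck(83,0),190,-2.3)
E
```

```text
time: 41.95
position: [607.9, -139.8, 215.7]
tcp_rot: [-1.586, -0.009, -2.266]
force: [0.0, 0.5, -2.3]
opening: 0.722
41.95 [ 607.9 -139.8  215.7] [-1.586 -0.009 -2.266] F [ 0.   0.5 -2.3] T [ 0.01 -0.   -0.03] op 0.722 q [ 0.05  0.5   0.13  1.85 -0.08  0.81 -2.05]
travel now cm [0.66 2.56 1.17] after turn [0.65 2.57 1.15] turn [0.015 0.034 0.01 ]
```

```bash

python3 -m creep '[{"turn":[0.015,0,0.01],"travel":[0.65,0.8,1.2],"grip":1},{"turn":[0,0,0],"travel":[0,1,0],"grip":1},{"turn":[0,0,0],"travel":[0,0,0],"grip":1},{"turn":[0,0,0],"travel":[0,0,0],"grip":1}]'
python3 - <<'E'
from h import *
go(613,-153,166,-2.3)
E
```

```text
time: 42.35
position: [611.9, -148.3, 194.4]
tcp_rot: [-1.577, -0.001, -2.257]
force: [-0.4, -0.2, -1.5]
opening: 0.724
42.35 [ 611.9 -148.3  194.4] [-1.577e+00 -1.000e-03 -2.257e+00] F [-0.4 -0.2 -1.5] T [-0.04  0.01  0.04] op 0.724 q [ 0.07  0.53  0.12  1.86 -0.09  0.76 -2.02]
travel now cm [0.3  2.84 0.4 ] after turn [0.28 2.84 0.4 ] turn [0.006 0.043 0.001]
```

```bash

python3 -m creep '[{"turn":[0.006,0,0.001],"travel":[0.3,0.3,0.4],"grip":1},{"turn":[0,0,0],"travel":[0,0,0],"grip":1},{"turn":[0,0,0],"travel":[0,0,0],"grip":1}]'
python3 - <<'E'
from h import *
go(613,-153,166,-2.3)
s=snapshot('wrist');cv2.imwrite('pics/w22.png',s['frame'])
s=snapshot('scene');crop(s['frame'],60,140,260,195,3,'s22.png')
E
```

```text
time: 42.65
position: [613.2, -152.6, 191.3]
tcp_rot: [-1.571, 0.0, -2.256]
force: [-0.5, 0.0, -1.7]
opening: 0.721
42.65 [ 613.2 -152.6  191.3] [-1.571  0.    -2.256] F [-0.5  0.  -1.7] T [ 0.03  0.02 -0.01] op 0.721 q [ 0.08  0.53  0.12  1.87 -0.09  0.75 -2.01]
travel now cm [0.05 2.53 0.01] after turn [0.05 2.53 0.01] turn [-0.     0.044 -0.   ]
```

View pics/w22.png

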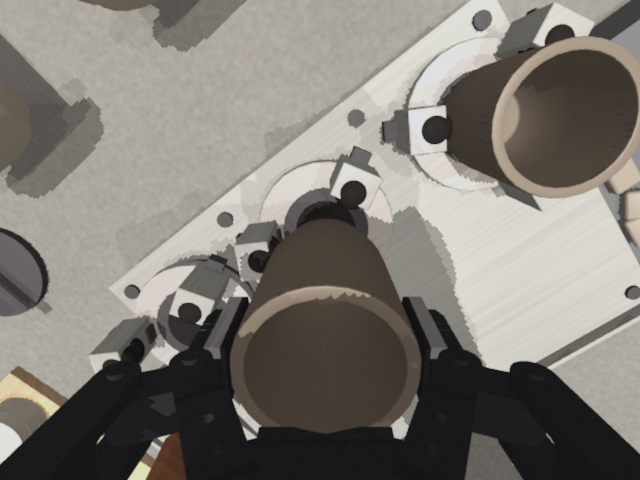

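View pics/s22.png

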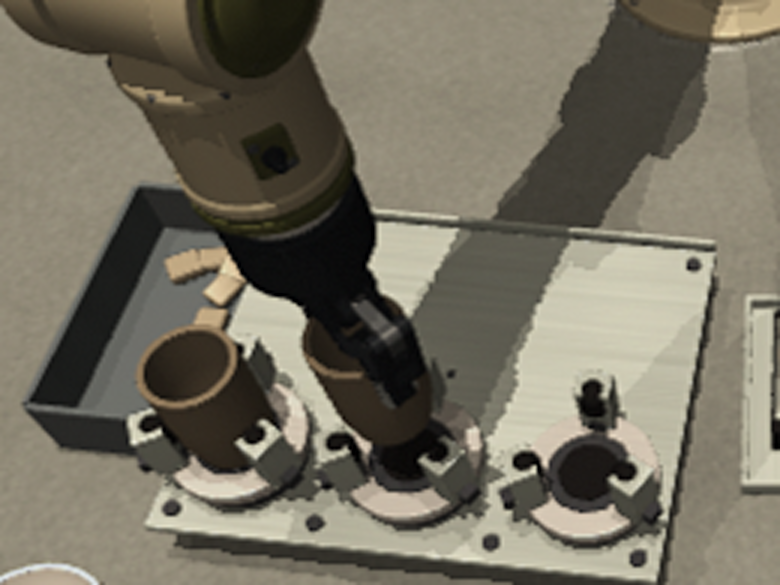

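```bash

python3 -m creep '[{"turn":[0,0,0],"travel":[0,0.5,0],"grip":1},{"turn":[0,0,0],"travel":[0,0.5,0],"grip":1},{"turn":[0,0,0],"travel":[0,0.5,0],"grip":1},{"turn":[0,0,0],"travel":[0,0.4,0],"grip":1},{"turn":[0,0,0],"travel":[0,0,0],"grip":1}]'
python3 - <<'E'
from h import *
go(613,-153,163,-2.3)
E
```

```text
time: 43.25
position: [613.2, -152.6, 170.8]
tcp_rot: [-1.571, 0.0, -2.256]
force: [-0.3, 0.9, -2.2]
opening: 0.726
43.25 [ 613.2 -152.6  170.8] [-1.571  0.    -2.256] F [-0.3  0.9 -2.2] T [-0.03  0.03  0.  ] op 0.726 q [ 0.08  0.56  0.11  1.88 -0.09  0.71 -2.01]
travel now cm [0.04 0.78 0.01] after turn [0.04 0.78 0.02] turn [-0.     0.044 -0.   ]
```

```bash

python3 -m creep '[{"turn":[0,0,0],"travel":[0,0.4,0],"grip":1},{"turn":[0,0,0],"travel":[0,0.2,0],"grip":1},{"turn":[0,-0.06,0],"travel":[0,0.05,0],"grip":1},{"turn":[0,-0.12,0],"travel":[0,0.06,0],"grip":1},{"turn":[0,-0.12,0],"travel":[0,0.1,0],"grip":1},{"turn":[0,-0.12,0],"travel":[0,0.12,0],"grip":1}]'
python3 - <<'E'
from h import *
go(613,-152.5,136,-1.9)
E
```

```text
time: 43.85
position: [614.5, -153.0, 161.1]
tcp_rot: [-1.568, -0.001, -1.823]
force: [-1.6, -0.6, 0.1]
opening: 0.726
43.85 [ 614.5 -153.   161.1] [-1.568e+00 -1.000e-03 -1.823e+00] F [-1.6 -0.6  0.1] T [ 0.1   0.15 -0.11] op 0.726 q [ 0.16  0.57 -0.01  1.88  0.01  0.69 -1.68]
travel now cm [-0.01  2.51 -0.16] after turn [ 0.    2.51 -0.15] turn [-0.003  0.077  0.001]
```

```bash

python3 -m creep '[{"turn":[-0.003,-0.12,0],"travel":[0,0.18,-0.15],"grip":1},{"turn":[0,-0.12,0],"travel":[0,0.2,-0.06],"grip":1},{"turn":[0,-0.12,0],"travel":[0,0.2,-0.04],"grip":1},{"turn":[0,-0.12,0],"travel":[0,0.2,-0.04],"grip":1},{"turn":[0,-0.12,0],"travel":[0,0.2,-0.04],"grip":1}]'
python3 - <<'E'
from h import *
go(613,-152.3,136,-1.2)
E
```

```text
time: 44.35
position: [613.9, -152.8, 154.4]
tcp_rot: [-1.565, -0.004, -1.199]
force: [-1.0, 2.0, 7.8]
opening: 0.72
44.35 [ 613.9 -152.8  154.4] [-1.565 -0.004 -1.199] F [-1.   2.   7.8] T [ 0.37  0.02 -0.42] op 0.72 q [ 0.28  0.58 -0.19  1.88  0.17  0.69 -1.21]
travel now cm [-0.09  1.84 -0.08] after turn [-0.08  1.84 -0.07] turn [-0.006  0.001  0.004]
```

```bash

python3 -m creep '[{"turn":[-0.006,-0.12,0.004],"travel":[-0.06,0.18,-0.06],"grip":1},{"turn":[0,-0.12,0],"travel":[-0.03,0.2,-0.03],"grip":1},{"turn":[0,-0.12,0],"travel":[-0.03,0.2,-0.03],"grip":1},{"turn":[0,-0.12,0],"travel":[-0.03,0.2,-0.03],"grip":1},{"turn":[0,-0.12,0],"travel":[-0.03,0.2,-0.03],"grip":1}]'
python3 - <<'E'
from h import *
go(612.7,-152,136,-0.6)
E
```

```text
time: 44.85
position: [614.3, -152.7, 151.0]
tcp_rot: [-1.568, -0.007, -0.581]
force: [-5.1, 1.9, 12.6]
opening: 0.722
44.85 [ 614.3 -152.7  151. ] [-1.568 -0.007 -0.581] F [-5.1  1.9 12.6] T [ 0.5   1.02 -0.38] op 0.722 q [ 0.4   0.6  -0.37  1.88  0.32  0.71 -0.73]
travel now cm [-0.18  1.5  -0.03] after turn [-0.17  1.5  -0.03] turn [-0.003  0.019  0.007]
```

```bash

python3 -m creep '[{"turn":[-0.003,-0.12,0.007],"travel":[-0.15,0.18,0],"grip":1},{"turn":[0,-0.13,0],"travel":[-0.07,0.2,0],"grip":1},{"turn":[0,-0.13,0],"travel":[-0.05,0.2,0],"grip":1},{"turn":[0,-0.13,0],"travel":[-0.04,0.2,0],"grip":1},{"turn":[0,-0.13,0],"travel":[-0.04,0.2,0],"grip":1}]'
python3 - <<'E'
from h import *
go(612.3,-152,136,0)
E
```

```text
time: 45.35
position: [613.7, -152.8, 148.2]
tcp_rot: [-1.574, -0.008, 0.073]
force: [-2.6, -0.4, 8.7]
opening: 0.722
45.35 [ 613.7 -152.8  148.2] [-1.574 -0.008  0.073] F [-2.6 -0.4  8.7] T [ 0.14  0.75 -0.96] op 0.722 q [ 0.51  0.64 -0.55  1.87  0.47  0.75 -0.23]
travel now cm [-0.14  1.22  0.1 ] after turn [-0.14  1.22  0.08] turn [0.003 0.073 0.008]
```

```bash

python3 -m creep '[{"turn":[0.003,-0.13,0.008],"travel":[-0.15,0.22,0.07],"grip":1},{"turn":[0,-0.13,0],"travel":[-0.06,0.24,0],"grip":1},{"turn":[0,-0.13,0],"travel":[-0.04,0.24,0],"grip":1},{"turn":[0,-0.13,0],"travel":[-0.03,0.24,0],"grip":1},{"turn":[0,-0.13,0],"travel":[-0.03,0.24,0],"grip":1}]'
python3 - <<'E'
from h import *
go(612.3,-152,136,0.7)
E
```

```text
time: 45.85
position: [613.5, -153.7, 143.6]
tcp_rot: [-1.577, -0.003, 0.734]
force: [-4.8, 1.5, 12.4]
opening: 0.723
45.85 [ 613.5 -153.7  143.6] [-1.577 -0.003  0.734] F [-4.8  1.5 12.4] T [ 0.39  1.03 -1.04] op 0.723 q [ 0.62  0.69 -0.72  1.87  0.62  0.81  0.3 ]
travel now cm [0.02 0.76 0.21] after turn [0.02 0.76 0.21] turn [0.007 0.034 0.003]
```

```bash

python3 -m creep '[{"turn":[0.007,-0.13,0.003],"travel":[0.02,0.2,0.2],"grip":1},{"turn":[0,-0.13,0],"travel":[0,0.22,0.08],"grip":1},{"turn":[0,-0.13,0],"travel":[0,0.22,0.04],"grip":1},{"turn":[0,-0.13,0],"travel":[0,0.22,0.04],"grip":1},{"turn":[0,-0.13,0],"travel":[0,0.22,0.04],"grip":1}]'
python3 - <<'E'
from h import *
go(612.3,-152,136,1.3)
E
```

```text
time: 46.35
position: [613.3, -153.8, 139.7]
tcp_rot: [-1.578, 0.003, 1.395]
force: [-3.9, 2.0, 10.9]
opening: 0.721
46.35 [ 613.3 -153.8  139.7] [-1.578  0.003  1.395] F [-3.9  2.  10.9] T [ 0.35  0.95 -1.07] op 0.721 q [ 0.71  0.75 -0.89  1.87  0.75  0.89  0.84]
travel now cm [0.16 0.37 0.13] after turn [0.14 0.37 0.14] turn [ 0.007  0.095 -0.003]
```

```bash

python3 -m creep '[{"turn":[0.007,-0.13,-0.003],"travel":[0.12,0.2,0.12],"grip":1},{"turn":[0,-0.13,0],"travel":[0.04,0.22,0.04],"grip":1},{"turn":[0,-0.13,0],"travel":[0.02,0.22,0.03],"grip":1},{"turn":[0,-0.13,0],"travel":[0,0.2,0.02],"grip":1}]'
python3 - <<'E'
from h import *
go(612.3,-152,136,1.3)
E
```

```text
time: 46.75
position: [613.6, -154.2, 136.7]
tcp_rot: [-1.573, 0.005, 1.924]
force: [-4.3, 1.0, 10.1]
opening: 0.724
46.75 [ 613.6 -154.2  136.7] [-1.573  0.005  1.924] F [-4.3  1.  10.1] T [ 0.36  1.04 -1.09] op 0.724 q [ 0.77  0.81 -1.01  1.86  0.84  0.96  1.29]
travel now cm [0.25 0.07 0.04] after turn [0.18 0.07 0.18] turn [ 0.004  0.624 -0.004]
```

```bash

python3 -m creep '[{"turn":[0.004,-0.13,-0.004],"travel":[0.15,0.2,0.02],"grip":1},{"turn":[0,-0.13,0],"travel":[0.06,0.2,0.02],"grip":1},{"turn":[0,-0.13,0],"travel":[0.03,0.2,0.02],"grip":1}]'
python3 - <<'E'
from h import *
go(612.3,-152,136,1.9)
E
```

```text
time: 47.05
position: [613.7, -154.0, 134.5]
tcp_rot: [-1.569, 0.004, 2.32]
force: [-4.6, -1.3, 10.6]
opening: 0.72
47.05 [ 613.7 -154.   134.5] [-1.569  0.004  2.32 ] F [-4.6 -1.3 10.6] T [-0.44  0.73 -1.02] op 0.72 q [ 0.8   0.85 -1.09  1.86  0.91  1.02  1.64]
travel now cm [ 0.25 -0.15 -0.03] after turn [ 0.24 -0.15  0.07] turn [-0.     0.42  -0.005]
```

Reverse now and look for a stall.

```bash

python3 -m creep '[{"turn":[0,0.06,-0.005],"travel":[0.15,0,0],"grip":1},{"turn":[0,0.12,0],"travel":[0.05,0.1,0],"grip":1},{"turn":[0,0.12,0],"travel":[0.02,0.18,0],"grip":1},{"turn":[0,0.12,0],"travel":[0,0.18,0],"grip":1},{"turn":[0,0.12,0],"travel":[0,0.18,0],"grip":1}]'
python3 - <<'E'
from h import *
go(612.3,-152,136,1.9)
E
```

```text
time: 47.55
position: [614.4, -152.2, 133.4]
tcp_rot: [-1.575, 0.005, 1.776]
force: [-6.9, 0.1, 16.4]
opening: 0.724
47.55 [ 614.4 -152.2  133.4] [-1.575  0.005  1.776] F [-6.9  0.1 16.4] T [-0.15  1.42  1.22] op 0.724 q [ 0.75  0.8  -0.97  1.87  0.83  0.94  1.16]
travel now cm [ 0.07 -0.26  0.2 ] after turn [ 0.09 -0.26  0.19] turn [ 0.004 -0.124 -0.005]
```

```bash

python3 -m creep '[{"turn":[0.004,0.12,-0.005],"travel":[0.05,0.18,0.1],"grip":1},{"turn":[0,0.12,0],"travel":[0,0.18,0.05],"grip":1},{"turn":[0,0.12,0],"travel":[0,0.18,0.05],"grip":1}]'
python3 - <<'E'
from h import *
go(612.3,-152,136,1.4)
E
```

```text
time: 47.85
position: [614.1, -152.0, 133.5]
tcp_rot: [-1.578, 0.005, 1.409]
force: [-4.7, -0.0, 15.8]
opening: 0.72
47.85 [ 614.1 -152.   133.5] [-1.578  0.005  1.409] F [-4.7 -0.  15.8] T [-0.16  1.2   1.14] op 0.72 q [ 0.7   0.76 -0.89  1.87  0.77  0.89  0.84]
travel now cm [-0.03 -0.25  0.17] after turn [-0.03 -0.25  0.18] turn [ 0.007  0.009 -0.005]
```

```bash

python3 -m creep '[{"turn":[0,0,0],"travel":[0,0.08,0.05],"grip":1},{"turn":[0,0,0],"travel":[0,0.05,0],"grip":0},{"turn":[0,0,0],"travel":[0,0,0],"grip":0},{"turn":[0,0,0],"travel":[0,0,0],"grip":0},{"turn":[0,0,0],"travel":[0,0,0],"grip":0},{"turn":[0,0,0],"travel":[0,0,0],"grip":0},{"turn":[0,0,0],"travel":[0,0,0],"grip":0}]'
python3 - <<'E'
from h import *
st()
E
python3 -m creep '[{"turn":[0,0,0],"travel":[0,-1,0],"grip":0},{"turn":[0,0,0],"travel":[0,-2,0],"grip":0},{"turn":[0,0,0],"travel":[0,-3,0],"grip":0},{"turn":[0,0,0],"travel":[0,-4,0],"grip":0},{"turn":[0,0,0],"travel":[0,-2.5,0],"grip":0},{"turn":[0,0,0],"travel":[0,0,0],"grip":0}]'
python3 - <<'E'
from h import *
o=st()
s=snapshot('wrist');cv2.imwrite('pics/w23.png',s['frame'])
print(wproj(s,o,[[*deck(83,0),175]]))
s=snapshot('scene');crop(s['frame'],60,140,260,195,3,'s23.png')
E
```

```text
time: 48.55
position: [614.4, -153.2, 134.1]
tcp_rot: [-1.581, 0.008, 1.402]
force: [0.6, 0.3, -0.2]
opening: 1.0
48.55 [ 614.4 -153.2  134.1] [-1.581  0.008  1.402] F [ 0.6  0.3 -0.2] T [-0.02  0.05 -0.06] op 1.0 q [ 0.7   0.76 -0.88  1.87  0.77  0.88  0.83]
time: 49.15
position: [612.9, -151.0, 265.6]
tcp_rot: [-1.578, 0.005, 1.404]
force: [0.6, 0.6, -0.6]
opening: 1.003
49.15 [ 612.9 -151.   265.6] [-1.578  0.005  1.404] F [ 0.6  0.6 -0.6] T [ 0.02  0.02 -0.01] op 1.003 q [ 0.78  0.63 -1.    1.75  0.6   1.09  0.98]
[[322.72305052 240.0444286 ]]
```

View pics/w23.png

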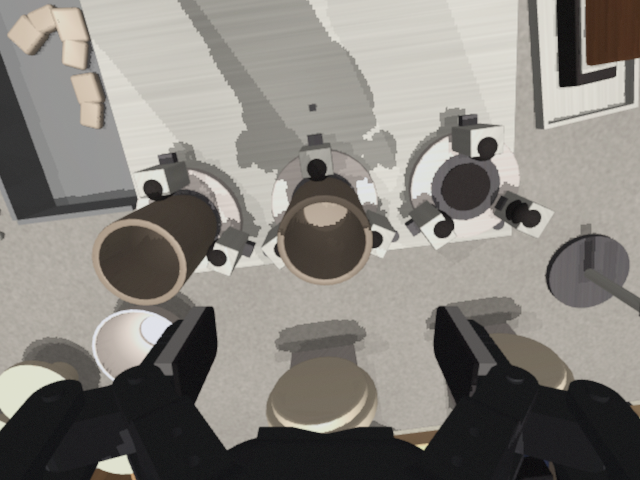

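View pics/s23.png

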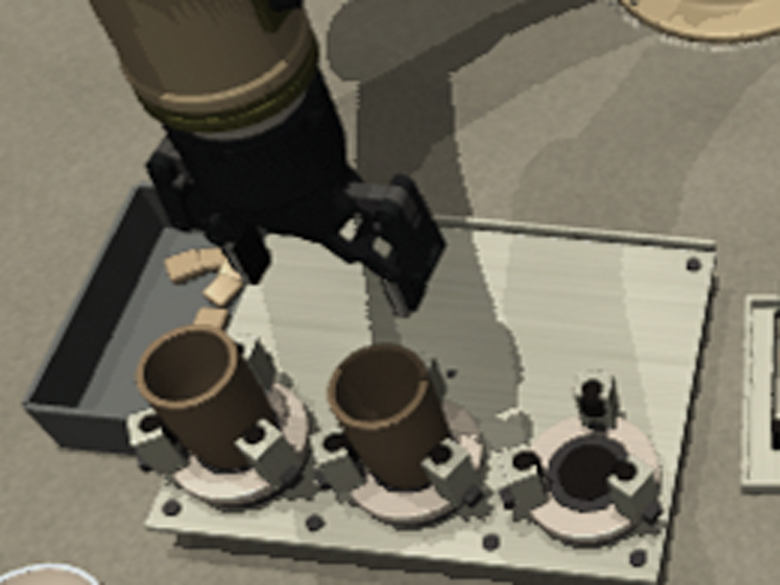

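```bash

python3 - <<'E'
from h import *
o=observe();s=snapshot('wrist')
for z in (172,175,178): print(z,rim(s,o,[278,372,194,284],[612,-152],z))
b=np.array([330,428,343,428])/3+np.array([60,60,140,140])-.33
rims(b,[612,-152])
s=snapshot('top');cv2.imwrite('pics/t24.png',s['frame'])
E
python3 -m creep '[{"turn":[0,0.13,0],"travel":[0,0,0],"grip":0},{"turn":[0,0.14,0],"travel":[0,-0.2,0],"grip":0},{"turn":[0,0.14,0],"travel":[0,-0.2,0],"grip":0},{"turn":[0,0.14,0],"travel":[0,-0.2,0],"grip":0},{"turn":[0,0.14,0],"travel":[0,-0.2,0],"grip":0},{"turn":[0,0.14,0],"travel":[0,-0.2,0],"grip":0},{"turn":[0,0.14,0],"travel":[0,0,0],"grip":0},{"turn":[0,0.14,0],"travel":[0,0,0],"grip":0},{"turn":[0,0.14,0],"travel":[0,0,0],"grip":0},{"turn":[0,0.13,0],"travel":[0,0,0],"grip":0}]'
python3 - <<'E'
from h import *
go(480,385,235,0)
E
```

```text
172 (array([ 611.4, -151.5]), array([-1.5,  1.5, -0.7,  1. ]))
175 (array([ 610.5, -151.3]), array([-2.1,  2.1, -1.2,  1.6]))
178 (array([ 609.6, -151.2]), array([-2.8,  2.8, -1.8,  2.3]))
172 [ 611.6 -152.5] [-0.5  0.5 -0.1  0.1]
175 [ 613.3 -151.3] [-0.6  0.6 -0.2  0.1]
178 [ 615.  -150.1] [-0.6  0.6 -0.2  0.2]
181 [ 616.7 -148.9] [-0.7  0.7 -0.3  0.2]
184 [ 618.4 -147.7] [-0.8  0.8 -0.3  0.3]
time: 50.35
position: [604.0, -152.8, 255.6]
tcp_rot: [-1.571, 0.024, -0.029]
force: [0.1, 0.5, -0.6]
opening: 1.001
50.35 [ 604.  -152.8  255.6] [-1.571  0.024 -0.029] F [ 0.1  0.5 -0.6] T [-0.01 -0.02  0.  ] op 1.001 q [ 0.57  0.52 -0.62  1.77  0.36  0.98 -0.22]
travel now cm [-13.89   2.39  53.4 ] after turn [-12.4    2.06  53.78] turn [-0.    -0.029 -0.024]
```

View pics/t24.png

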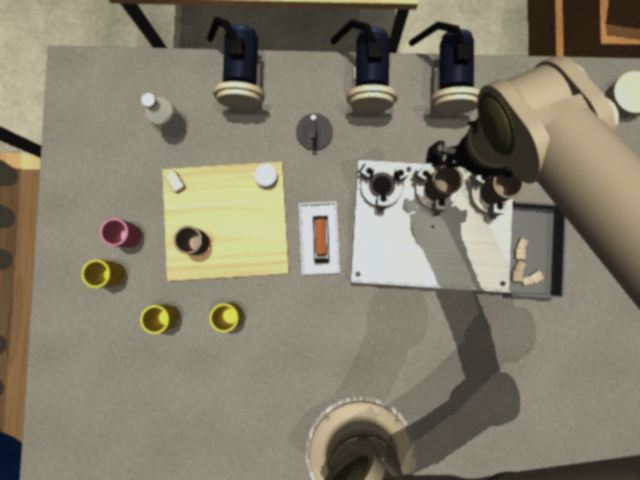

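Second cup is home too. Third cup is still at its place; move there.

```bash

python3 -m creep '[{"turn":[0,-0.029,-0.024],"travel":[-0.4,0,1.5],"grip":0},{"turn":[0,0,0],"travel":[-0.8,0,3.5],"grip":0},{"turn":[0,0,0],"travel":[-1,0,4.5],"grip":0},{"turn":[0,0,0],"travel":[-1,0,4.5],"grip":0},{"turn":[0,0,0],"travel":[-1,0,4.5],"grip":0},{"turn":[0,0,0],"travel":[-1,0,4.5],"grip":0},{"turn":[0,0,0],"travel":[-1,0,4.5],"grip":0},{"turn":[0,0,0],"travel":[-1,0,4.5],"grip":0},{"turn":[0,0,0],"travel":[-1,0,4.5],"grip":0},{"turn":[0,0,0],"travel":[-1,0,4.5],"grip":0},{"turn":[0,0,0],"travel":[-1,0,4],"grip":0},{"turn":[0,0,0],"travel":[-0.6,0,2],"grip":0}]'
python3 - <<'E'
from h import *
go(480,390,225,0)
E
```

```text
time: 51.55
position: [490.4, 327.2, 239.0]
tcp_rot: [-1.577, 0.026, -0.014]
force: [0.1, 0.2, -0.3]
opening: 0.997
51.55 [490.4 327.2 239. ] [-1.577  0.026 -0.014] F [ 0.1  0.2 -0.3] T [-0.04 -0.05  0.04] op 0.997 q [-0.23  0.51 -0.65  1.86  0.36  0.92 -1.07]
travel now cm [-1.1   1.39  6.27] after turn [-1.04  1.4   6.28] turn [ 0.006 -0.014 -0.026]
```

```bash

python3 -m creep '[{"turn":[0.006,-0.014,-0.026],"travel":[-0.5,0.5,2],"grip":0},{"turn":[0,0,0],"travel":[-0.4,0.5,2],"grip":0},{"turn":[0,0,0],"travel":[-0.1,0.2,1],"grip":0},{"turn":[0,0,0],"travel":[0,0,0],"grip":0},{"turn":[0,0,0],"travel":[0,0,0],"grip":0}]'
python3 - <<'E'
from h import *
go(480,390,225,0)
s=snapshot('wrist');cv2.imwrite('pics/w25.png',s['frame'])
E
```

```text
time: 52.05
position: [476.1, 381.1, 220.8]
tcp_rot: [-1.575, 0.008, 0.008]
force: [0.1, -0.2, 0.9]
opening: 1.001
52.05 [476.1 381.1 220.8] [-1.575  0.008  0.008] F [ 0.1 -0.2  0.9] T [-0.08  0.01  0.01] op 1.001 q [-0.34  0.55 -0.64  1.85  0.4   0.89 -1.16]
travel now cm [ 0.39 -0.42  0.89] after turn [ 0.39 -0.42  0.89] turn [ 0.004  0.008 -0.007]
```

View pics/w25.png

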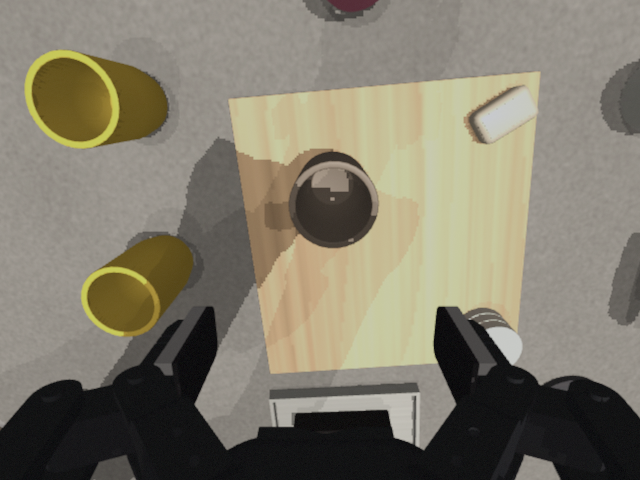

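```bash

python3 - <<'E'
from h import *
o=observe();s=snapshot('wrist')
print(rim(s,o,[289,379,160,248],[480,395]))
E
python3 -m creep '[{"turn":[0.004,0.008,-0.007],"travel":[0.4,0,1.4],"grip":0},{"turn":[0,0,0],"travel":[0,2,0],"grip":0},{"turn":[0,0,0],"travel":[0,3,0],"grip":0},{"turn":[0,0,0],"travel":[0,2.5,0],"grip":0},{"turn":[0,0,0],"travel":[0,0.5,0],"grip":0},{"turn":[0,0,0],"travel":[0,0,0],"grip":0}]'
python3 - <<'E'
from h import *
go(480,396.5,67,0)
s=snapshot('wrist');cv2.imwrite('pics/w26.png',s['frame'])
E
```

```text
(array([480.7, 398.5]), array([-0.4,  0.4, -0.2,  0.3]))
time: 52.75
position: [486.3, 396.2, 141.7]
tcp_rot: [-1.566, -0.007, -0.011]
force: [-0.1, 0.1, -1.5]
opening: 1.002
52.75 [486.3 396.2 141.7] [-1.566 -0.007 -0.011] F [-0.1  0.1 -1.5] T [ 0.02  0.01 -0.07] op 1.002 q [-0.41  0.64 -0.56  1.89  0.5   0.74 -1.26]
travel now cm [-0.69  7.46 -0.01] after turn [-0.63  7.47  0.03] turn [-0.005 -0.011  0.008]
```

View pics/w26.png

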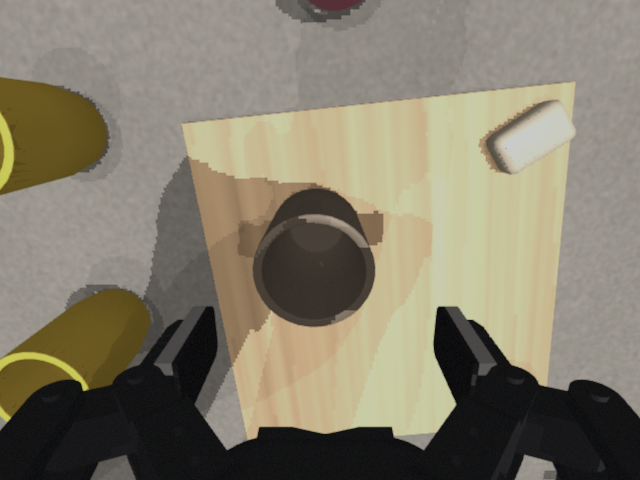

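```bash

python3 - <<'E'
from h import *
o=observe();s=snapshot('wrist')
print(rim(s,o,[253,376,214,327],[480,395]))
E
python3 -m creep '[{"turn":[-0.005,-0.011,0.008],"travel":[-0.6,0,0.1],"grip":0},{"turn":[0,0,0],"travel":[0,1.2,0],"grip":0},{"turn":[0,0,0],"travel":[0,1.2,0],"grip":0},{"turn":[0,0,0],"travel":[0,0,0],"grip":0}]'
python3 - <<'E'
from h import *
go(480.5,397.5,67,0)
E
```

```text
(array([480.7, 398.3]), array([-0.4,  0.4, -0.5,  0.7]))
time: 53.25
position: [481.4, 398.8, 120.2]
tcp_rot: [-1.567, -0.004, 0.0]
force: [0.2, -0.5, -1.0]
opening: 0.997
53.25 [481.4 398.8 120.2] [-1.567 -0.004  0.   ] F [ 0.2 -0.5 -1. ] T [ 0.07  0.02 -0.02] op 0.997 q [-0.42  0.67 -0.55  1.91  0.52  0.7  -1.28]
travel now cm [-0.11  5.32 -0.15] after turn [-0.09  5.32 -0.13] turn [-0.004  0.     0.004]
```

```bash

python3 -m creep '[{"turn":[-0.004,0,0.004],"travel":[-0.1,1,0],"grip":0},{"turn":[0,0,0],"travel":[-0.05,1.5,0],"grip":0},{"turn":[0,0,0],"travel":[-0.05,1.4,0],"grip":0},{"turn":[0,0,0],"travel":[-0.05,0.5,0],"grip":0},{"turn":[0,0,0],"travel":[0,0,0],"grip":0}]'
python3 - <<'E'
from h import *
go(480.5,397.5,67,0)
E
```

```text
time: 53.75
position: [478.2, 398.4, 71.0]
tcp_rot: [-1.573, 0.002, 0.0]
force: [0.7, -0.1, -0.7]
opening: 1.001
53.75 [478.2 398.4  71. ] [-1.573  0.002  0.   ] F [ 0.7 -0.1 -0.7] T [-0.04  0.01 -0.03] op 1.001 q [-0.46  0.73 -0.5   1.94  0.58  0.62 -1.33]
travel now cm [ 0.23  0.4  -0.09] after turn [ 0.23  0.4  -0.09] turn [ 0.002  0.    -0.002]
```

```bash

python3 -m creep '[{"turn":[0.002,0,-0.002],"travel":[0.25,0.4,0],"grip":0},{"turn":[0,0,0],"travel":[0,0,0],"grip":0},{"turn":[0,0,0],"travel":[0,0,0],"grip":1},{"turn":[0,0,0],"travel":[0,0,0],"grip":1},{"turn":[0,0,0],"travel":[0,0,0],"grip":1},{"turn":[0,0,0],"travel":[0,0,0],"grip":1},{"turn":[0,0,0],"travel":[0,0,0],"grip":1},{"turn":[0,0,0],"travel":[0,0,0],"grip":1},{"turn":[0,0,0],"travel":[0,0,0],"grip":1}]'
python3 - <<'E'
from h import *
st()
E
python3 -m creep '[{"turn":[0,0,0],"travel":[0,-1,0],"grip":1},{"turn":[0,0,0],"travel":[0,-2,0],"grip":1},{"turn":[0,0,0],"travel":[0,-3,0],"grip":1},{"turn":[0,0,0],"travel":[0,-4,0],"grip":1},{"turn":[0,0,0],"travel":[0,-4,0],"grip":1},{"turn":[0,0,0],"travel":[0,-2.5,0],"grip":1},{"turn":[0,0,0],"travel":[0,0,0],"grip":1}]'
python3 - <<'E'
from h import *
go(*deck(83,125),225,0)
o=observe();s=snapshot('wrist');cv2.imwrite('pics/w27.png',s['frame'])
for dy in (-4,-2,0,2,4):
  a=np.linspace(0,2*np.pi,181);p=o['position'];uv=wproj(s,o,np.stack([p[0]+31.5*np.cos(a),p[1]+dy+31.5*np.sin(a),np.full(181,p[2]+40.1)],1))
  print(dy,uv.min(0).round(1),uv.max(0).round(1))
E
```

```text
time: 54.65
position: [481.3, 398.5, 67.8]
tcp_rot: [-1.57, -0.001, -0.0]
force: [-0.1, -0.2, -2.5]
opening: 0.722
54.65 [481.3 398.5  67.8] [-1.57e+00 -1.00e-03 -0.00e+00] F [-0.1 -0.2 -2.5] T [-0.01  0.05  0.01] op 0.722 q [-0.46  0.74 -0.49  1.93  0.58  0.62 -1.34]
time: 55.35
position: [479.6, 398.4, 241.6]
tcp_rot: [-1.571, 0.001, 0.002]
force: [0.5, -0.6, -2.0]
opening: 0.719
55.35 [479.6 398.4 241.6] [-1.571e+00  1.000e-03  2.000e-03] F [ 0.5 -0.6 -2. ] T [-0.01 -0.02 -0.02] op 0.719 q [-0.35  0.54 -0.65  1.8   0.39  0.93 -1.17]
travel now cm [ 13.61   1.66 -42.6 ] after turn [ 13.69   1.66 -42.57] turn [ 0.     0.002 -0.001]
-4 [229.8 296.7] [424.  458.1]
-2 [229.4 290.6] [424.5 453.7]
0 [228.9 284.5] [425.  449.2]
2 [228.4 278.4] [425.5 444.8]
4 [227.9 272.1] [426.1 440.2]
```

View pics/w27.png

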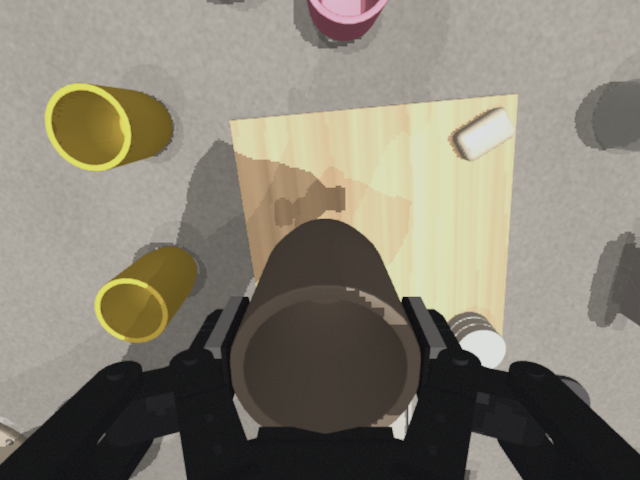

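```bash

python3 -m creep '[{"turn":[0,0,0],"travel":[0.6,0,-2],"grip":1},{"turn":[0,0,0],"travel":[1.3,0,-4],"grip":1},{"turn":[0,0,0],"travel":[1.3,0,-4],"grip":1},{"turn":[0,0,0],"travel":[1.3,0,-4],"grip":1},{"turn":[0,0,0],"travel":[1.3,0,-4],"grip":1},{"turn":[0,0,0],"travel":[1.3,0,-4],"grip":1},{"turn":[0,0,0],"travel":[1.3,0,-4],"grip":1},{"turn":[0,0,0],"travel":[1.3,0,-4],"grip":1},{"turn":[0,0,0],"travel":[1.3,0,-4],"grip":1},{"turn":[0,0,0],"travel":[1.3,0,-3],"grip":1},{"turn":[0,0,0],"travel":[0.8,0,-2],"grip":1},{"turn":[0,0,0],"travel":[0,0,0],"grip":1}]'
python3 - <<'E'
from h import *
go(*deck(83,125),225,0)
E
```

```text
time: 56.6
position: [607.4, -10.6, 222.7]
tcp_rot: [-1.577, 0.027, 0.007]
force: [0.7, 0.7, -2.2]
opening: 0.719
56.6 [607.4 -10.6 222.7] [-1.577  0.027  0.007] F [ 0.7  0.7 -2.2] T [-0.04 -0.03  0.04] op 0.719 q [ 0.35  0.55 -0.63  1.84  0.4   0.92 -0.47]
travel now cm [ 0.89 -0.24 -1.68] after turn [ 0.91 -0.23 -1.68] turn [ 0.006  0.007 -0.027]
```

```bash

python3 -m creep '[{"turn":[0.006,0.05,-0.027],"travel":[0.9,-0.3,-1],"grip":1},{"turn":[0,0.13,0],"travel":[0,-0.2,-0.3],"grip":1},{"turn":[0,0.14,0],"travel":[0,0,0],"grip":1},{"turn":[0,0.14,0],"travel":[0,0,0],"grip":1},{"turn":[0,0.14,0],"travel":[0,0,0],"grip":1},{"turn":[0,0.14,0],"travel":[0,0,0],"grip":1},{"turn":[0,0.14,0],"travel":[0,-0.1,0],"grip":1},{"turn":[0,0.14,0],"travel":[0,-0.2,0],"grip":1},{"turn":[0,0.14,0],"travel":[0,-0.2,0],"grip":1},{"turn":[0,0.14,0],"travel":[0,-0.2,0],"grip":1}]'
python3 - <<'E'
from h import *
go(*deck(83,125),225,-1.3)
E
```

```text
time: 57.6
position: [614.4, -21.4, 228.7]
tcp_rot: [-1.568, 0.002, -1.358]
force: [-0.6, -0.1, -1.6]
opening: 0.718
57.6 [614.4 -21.4 228.7] [-1.568  0.002 -1.358] F [-0.6 -0.1 -1.6] T [-0.01 -0.06  0.02] op 0.718 q [ 0.13  0.48 -0.27  1.85  0.16  0.83 -1.58]
travel now cm [0.63 0.37 0.08] after turn [0.63 0.37 0.04] turn [-0.003 -0.058 -0.002]
```

```bash

python3 -m creep '[{"turn":[-0.003,0.13,0],"travel":[0.3,0,0],"grip":1},{"turn":[0,0.13,0],"travel":[0.1,0,0],"grip":1},{"turn":[0,0.13,0],"travel":[0,0.1,0],"grip":1},{"turn":[0,0.13,0],"travel":[0,0.3,0],"grip":1},{"turn":[0,0.08,0],"travel":[0,0.5,0],"grip":1},{"turn":[0,0,0],"travel":[0,0.5,0],"grip":1},{"turn":[0,0,0],"travel":[0,0,0],"grip":1},{"turn":[0,0,0],"travel":[0,0,0],"grip":1}]'
python3 - <<'E'
from h import *
go(617.3,-28,166,-1.95)
E
```

```text
time: 58.4
position: [614.5, -20.5, 212.7]
tcp_rot: [-1.567, 0.004, -1.988]
force: [0.0, -0.2, -2.5]
opening: 0.717
58.4 [614.5 -20.5 212.7] [-1.567  0.004 -1.988] F [ 0.  -0.2 -2.5] T [0.   0.02 0.03] op 0.717 q [ 0.01  0.49 -0.09  1.88  0.06  0.77 -2.1 ]
travel now cm [0.59 4.67 0.55] after turn [0.6  4.67 0.54] turn [-0.003 -0.038 -0.004]
```

```bash

python3 -m creep '[{"turn":[-0.003,0,-0.004],"travel":[0.55,0.6,0.5],"grip":1},{"turn":[0,0,0],"travel":[0,0.8,0],"grip":1},{"turn":[0,0,0],"travel":[0,0.6,0],"grip":1},{"turn":[0,0,0],"travel":[0,0,0],"grip":1},{"turn":[0,0,0],"travel":[0,0,0],"grip":1}]'
python3 - <<'E'
from h import *
go(617.3,-28,166,-1.95)
E
```

```text
time: 58.9
position: [617.1, -28.8, 190.6]
tcp_rot: [-1.571, 0.0, -1.986]
force: [-0.2, -0.6, -0.8]
opening: 0.721
58.9 [617.1 -28.8 190.6] [-1.571  0.    -1.986] F [-0.2 -0.6 -0.8] T [ 0.02  0.01 -0.04] op 0.721 q [ 0.02  0.52 -0.09  1.89  0.06  0.74 -2.1 ]
travel now cm [-0.08  2.46 -0.02] after turn [-0.08  2.46 -0.01] turn [-0.    -0.036 -0.   ]
```

```bash

python3 -m creep '[{"turn":[0,0,0],"travel":[-0.08,0.5,0],"grip":1},{"turn":[0,0,0],"travel":[0,0.5,0],"grip":1},{"turn":[0,0,0],"travel":[0,0.5,0],"grip":1},{"turn":[0,0,0],"travel":[0,0.4,0],"grip":1},{"turn":[0,0,0],"travel":[0,0,0],"grip":1}]'
python3 - <<'E'
from h import *
go(617.3,-28,164,-1.95)
s=snapshot('scene');crop(s['frame'],60,140,260,195,3,'s28.png')
E
```

```text
time: 59.4
position: [617.6, -27.7, 170.1]
tcp_rot: [-1.57, 0.001, -1.986]
force: [-0.5, -0.3, -2.1]
opening: 0.718
59.4 [617.6 -27.7 170.1] [-1.570e+00  1.000e-03 -1.986e+00] F [-0.5 -0.3 -2.1] T [-0.02  0.04  0.  ] op 0.718 q [ 0.01  0.54 -0.09  1.91  0.07  0.7  -2.1 ]
travel now cm [ 0.04  0.61 -0.02] after turn [ 0.04  0.61 -0.02] turn [-0.    -0.036 -0.001]
```

View pics/s28.png

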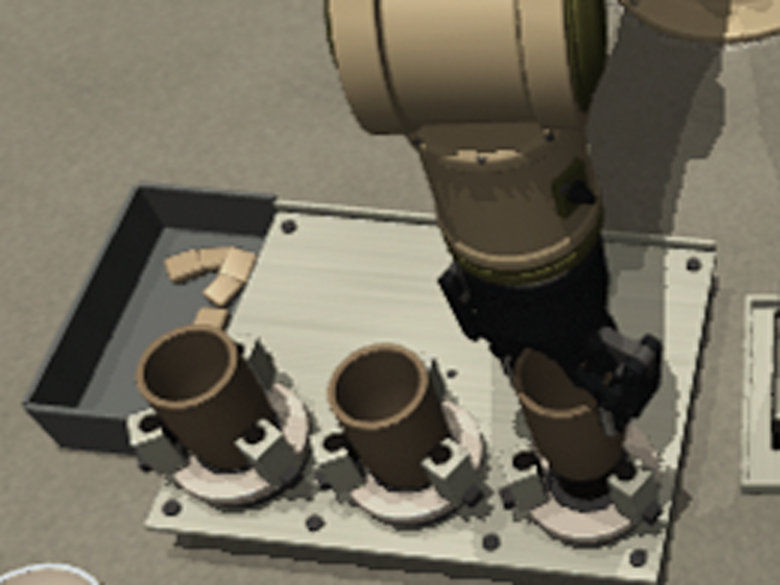

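```bash

python3 -m creep '[{"turn":[0,0,0],"travel":[0,0.4,0],"grip":1},{"turn":[0,-0.06,0],"travel":[0,0.15,-0.03],"grip":1},{"turn":[0,-0.12,0],"travel":[0,0.1,-0.04],"grip":1},{"turn":[0,-0.12,0],"travel":[0,0.1,-0.04],"grip":1},{"turn":[0,-0.12,0],"travel":[0,0.12,-0.04],"grip":1}]'
python3 - <<'E'
from h import *
go(617.5,-27.3,136,-1.5)
E
```

```text
time: 59.95
position: [618.6, -28.1, 162.3]
tcp_rot: [-1.565, -0.001, -1.553]
force: [0.4, -0.6, -0.3]
opening: 0.721
59.95 [618.6 -28.1 162.3] [-1.565e+00 -1.000e-03 -1.553e+00] F [ 0.4 -0.6 -0.3] T [-0.32 -0.24 -0.04] op 0.721 q [ 0.09  0.56 -0.21  1.91  0.18  0.69 -1.77]
travel now cm [-0.08  2.63 -0.13] after turn [-0.09  2.63 -0.11] turn [-0.006 -0.053  0.001]
```

```bash

python3 -m creep '[{"turn":[-0.006,-0.12,0],"travel":[-0.07,0.16,-0.13],"grip":1},{"turn":[0,-0.13,0],"travel":[-0.02,0.18,-0.06],"grip":1},{"turn":[0,-0.13,0],"travel":[-0.02,0.18,-0.05],"grip":1},{"turn":[0,-0.13,0],"travel":[-0.02,0.18,-0.04],"grip":1},{"turn":[0,-0.13,0],"travel":[-0.02,0.18,-0.04],"grip":1}]'
python3 - <<'E'
from h import *
go(617.5,-27.2,136,-0.9)
E
```

```text
time: 60.45
position: [619.1, -28.1, 156.1]
tcp_rot: [-1.565, -0.008, -0.889]
force: [-0.0, -4.9, 3.8]
opening: 0.722
60.45 [619.1 -28.1 156.1] [-1.565 -0.008 -0.889] F [-0.  -4.9  3.8] T [-1.15 -0.21 -0.32] op 0.722 q [ 0.22  0.59 -0.39  1.91  0.34  0.71 -1.26]
travel now cm [-0.19  2.01 -0.08] after turn [-0.17  2.01 -0.07] turn [-0.006  0.011  0.008]
```

```bash

python3 -m creep '[{"turn":[-0.006,-0.12,0.008],"travel":[-0.08,0.18,-0.13],"grip":1},{"turn":[0,-0.13,0],"travel":[-0.03,0.2,-0.06],"grip":1},{"turn":[0,-0.13,0],"travel":[-0.03,0.2,-0.03],"grip":1},{"turn":[0,-0.13,0],"travel":[-0.03,0.2,-0.02],"grip":1},{"turn":[0,-0.13,0],"travel":[-0.03,0.2,-0.02],"grip":1}]'
python3 - <<'E'
from h import *
go(617,-28,136,-0.3)
E
```

```text
time: 60.95
position: [618.9, -27.5, 151.5]
tcp_rot: [-1.568, -0.007, -0.228]
force: [-4.9, 0.8, 12.6]
opening: 0.719
60.95 [618.9 -27.5 151.5] [-1.568 -0.007 -0.228] F [-4.9  0.8 12.6] T [ 0.14  1.09 -0.39] op 0.719 q [ 0.33  0.63 -0.58  1.9   0.49  0.75 -0.75]
travel now cm [-0.19  1.55 -0.1 ] after turn [-0.17  1.55 -0.11] turn [-0.003  0.072  0.007]
```

```bash

python3 -m creep '[{"turn":[-0.003,-0.13,0.007],"travel":[-0.17,0.18,-0.05],"grip":1},{"turn":[0,-0.13,0],"travel":[-0.06,0.2,-0.02],"grip":1},{"turn":[0,-0.13,0],"travel":[-0.05,0.2,0],"grip":1},{"turn":[0,-0.13,0],"travel":[-0.04,0.2,0],"grip":1},{"turn":[0,-0.13,0],"travel":[-0.04,0.2,0],"grip":1}]'
python3 - <<'E'
from h import *
go(616.5,-27.5,136,0.4)
E
```

```text
time: 61.45
position: [619.0, -27.7, 149.0]
tcp_rot: [-1.576, -0.009, 0.439]
force: [-3.8, -1.1, 9.8]
opening: 0.719
61.45 [619.  -27.7 149. ] [-1.576 -0.009  0.439] F [-3.8 -1.1  9.8] T [-0.2   0.96 -1.  ] op 0.719 q [ 0.44  0.67 -0.75  1.9   0.63  0.81 -0.22]
travel now cm [-0.23  1.3   0.13] after turn [-0.22  1.3   0.11] turn [0.006 0.039 0.009]
```

```bash

python3 -m creep '[{"turn":[0.006,-0.13,0.009],"travel":[-0.18,0.22,0.1],"grip":1},{"turn":[0,-0.13,0],"travel":[-0.06,0.24,0.04],"grip":1},{"turn":[0,-0.13,0],"travel":[-0.03,0.24,0.03],"grip":1},{"turn":[0,-0.13,0],"travel":[-0.02,0.24,0.03],"grip":1},{"turn":[0,-0.13,0],"travel":[-0.02,0.24,0.03],"grip":1}]'
python3 - <<'E'
from h import *
go(616.5,-27.5,136,1.1)
E
```

```text
time: 61.95
position: [618.7, -28.2, 144.3]
tcp_rot: [-1.579, -0.003, 1.1]
force: [-4.7, 0.6, 12.8]
opening: 0.715
61.95 [618.7 -28.2 144.3] [-1.579 -0.003  1.1  ] F [-4.7  0.6 12.8] T [-0.07  1.19 -0.99] op 0.715 q [ 0.53  0.74 -0.91  1.89  0.76  0.89  0.33]
travel now cm [-0.04  0.83  0.23] after turn [-0.04  0.83  0.22] turn [ 0.008 -0.     0.003]
```

```bash

python3 -m creep '[{"turn":[0.008,-0.13,0.003],"travel":[0,0.22,0.2],"grip":1},{"turn":[0,-0.13,0],"travel":[0,0.22,0.08],"grip":1},{"turn":[0,-0.13,0],"travel":[0,0.22,0.04],"grip":1},{"turn":[0,-0.13,0],"travel":[0,0.22,0.04],"grip":1},{"turn":[0,-0.13,0],"travel":[0,0.2,0.04],"grip":1}]'
python3 - <<'E'
from h import *
go(616.5,-27.5,136,1.7)
E
```

```text
time: 62.45
position: [618.5, -28.5, 140.4]
tcp_rot: [-1.577, 0.005, 1.761]
force: [-3.8, -0.2, 11.0]
opening: 0.721
62.45 [618.5 -28.5 140.4] [-1.577  0.005  1.761] F [-3.8 -0.2 11. ] T [-0.04  1.14 -1.03] op 0.721 q [ 0.6   0.81 -1.06  1.89  0.88  0.98  0.89]
travel now cm [0.14 0.44 0.18] after turn [0.12 0.44 0.19] turn [ 0.007  0.061 -0.004]
```

```bash

python3 -m creep '[{"turn":[0.007,-0.13,-0.004],"travel":[0.1,0.2,0.15],"grip":1},{"turn":[0,-0.13,0],"travel":[0.04,0.22,0.05],"grip":1},{"turn":[0,-0.12,0],"travel":[0.02,0.2,0.03],"grip":1},{"turn":[0,-0.05,0],"travel":[0,0,0],"grip":1}]'
python3 - <<'E'
from h import *
go(616.5,-27.5,136,1.7)
E
```

```text
time: 62.85
position: [618.5, -28.5, 138.9]
tcp_rot: [-1.573, 0.004, 2.199]
force: [-3.4, 1.6, 5.2]
opening: 0.721
62.85 [618.5 -28.5 138.9] [-1.573  0.004  2.199] F [-3.4  1.6  5.2] T [ 0.29  0.79 -0.99] op 0.721 q [ 0.64  0.87 -1.16  1.89  0.94  1.05  1.27]
travel now cm [0.2  0.29 0.1 ] after turn [0.12 0.29 0.18] turn [ 0.003  0.499 -0.003]
```

```bash

python3 -m creep '[{"turn":[0,0.06,0],"travel":[0.12,0,0.08],"grip":1},{"turn":[0,0.12,0],"travel":[0.05,0.1,0.05],"grip":1},{"turn":[0,0.13,0],"travel":[0.02,0.2,0.03],"grip":1},{"turn":[0,0.13,0],"travel":[0,0.22,0.03],"grip":1},{"turn":[0,0.13,0],"travel":[0,0.22,0.03],"grip":1}]'
python3 - <<'E'
from h import *
go(616.5,-27.5,136,1.7)
E
```

```text
time: 63.35
position: [618.1, -27.1, 135.1]
tcp_rot: [-1.583, 0.003, 1.62]
force: [-3.6, -0.5, 11.1]
opening: 0.719
63.35 [618.1 -27.1 135.1] [-1.583  0.003  1.62 ] F [-3.6 -0.5 11.1] T [-0.03  0.82  1.02] op 0.719 q [ 0.58  0.8  -1.03  1.9   0.87  0.95  0.75]
travel now cm [-0.03 -0.09  0.16] after turn [-0.02 -0.09  0.16] turn [ 0.012 -0.08  -0.003]
```

```bash

python3 -m creep '[{"turn":[0.012,0.13,-0.003],"travel":[0,0.18,0.12],"grip":1},{"turn":[0,0.13,0],"travel":[0,0.18,0.05],"grip":1},{"turn":[0,0.13,0],"travel":[0,0.18,0.04],"grip":1},{"turn":[0,0.13,0],"travel":[0,0.18,0.04],"grip":1}]'
python3 - <<'E'
from h import *
go(616.5,-27.5,136,1.7)
E
```

```text
time: 63.75
position: [617.5, -26.4, 133.5]
tcp_rot: [-1.579, -0.0, 1.087]
force: [-4.7, -2.2, 16.2]
opening: 0.723
63.75 [617.5 -26.4 133.5] [-1.579 -0.     1.087] F [-4.7 -2.2 16.2] T [-0.44  0.93  1.18] op 0.723 q [ 0.52  0.75 -0.91  1.9   0.78  0.88  0.29]
travel now cm [-0.15 -0.25  0.04] after turn [-0.1  -0.25  0.12] turn [ 0.008 -0.613 -0.002]
```

```bash

python3 -m creep '[{"turn":[0.008,0.12,0],"travel":[-0.08,0.18,0.04],"grip":1},{"turn":[0,0.12,0],"travel":[-0.03,0.18,0.02],"grip":1},{"turn":[0,0.12,0],"travel":[0,0.18,0.02],"grip":1}]'
python3 - <<'E'
from h import *
go(616.5,-27.5,136,0.7)
E
```

```text
time: 64.05
position: [618.1, -26.3, 133.5]
tcp_rot: [-1.578, -0.004, 0.719]
force: [-5.6, -2.3, 15.5]
opening: 0.719
64.05 [618.1 -26.3 133.5] [-1.578 -0.004  0.719] F [-5.6 -2.3 15.5] T [-0.46  1.38  1.21] op 0.719 q [ 0.47  0.72 -0.82  1.91  0.72  0.83 -0.01]
travel now cm [-0.2  -0.25  0.01] after turn [-0.21 -0.25  0.01] turn [0.008 0.019 0.004]
```

Stalled at the same height (133.5) under 18 N, so it is home. Release and retreat.

```bash

python3 -m creep '[{"turn":[0,0,0],"travel":[-0.05,0.08,0],"grip":1},{"turn":[0,0,0],"travel":[0,0.05,0],"grip":0},{"turn":[0,0,0],"travel":[0,0,0],"grip":0},{"turn":[0,0,0],"travel":[0,0,0],"grip":0},{"turn":[0,0,0],"travel":[0,0,0],"grip":0},{"turn":[0,0,0],"travel":[0,0,0],"grip":0},{"turn":[0,0,0],"travel":[0,0,0],"grip":0}]'
python3 -m creep '[{"turn":[0,0,0],"travel":[0,-1,0],"grip":0},{"turn":[0,0,0],"travel":[0,-2,0],"grip":0},{"turn":[0,0,0],"travel":[0,-3,0],"grip":0},{"turn":[0,0,0],"travel":[0,-4,0],"grip":0},{"turn":[0,0,0],"travel":[0,-2.5,0],"grip":0},{"turn":[0,0,0],"travel":[0,0,0],"grip":0}]'
python3 - <<'E'
from h import *
o=st()
s=snapshot('wrist');cv2.imwrite('pics/w29.png',s['frame'])
print(wproj(s,o,[[*deck(83,125),175]]))
s=snapshot('scene');crop(s['frame'],60,140,260,195,3,'s29.png')
E
```

```text
time: 64.75
position: [619.2, -26.9, 134.4]
tcp_rot: [-1.582, -0.006, 0.713]
force: [-0.1, 0.3, 0.6]
opening: 0.999
time: 65.35
position: [617.1, -25.4, 265.9]
tcp_rot: [-1.579, -0.005, 0.715]
force: [-0.6, -0.2, 0.1]
opening: 0.999
65.35 [617.1 -25.4 265.9] [-1.579 -0.005  0.715] F [-0.6 -0.2  0.1] T [-0.03 -0.03 -0.02] op 0.999 q [ 0.55  0.58 -0.93  1.79  0.54  1.04  0.13]
[[321.83977768 242.31466442]]
```

View pics/w29.png

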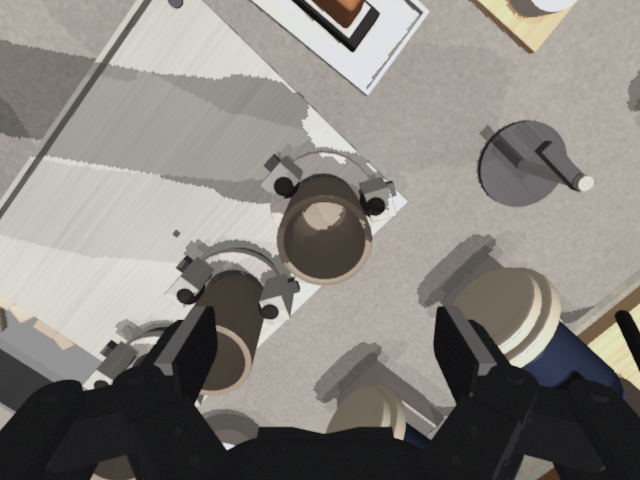

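View pics/s29.png

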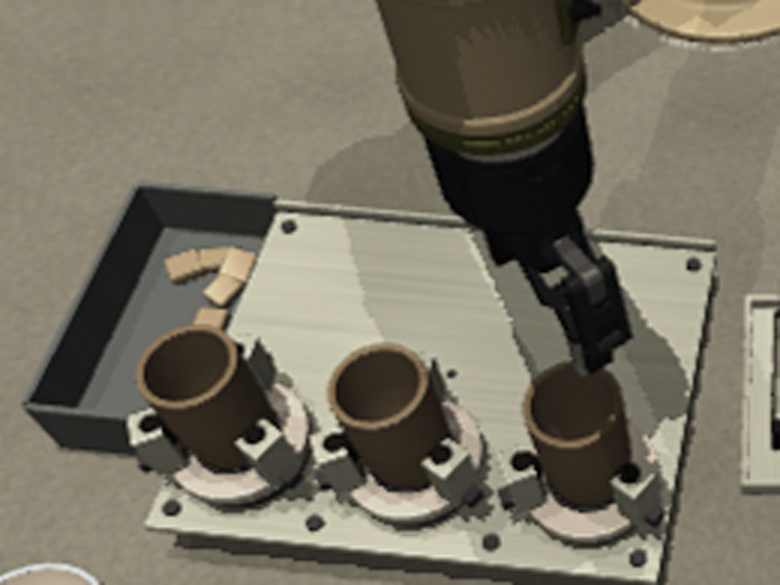

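```bash

python3 -m creep '[{"turn":[0,0,0],"travel":[0,-3,0],"grip":0},{"turn":[0,0,0],"travel":[0,-3,0],"grip":0},{"turn":[0,0,0],"travel":[-3,-1,-2],"grip":0},{"turn":[0,0,0],"travel":[-4,0,-3],"grip":0},{"turn":[0,0,0],"travel":[-4,0,-3],"grip":0},{"turn":[0,0,0],"travel":[-2,0,-1],"grip":0},{"turn":[0,0,0],"travel":[0,0,0],"grip":0},{"turn":[0,0,0],"travel":[0,0,0],"grip":0}]'
python3 - <<'E'
from h import *
st()
s=snapshot('scene');cv2.imwrite('pics/s30.png',s['frame']);crop(s['frame'],60,190,260,195,3,'s30c.png')
s=snapshot('top');cv2.imwrite('pics/t30.png',s['frame'])
E
```

```text
time: 66.25
position: [571.4, -184.5, 325.9]
tcp_rot: [-1.565, 0.007, 0.718]
force: [0.2, 1.2, -0.1]
opening: 1.001
66.25 [ 571.4 -184.5  325.9] [-1.565  0.007  0.718] F [ 0.2  1.2 -0.1] T [ 0.08 -0.05 -0.05] op 1.001 q [ 0.87  0.52 -0.99  1.74  0.47  1.16  0.46]
```

View pics/s30.png

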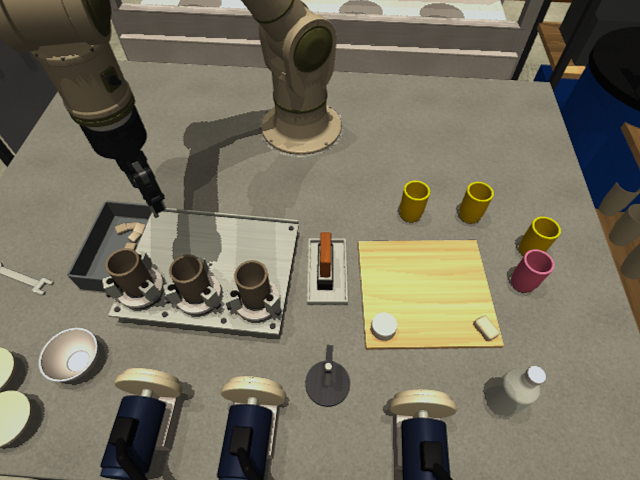

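View pics/s30c.png

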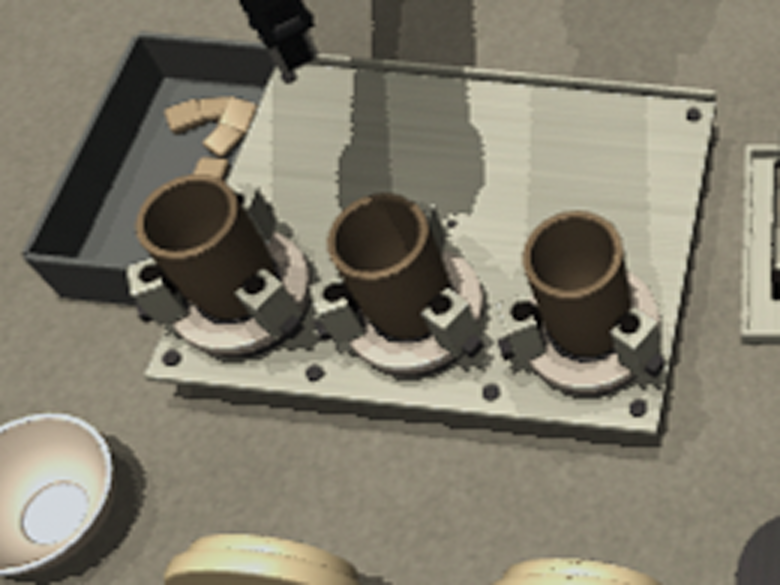

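View pics/t30.png

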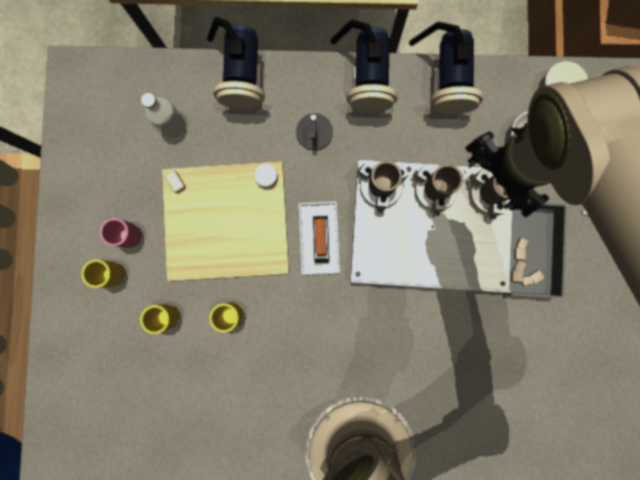

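```bash
python3 - <<'E'
from h import *
for b,g in (((524,622,212,300),(616,-27)),((330,428,194,279),(612,-152)),((138,238,176,257),(608,-277))):
    rims(np.array(b)/3+np.array([60,60,190,190])-.33,g);print()
E
```

```text
172 [617.3 -27.4] [-0.4  0.4  0.1 -0.2]
175 [619.  -26.7] [-0.5  0.5  0.1 -0.1]
178 [620.6 -26. ] [-0.6  0.6  0.  -0. ]
181 [622.3 -25.3] [-0.7  0.7 -0.1  0. ]
184 [623.9 -24.6] [-0.7  0.7 -0.1  0.1]

172 [ 612.4 -152.3] [-0.5  0.5 -0.1  0.1]
175 [ 614.1 -151.1] [-0.6  0.6 -0.2  0.1]
178 [ 615.7 -149.9] [-0.6  0.6 -0.2  0.2]
181 [ 617.4 -148.7] [-0.7  0.7 -0.3  0.2]
184 [ 619.1 -147.5] [-0.8  0.8 -0.4  0.3]

172 [ 606.9 -277.7] [-0.3  0.3 -0.5  0.5]
175 [ 608.6 -276. ] [-0.4  0.4 -0.6  0.5]
178 [ 610.3 -274.3] [-0.5  0.5 -0.6  0.6]
181 [ 612.  -272.5] [-0.5  0.5 -0.7  0.6]
184 [ 613.7 -270.8] [-0.6  0.6 -0.8  0.7]
```

```bash
python3 -c "
from workcell import close_job
print(close_job())"
```

```text
the job is handed in; nothing more can be done
None
```

The job is handed in at about 66 s of the 210 s allowed; the simulator gives no verdict.

- **Trimmings:** I wiped all three along the deck into the trough in one pass of the scraper. The last top and scene views show them on the trough floor and the deck clear.
- **Scraper:** It stands on its blade in its tray again. I judged this from the pictures, without measuring its final pose.
- **Tumblers:** I twisted all three down into the right, middle and left chucks.
    - **Seating:** Each one stopped moving at TCP z ≈ 133.5 mm under about 18 N net push. The force passed to the spring suggests the chucks sank about 2 mm. I had no direct reading of the chuck joints.
    - **Final position:** Image fits put the rims at about z 172–175 mm (175 is fully home), with axes within about 1–2 mm of the chuck centres. The wrist camera's rim width fitted slightly better at the low end of that range. The scene camera alone does not fix the height well.
    - **Right chuck:** At release I briefly pulled up on this tumbler with about 10 N. The views taken afterwards still showed it home.

The pictures showed no tumbler knocked aside before it was picked up, and I left the pink and yellow look-alikes alone. The arm ended clear of everything with the gripper open.

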